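Pack the panel-clamping kit from the tilt-out bin

TASK

Pack the clamping blocks for the panel repair: first move the red-capped jar out of the tilt-out bin's way and stand it upright, wholly on the round cork mat. Then take the loose lid off the plywood kit box and lay it flat on the bench, swing the bin fully out, take every wooden block out of its mouth and put them all in the kit box. Finally swing the bin fully shut and put the lid back on the box, seated square and flat; the jar must still stand on its mat, and leave the other things on the bench where they are.

Things in the scene. Friction and masses are not known exactly. Their poses are not given: they have to be found in the camera images.
- rack: fixed wooden bench rack, 69 mm deep, 346 mm wide, 237 mm tall with a top board that covers the closed bin. Origin on the bench directly below the bin's hinge line, mid-width: x points into the rack (away from the robot), y along the hinge, z up. The rack's own front face is at x = +1 mm; nothing of it stands in front of that but the bin.
- bin (a joint): tilt of the bin in rad: 0 fully shut, 1.25 fully out (end stop). Stiff friction hinge (about 0.6 N m, some 4 to 7 N at the pull): it stays where it is left. Turns about the rack's y axis through point bin_hinge, its top swinging toward the robot (rack -x) and down.
- bin_hinge (a point): middle of the bin's hinge line, 80 mm above the bench, at the bin's bottom front edge. Axes turn with the bin: x to its back, y along the hinge, z up the white front panel. In mm: front panel x -8 to 0, z 0 to 110, 294 wide; floor x 0 to 46, top face z = 6; back wall x 40 to 46, up to z = 28; side cheeks at y = +-144, 6 thick, 40 deep up to z = 40, 20 deep above to z = 110.
- bin_lanes (a point): mid-width of the bin's floor at the foot of the front panel, axes as bin_hinge. Four lanes 36 mm wide, centres at y = -93, -31, 31, 93 mm, parted by wooden spacers 26 mm high. With the bin out, the panel is a ramp rising 0.32 rad toward the robot: blocks lie on it, or up to 0.15 rad flatter, tops past the lip. Draw them out 50 mm before lifting: the back wall overhangs their feet.
- bin_pull (a point): centre of the bin's pull: a dark steel disc 36 mm in diameter and 18 mm thick, its axis along the hinge (y), on a bent stem above the middle of the front panel's edge, at x = -30, z = 150 mm in the axes of bin_hinge. Can be pinched across its flat faces from above, closing along y; it turns between the fingers as the bin swings. Axes as bin_hinge.
- block1: plain wooden clamping block with a cork face, 26 (its x) x 28 (its y) x 120 mm (its z, the long axis), about 55 g; origin at the centre of one end face, z running from there along the block. Starts standing on end in one lane of the tilt bin, long axis along the bin's height. Absent in some runs (None from the start).
- block2: plain wooden clamping block with a cork face, 26 (its x) x 28 (its y) x 120 mm (its z, the long axis), about 55 g; origin at the centre of one end face, z running from there along the block. Starts standing on end in one lane of the tilt bin, long axis along the bin's height. Absent in some runs (None from the start).
- block3: plain wooden clamping block with a cork face, 26 (its x) x 28 (its y) x 120 mm (its z, the long axis), about 55 g; origin at the centre of one end face, z running from there along the block. Starts standing on end in one lane of the tilt bin, long axis along the bin's height. Absent in some runs (None from the start).
- block4: plain wooden clamping block with a cork face, 26 (its x) x 28 (its y) x 120 mm (its z, the long axis), about 55 g; origin at the centre of one end face, z running from there along the block. Starts standing on end in one lane of the tilt bin, long axis along the bin's height. Absent in some runs (None from the start).
- kitbox: fixed open plywood box, 168 (x) x 208 (y) x 78 mm outside, walls 4 mm, floor 4 mm, origin at the centre of its underside. Its lid lies on it at the start. It stands on one side of the rack, left or right.
- lid: loose wooden lid, 176 (x) x 216 (y) mm, 250 g. Origin at the centre of the underside of its 150 x 190 x 6 mm locating step, which drops into the box with 5 mm play each side; above it a plate, z 6 to 12 mm, and in the middle a grip bar 70 mm long (x), 20 mm wide (y), z 12 to 40 mm. Seated, its origin is 72 mm above the box's origin, axes alike.
- jar: white plastic jar with a red cap, 58 mm across, 90 mm tall, about 220 g, origin at the centre of its base. Starts standing in front of the bin, in its swing.
- mat: fixed round cork mat, 130 mm across, 4 mm thick, origin at the centre of its underside; on the other side of the rack from the kit box. Between mat and robot there is bare bench, room enough for the lid.
- amber: bystander: amber glass bottle, 68 mm across, 150 mm tall, standing
- varnish: bystander: small dark jar with black cap, 60 mm across, 100 mm tall
- knife: bystander: spatula, 190 mm long, lying at the side
- magnifier: bystander: round magnifier lying flat between the robot and the rack, 90 mm across with a 90 mm handle
- book: bystander: closed book 120 x 170 x 28 mm
- dish: bystander: small white dish, 70 mm across, 30 mm high
- rubber: bystander: cork sanding block 40 x 70 x 25 mm

How it is judged:
By the outcome, as a careful person would: the job done as asked, in the order asked, and still so for the second after the job is handed in, with the robot touching nothing.
Of block1, block2, block3, block4 only 2 to 4 are there at a start; the rules pass over those that are not, and their reading is None.
At some moment in a run one of lid may be knocked a few centimetres aside while the robot is not near it.
Once in a run the grip may slacken for a moment while it holds something.
It also fails if it takes over 210 s, if anything falls off the work surface, if the arm or the gripper's body presses on something with over 40 N, if the wrist force passes 120 N, or if a joint passes its speed limit or range.

ROBOT

A 6-joint arm with a two-finger parallel gripper is mounted at the origin on the work surface. World frame = base frame: x ahead of the robot, y to its left, z up, the work surface at z = 0. Lengths are in m, angles in rad, forces in N, time in s.
With the tool pointing down it reaches from about 0.35 to 0.975 m from the base axis. Payload 4.9 kg.
Tool frame: the origin (TCP) lies midway between the tips of the shut fingers; the grasp point (between the pads) lies manip.tcp_to_grasp behind it (manip.tcp_to_grasp is the distance from the TCP to the grasp point, in m); z points along the fingers, y is the line along which they close (so a half turn about z gives the same grasp; the last joint's range is limited). The gripper opens to 85 mm and grips with 20 to 120 N. Pads are 22 mm wide; open, the fingers measure 114 mm over their backs; the gripper's body (76 mm by 85 mm) begins 54 mm behind the grasp point. The pads swing forward as they close: fully open they stand 13 mm farther back than shut.
Start: joints at [1.019, 0.053, 1.613, -0, 1.476, -0.119], TCP at [0.262, 0.567, 0.195] pointing down, gripper open.
Joint ranges: [-3.01, 3.01], [-1.01, 2.22], [0.06, 2.58], [-1.02, 4.17], [0.09, 2.62], [-3.14, 3.14]. Speed limits (rad/s): [2.57, 2.57, 3.14, 3.14, 3.14, 3.14].

INTERFACE

Orientations are given as a unit quaternion [w, x, y, z].
In Python, from plant import manip, grab_frame, calibration, job_done gives the robot as it stands.
- The arm moves only by the tool send_rows, never from a script. Its argument "rows" is a list of rows, each an object of numbers: "x", "y", "z": the shift along the tool's x, y, z normalised to -1 to 1, where 1 is 15 cm; "wx", "wy", "wz": the turn, a rotation vector about the tool's x, y, z normalised to -1 to 1, where 1 is pi/4 rad; "hand": the opening, from -1 (shut) to 1 (fully open). In form: [{"x": .., "y": .., "z": .., "wx": .., "wy": .., "wz": .., "hand": ..}, ...]. A call has exactly 10 rows; each row shifts and turns the commanded pose from where the row before left it, along the tool's axes as they then stand; what a row does not reach is not made up. A row lasts 1/12 s, in which the tool goes at most 41.7 mm and 7.16 degrees, less where a joint would pass 70% of its speed; a pose out of reach is approached as far as the arm can. A call with a number of a shift or a turn outside -1 to 1 is refused whole. A call with a gripper value outside its range is refused whole. The fingers move at their own pace and stop on an object; the grip force is fixed at half the most. Time passes only in rows, so rows that do not move let the fingers close, or fill a call up. It gives the time, the measured TCP pose, the force, the opening and the grip force at its end, in the units of the state.
- manip.state(): the state, without advancing time (a new reading comes with each control period).
- grab_frame(name): name is "scene" or "top"; returns the picture (400x640x3 uint8, blue, green, red); there is no depth.
- calibration(name): a dict with "camera_matrix" (3x3 intrinsics, pixels), "R" (3x3) and "t" (3): a world point X has camera coordinates R X + t. Camera axes: x right, y down, z forward; pixel columns grow to the right and rows downward; lengths in m; the calibration is good to about 2 mm. A picture is of the moment at which its call begins. calibration takes no time and is no camera call.
- job_done(): hands the job in; it is judged then, once.
The state is a dict: "time": time; "joint_pos": joint angles; "joint_vel": joint speeds; "joint_efforts": joint torques, N m; "tool_pos": TCP position; "tool_rot": TCP orientation; "contact_force": force on the tool from outside, world axes, zero at the start; "ft_torque": the same for the moment, N m; "gripper_width": opening from 0.0 (shut) to 1.0 (fully open); "grasp_force": force on a finger pad.
Only numpy, scipy, OpenCV 4.12 (cv2) and the standard library are available. Lean on these libraries where they do the work, as an engineer would, in place of code of your own. Each camera call takes 0.05 s, during which the arm holds its last target. There are 200 camera calls.

## Working session

There is one attempt and no reset: what is moved stays moved. The work goes in short steps, Python scripts to look and compute and a tool call to move; the robot and the scene stay as the last step left them, time stands still between calls to the robot, and variables do not carry over. Pictures are saved under pics/ and viewed, at most 14 in all, crops included, and the job is handed in when it is done.

Besides the shell and the picture viewer there is one more tool, called after ">>>" as name(argument=value, ...), one argument or row to a line, values as JSON. send_rows: Moves the arm, as the interface text tells. Scaled input: -1 to 1 covers 15 cm each way for a shift and pi/4 rad each way for a turn. Its arguments: {"type":"object","properties":{"rows":{"type":"array","items":{"type":"object","properties":{"x":{"type":"number","minimum":-1,"maximum":1},"y":{"type":"number","minimum":-1,"maximum":1},"z":{"type":"number","minimum":-1,"maximum":1},"wx":{"type":"number","minimum":-1,"maximum":1},"wy":{"type":"number","minimum":-1,"maximum":1},"wz":{"type":"number","minimum":-1,"maximum":1},"hand":{"type":"number"}}}}},"required":["rows"]}

```bash
ls; mkdir -p pics; python3 - <<'E'
from plant import manip, grab_frame, calibration
import cv2
for n in("scene","top"):
    im=grab_frame(n); cv2.imwrite(f"pics/{n}0.png",im)
    c=calibration(n); print(n,c)
print(manip.state(), manip.tcp_to_grasp)
E
```

```text
pics
scene {'camera_matrix': array([[491.29857796,   0.        , 321.86538436],
       [  0.        , 491.29857796, 200.35275029],
       [  0.        ,   0.        ,   1.        ]]), 'R': array([[-9.43267892e-01, -3.32032176e-01,  5.63702526e-04],
       [-2.65610478e-01,  7.53550034e-01, -6.01343013e-01],
       [ 1.99240451e-01, -5.67377282e-01, -7.98990777e-01]]), 't': array([0.49112237, 0.24792896, 1.50813753])}
top {'camera_matrix': array([[401.84680469,   0.        , 318.95062855],
       [  0.        , 401.84680469, 197.42121839],
       [  0.        ,   0.        ,   1.        ]]), 'R': array([[-0.02473472, -0.99967013,  0.00691492],
       [-0.99563219,  0.02401073, -0.09022205],
       [ 0.09002626, -0.00911633, -0.99589767]]), 't': array([0.01517205, 0.54821463, 1.31132101])}
{'time': 0.1, 'joint_pos': array([ 1.01899095e+00,  5.33324293e-02,  1.61418148e+00,  2.81517938e-05,
        1.47603997e+00, -1.19002161e-01]), 'joint_vel': array([ 0.00081502,  0.00013206, -0.00348876, -0.00039613,  0.00244103,
       -0.00017135]), 'joint_efforts': array([ 1.89909956e-04, -3.94903636e+01, -3.71361780e+01, -1.06981017e-04,
        3.90465197e-03, -8.59239123e-06]), 'tool_pos': array([0.26178219, 0.56681181, 0.19344546]), 'tool_rot': array([-3.36000617e-04,  2.14717768e-01,  9.76675647e-01, -9.21360926e-04]), 'contact_force': array([ 0.63792279, -0.58390028,  1.0029468 ]), 'ft_torque': array([-0.00442179,  0.02631641, -0.00967835]), 'grasp_force': 0.0, 'gripper_width': 1.0029888814770076} 0.0187
```

View pics/scene0.png

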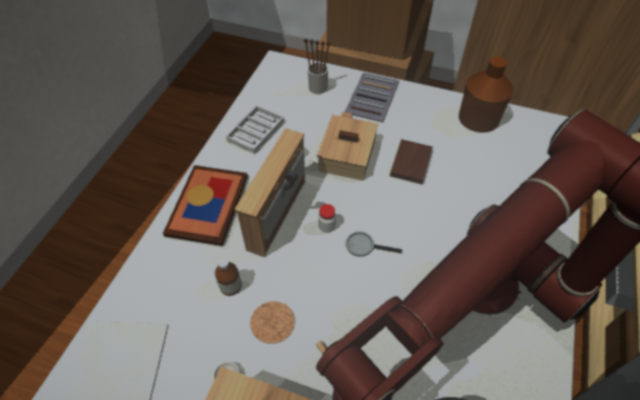

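View pics/top0.png

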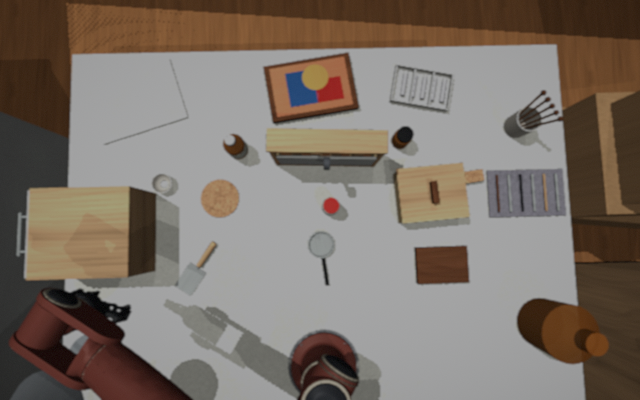

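Top view: the rack is at (327,140), jar (331,206), mat (220,198), kit box with lid (433,193), magnifier (321,245) and spatula (200,265). In the scene view the jar is at (327,217), the mat at (272,322) and the lid at (348,140).

```bash
cat > h.py <<'E'
import numpy as np, cv2
from plant import manip, grab_frame, calibration
from scipy.spatial.transform import Rotation as Ro
def cast(n,px,z):
    c=calibration(n); px=np.atleast_2d(px).astype(float)
    d=np.c_[px,np.ones(len(px))]@np.linalg.inv(c["camera_matrix"]).T@c["R"]
    o=-c["R"].T@c["t"]; return o+d*((z-o[2])/d[:,2])[:,None]
def proj(n,X):
    c=calibration(n); p=(np.atleast_2d(X)@c["R"].T+c["t"])@c["camera_matrix"].T; return p[:,:2]/p[:,2:]
def blobs(mask,amin=30):
    cs,_=cv2.findContours(mask.astype(np.uint8),cv2.RETR_EXTERNAL,cv2.CHAIN_APPROX_NONE)
    return sorted([c for c in cs if cv2.contourArea(c)>amin],key=cv2.contourArea,reverse=True)
def roi(mask,x0,y0,x1,y1):
    m=np.zeros(mask.shape,np.uint8); m[y0:y1,x0:x1]=mask[y0:y1,x0:x1]; return m
def tool():
    s=manip.state(); q=s["tool_rot"]; return s["tool_pos"],Ro.from_quat([q[1],q[2],q[3],q[0]]),s
def rect(P):
    (c,s,a)=cv2.minAreaRect((P[:,:2]*1000).astype(np.float32)); return np.round(c,1),np.round(s,1),round(a,2)
E
python3 - <<'E'
from h import *
im=cv2.imread("pics/top0.png"); sc=cv2.imread("pics/scene0.png")
hsv=cv2.cvtColor(im,cv2.COLOR_BGR2HSV); hs=cv2.cvtColor(sc,cv2.COLOR_BGR2HSV)
for n,h,r,red in(("top",hsv,(310,190,350,225),0),("scene",hs,(310,195,345,240),0)):
    m=roi(((h[...,0]<8)|(h[...,0]>172))&(h[...,1]>140)&(h[...,2]>80),*r); b=blobs(m)[0]
    M=cv2.moments(b); p=[M['m10']/M['m00'],M['m01']/M['m00']]; print("cap",n,p,cast(n,p,.085))
wood=(hsv[...,0]>8)&(hsv[...,0]<28)&(hsv[...,1]>60)
m=roi(wood,190,170,250,225); b=blobs(m)[0]; print("mat",rect(cast("top",b[:,0],.004)))
m=roi(wood&(hsv[...,2]>120),255,120,400,162); b=blobs(m)[0]; print("rack top",rect(cast("top",b[:,0],.237)))
m=roi(wood&(hsv[...,2]>60),385,155,466,230); b=blobs(m)[0]; print("lid",rect(cast("top",b[:,0],.084)))
def up(n,x0,y0,x1,y1,k): return cv2.resize(cv2.imread(f"pics/{n}0.png")[y0:y1,x0:x1],None,fx=k,fy=k,interpolation=cv2.INTER_CUBIC)
a=up("top",160,120,480,300,2.5); cv2.imwrite("pics/c1.png",a)
b=up("scene",220,90,420,270,4)
cv2.imwrite("pics/c2.png",b[:600])
E
```

```text
cap top [330.87238723872383, 205.3058305830583] [[ 0.5169799  -0.03482135  0.085     ]]
cap scene [326.68597168597165, 210.85070785070783] [[ 0.5166847 -0.0347457  0.085    ]]
mat (array([556.7, 336.7]), array([124.8, 121.8]), 88.64)
rack top (array([690.2, -22.9]), array([340.3,  65.6]), 87.67)
lid (array([ 550.3, -355.8]), array([174.2, 230.2]), 3.37)
```

View pics/c1.png

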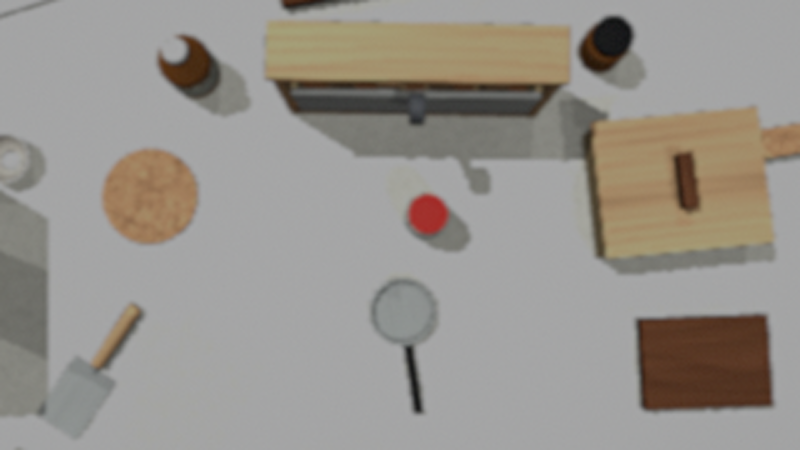

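View pics/c2.png

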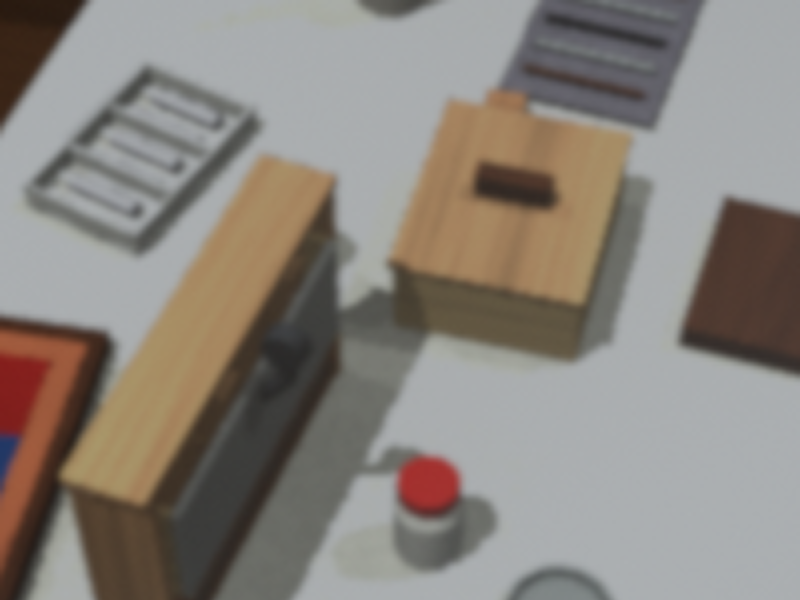

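The crops show the lid's corners at c1 (595,122), (757,108), (773,243) and (605,255), and its bar at (686,181). The pull is at c1 (416,108), the magnifier at (404,312) with its handle end at (418,410), and the spatula handle tip at (137,308).

```bash
python3 - <<'E'
from h import *
f=lambda L:np.array(L)/2.5+[160,120]
np.set_printoptions(precision=4,suppress=True)
P=cast("top",f([(595,122),(757,108),(773,243),(605,255)]),.084); print("lid",P[:,:2].tolist(),P.mean(0),[np.linalg.norm(P[i]-P[i-1]) for i in range(4)])
print("yaws",np.degrees(np.arctan2(*(P[0]-P[3])[1::-1])),np.degrees(np.arctan2(*(P[1]-P[2])[1::-1])),np.degrees(np.arctan2(*(P[0]-P[1])[1::-1]))-90,np.degrees(np.arctan2(*(P[3]-P[2])[1::-1]))-90)
hsv=cv2.cvtColor(cv2.imread("pics/top0.png"),cv2.COLOR_BGR2HSV)
b=blobs(roi((hsv[...,2]<95)&(hsv[...,1]>90),425,175,445,210),10)[0]; print("bar",rect(cast("top",b[:,0],.11)))
print("magn/spat",cast("top",f([(370,312),(404,278),(418,412),(142,308),(115,380),(78,437),(30,410)]),.003))
print("amber",cast("top",f([(174,48)]),.15),"varn",cast("top",f([(613,36)]),.1))
h=np.radians(-2.33);O=np.array([.6547,-.0215])
def rw(x,y,z): return [O[0]+x*np.cos(h)-y*np.sin(h),O[1]+x*np.sin(h)+y*np.cos(h),z]
T=[rw(-.03,0,.23),rw(.001,.173,.237),rw(.001,-.173,.237),rw(.07,.173,.237),rw(.07,-.173,.237)]
print((proj("top",T)-[160,120])*2.5, (proj("scene",T)-[220,90])*4)
E
```

```text
lid [[0.6289454507046999, -0.25297982151084697], [0.6421788305713518, -0.4619547601522433], [0.46862636968190463, -0.47239936532537324], [0.458675176613707, -0.2584190904907581]] [ 0.5496 -0.3614  0.084 ] [np.float64(0.17035713042328948), np.float64(0.20939352263828617), np.float64(0.17386646156750782), np.float64(0.21421154091639874)]
yaws 1.829686438695375 3.4439782326131327 3.623428473937352 2.6626326253768013
bar (array([ 547.8, -356. ]), array([67.2, 22.1]), 4.27)
magn/spat [[ 0.3923  0.0421  0.003 ]
 [ 0.4365 -0.0045  0.003 ]
 [ 0.259  -0.0186  0.003 ]
 [ 0.4052  0.3463  0.003 ]
 [ 0.3111  0.3823  0.003 ]
 [ 0.238   0.4309  0.003 ]
 [ 0.2748  0.4944  0.003 ]]
amber [[0.7217 0.2707 0.15  ]] varn [[ 0.7366 -0.2773  0.1   ]]
[[416.419  109.7215]
 [263.6896  78.8984]
 [569.994   84.1358]
 [265.3892  18.9657]
 [570.0187  24.2734]] [[284.6027 345.0645]
 [142.3767 503.9048]
 [336.7598 172.3293]
 [ 54.0576 474.1296]
 [257.3988 149.4421]]
```

```bash
cat >> h.py <<'E'
def orient(yaw,tilt=0):
    """tool down, tool y at yaw from world y; tilt>0 leans the gripper body away from the robot"""
    c,s=np.cos(yaw),np.sin(yaw)
    return Ro.from_matrix(np.array([[-c,-s,0],[-s,c,0],[0,0,-1.]]).T)*Ro.from_euler("y",tilt) if 0 else Ro.from_matrix(np.array([[-c,-s,0],[-s,c,0],[0,0,-1.]]).T)*Ro.from_rotvec([0,tilt,0])
def plan(ws):
    """ws: (x,y,z,yaw_deg,tilt): for each waypoint rows of turning, then of shifting"""
    p,R,_=tool()
    for w in ws:
        Rt=orient(np.radians(w[3]),w[4]); rv=(R.inv()*Rt).as_rotvec()/(np.pi/4)
        sh=Rt.inv().apply(np.array(w[:3])-p)/.15
        nr=int(np.ceil(np.linalg.norm(rv)/.15)); ns=int(np.ceil(np.linalg.norm(sh)/.25))
        print(w,"turn",nr,"x",np.round(rv/max(nr,1),3),"| shift",ns,"x",np.round(sh/max(ns,1),3),"tot",np.round(sh,3))
        p,R=np.array(w[:3]),Rt
def show(n,name,box=None,k=1):
    im=grab_frame(n); 
    cv2.imwrite(f"pics/{name}_full.png",im)
    if box: im=im[box[1]:box[3],box[0]:box[2]]
    cv2.imwrite(f"pics/{name}.png",cv2.resize(im,None,fx=k,fy=k,interpolation=cv2.INTER_CUBIC)); 
E
python3 - <<'E'
from h import *
print(orient(0,.2).as_matrix()[:,2])
plan([(.40,.25,.22,0,0),(.517,-.035,.19,0,0),(.517,-.035,.037,0,0)])
E
```

```text
[-0.19866933  0.         -0.98006658]
(0.4, 0.25, 0.22, 0, 0) turn 4 x [-0.001 -0.    -0.138] | shift 10 x [-0.092 -0.211 -0.018] tot [-0.921 -2.112 -0.177]
(0.517, -0.035, 0.19, 0, 0) turn 0 x [0. 0. 0.] | shift 9 x [-0.087 -0.211  0.022] tot [-0.78 -1.9   0.2 ]
(0.517, -0.035, 0.037, 0, 0) turn 0 x [0. 0. 0.] | shift 5 x [0.    0.    0.204] tot [0.   0.   1.02]
```

>>> send_rows(
  rows=[
    {"wz": -0.138},
    {"wz": -0.138},
    {"wz": -0.138},
    {"wz": -0.138},
    {"x": -0.092, "y": -0.211, "z": -0.018},
    {"x": -0.092, "y": -0.211, "z": -0.018},
    {"x": -0.092, "y": -0.211, "z": -0.018},
    {"x": -0.092, "y": -0.211, "z": -0.018},
    {"x": -0.092, "y": -0.211, "z": -0.018},
    {"x": -0.092, "y": -0.211, "z": -0.018},
  ],
)

```text
invalid input at $.rows[0]: expected keys x, y, z, wx, wy, wz, hand
```

>>> send_rows(
  rows=[
    {"x": -0.092, "y": -0.211, "z": -0.018},
    {"x": -0.092, "y": -0.211, "z": -0.018},
    {"x": -0.092, "y": -0.211, "z": -0.018},
    {"x": -0.092, "y": -0.211, "z": -0.018},
    {"x": -0.087, "y": -0.211, "z": 0.022},
    {"x": -0.087, "y": -0.211, "z": 0.022},
    {"x": -0.087, "y": -0.211, "z": 0.022},
    {"x": -0.087, "y": -0.211, "z": 0.022},
    {"x": -0.087, "y": -0.211, "z": 0.022},
    {"x": -0.087, "y": -0.211, "z": 0.022},
  ],
)

```text
invalid input at $.rows[0]: expected keys x, y, z, wx, wy, wz, hand
```

>>> send_rows(
  rows=[
    {"x": -0.087, "y": -0.211, "z": 0.022},
    {"x": -0.087, "y": -0.211, "z": 0.022},
    {"x": -0.087, "y": -0.211, "z": 0.022},
    {},
    {},
    {},
    {},
    {},
    {},
    {},
  ],
)

```text
invalid input at $.rows[0]: expected keys x, y, z, wx, wy, wz, hand
```

```bash
python3 - <<'E'
from h import *
p,R,s=tool(); print(p,s["time"],s["contact_force"])
plan([(.517,-.035,.037,0,0)])
E
```

```text
[0.26178219 0.56681181 0.19344546] 0.1 [ 0.63792279 -0.58390028  1.0029468 ]
(0.517, -0.035, 0.037, 0, 0) turn 4 x [-0.001 -0.    -0.138] | shift 18 x [-0.095 -0.223  0.058] tot [-1.701 -4.012  1.043]
```

All keys are required.

>>> send_rows(
  rows=[
    {"x": 0, "y": 0, "z": 0, "wx": 0, "wy": 0, "wz": -0.138, "hand": 1},
    {"x": 0, "y": 0, "z": 0, "wx": 0, "wy": 0, "wz": -0.138, "hand": 1},
    {"x": 0, "y": 0, "z": 0, "wx": 0, "wy": 0, "wz": -0.138, "hand": 1},
    {"x": 0, "y": 0, "z": 0, "wx": 0, "wy": 0, "wz": -0.138, "hand": 1},
    {"x": -0.092, "y": -0.211, "z": -0.018, "wx": 0, "wy": 0, "wz": 0, "hand": 1},
    {"x": -0.092, "y": -0.211, "z": -0.018, "wx": 0, "wy": 0, "wz": 0, "hand": 1},
    {"x": -0.092, "y": -0.211, "z": -0.018, "wx": 0, "wy": 0, "wz": 0, "hand": 1},
    {"x": -0.092, "y": -0.211, "z": -0.018, "wx": 0, "wy": 0, "wz": 0, "hand": 1},
    {"x": -0.092, "y": -0.211, "z": -0.018, "wx": 0, "wy": 0, "wz": 0, "hand": 1},
    {"x": -0.092, "y": -0.211, "z": -0.018, "wx": 0, "wy": 0, "wz": 0, "hand": 1},
  ],
)

```text
time: 0.93
tool_pos: [0.3451, 0.3758, 0.2103]
tool_rot: [-0.0, -0.001, 1.0, -0.0]
contact_force: [0.7, 0.5, -0.4]
gripper_width: 1.002
grasp_force: 0.0
```

>>> send_rows(
  rows=[
    {"x": -0.092, "y": -0.211, "z": -0.018, "wx": 0, "wy": 0, "wz": 0, "hand": 1},
    {"x": -0.092, "y": -0.211, "z": -0.018, "wx": 0, "wy": 0, "wz": 0, "hand": 1},
    {"x": -0.092, "y": -0.211, "z": -0.018, "wx": 0, "wy": 0, "wz": 0, "hand": 1},
    {"x": -0.092, "y": -0.211, "z": -0.018, "wx": 0, "wy": 0, "wz": 0, "hand": 1},
    {"x": -0.087, "y": -0.211, "z": 0.022, "wx": 0, "wy": 0, "wz": 0, "hand": 1},
    {"x": -0.087, "y": -0.211, "z": 0.022, "wx": 0, "wy": 0, "wz": 0, "hand": 1},
    {"x": -0.087, "y": -0.211, "z": 0.022, "wx": 0, "wy": 0, "wz": 0, "hand": 1},
    {"x": -0.087, "y": -0.211, "z": 0.022, "wx": 0, "wy": 0, "wz": 0, "hand": 1},
    {"x": -0.087, "y": -0.211, "z": 0.022, "wx": 0, "wy": 0, "wz": 0, "hand": 1},
    {"x": -0.087, "y": -0.211, "z": 0.022, "wx": 0, "wy": 0, "wz": 0, "hand": 1},
  ],
)

```text
time: 1.77
tool_pos: [0.4788, 0.0594, 0.2013]
tool_rot: [-0.0, -0.0, 1.0, 0.0]
contact_force: [0.8, -0.3, -0.1]
gripper_width: 0.998
grasp_force: 0.0
```

>>> send_rows(
  rows=[
    {"x": -0.087, "y": -0.211, "z": 0.022, "wx": 0, "wy": 0, "wz": 0, "hand": 1},
    {"x": -0.087, "y": -0.211, "z": 0.022, "wx": 0, "wy": 0, "wz": 0, "hand": 1},
    {"x": -0.087, "y": -0.211, "z": 0.022, "wx": 0, "wy": 0, "wz": 0, "hand": 1},
    {"x": 0, "y": 0, "z": 0, "wx": 0, "wy": 0, "wz": 0, "hand": 1},
    {"x": 0, "y": 0, "z": 0, "wx": 0, "wy": 0, "wz": 0, "hand": 1},
    {"x": 0, "y": 0, "z": 0, "wx": 0, "wy": 0, "wz": 0, "hand": 1},
    {"x": 0, "y": 0, "z": 0, "wx": 0, "wy": 0, "wz": 0, "hand": 1},
    {"x": 0, "y": 0, "z": 0, "wx": 0, "wy": 0, "wz": 0, "hand": 1},
    {"x": 0, "y": 0, "z": 0, "wx": 0, "wy": 0, "wz": 0, "hand": 1},
    {"x": 0, "y": 0, "z": 0, "wx": 0, "wy": 0, "wz": 0, "hand": 1},
  ],
)

```text
time: 2.6
tool_pos: [0.5179, -0.033, 0.1921]
tool_rot: [0.0, -0.001, 1.0, -0.0]
contact_force: [-0.8, 0.6, 0.5]
gripper_width: 1.0
grasp_force: 0.0
```

```bash
python3 - <<'E'
from h import *
p,R,s=tool(); print(p,s["time"],s["contact_force"])
plan([(.517,-.035,.037,0,0)])
E
```

```text
[ 0.51792452 -0.03301765  0.19213047] 2.6 [-0.84058812  0.62134674  0.53874588]
(0.517, -0.035, 0.037, 0, 0) turn 1 x [-0.     0.001  0.003] | shift 5 x [ 0.001 -0.003  0.207] tot [ 0.006 -0.013  1.034]
```

>>> send_rows(
  rows=[
    {"x": 0.006, "y": -0.013, "z": 0.172, "wx": 0, "wy": 0, "wz": 0, "hand": 1},
    {"x": 0, "y": 0, "z": 0.172, "wx": 0, "wy": 0, "wz": 0, "hand": 1},
    {"x": 0, "y": 0, "z": 0.172, "wx": 0, "wy": 0, "wz": 0, "hand": 1},
    {"x": 0, "y": 0, "z": 0.172, "wx": 0, "wy": 0, "wz": 0, "hand": 1},
    {"x": 0, "y": 0, "z": 0.172, "wx": 0, "wy": 0, "wz": 0, "hand": 1},
    {"x": 0, "y": 0, "z": 0.172, "wx": 0, "wy": 0, "wz": 0, "hand": 1},
    {"x": 0, "y": 0, "z": 0, "wx": 0, "wy": 0, "wz": 0, "hand": 1},
    {"x": 0, "y": 0, "z": 0, "wx": 0, "wy": 0, "wz": 0, "hand": -1},
    {"x": 0, "y": 0, "z": 0, "wx": 0, "wy": 0, "wz": 0, "hand": -1},
    {"x": 0, "y": 0, "z": 0, "wx": 0, "wy": 0, "wz": 0, "hand": -1},
  ],
)

```text
time: 3.43
tool_pos: [0.519, -0.036, 0.0396]
tool_rot: [0.002, -0.0, 1.0, -0.0]
contact_force: [0.4, 2.3, 2.4]
gripper_width: 0.602
grasp_force: 1.6
```

>>> send_rows(
  rows=[
    {"x": 0, "y": 0, "z": 0, "wx": 0, "wy": 0, "wz": 0, "hand": -1},
    {"x": 0, "y": 0, "z": 0, "wx": 0, "wy": 0, "wz": 0, "hand": -1},
    {"x": 0, "y": 0, "z": 0, "wx": 0, "wy": 0, "wz": 0, "hand": -1},
    {"x": 0, "y": 0, "z": 0, "wx": 0, "wy": 0, "wz": 0, "hand": -1},
    {"x": 0, "y": 0, "z": -0.1, "wx": 0, "wy": 0, "wz": 0, "hand": -1},
    {"x": 0, "y": 0, "z": -0.1, "wx": 0, "wy": 0, "wz": 0, "hand": -1},
    {"x": 0, "y": 0, "z": -0.1, "wx": 0, "wy": 0, "wz": 0, "hand": -1},
    {"x": 0, "y": 0, "z": -0.1, "wx": 0, "wy": 0, "wz": 0, "hand": -1},
    {"x": 0, "y": 0, "z": 0, "wx": 0, "wy": 0, "wz": 0, "hand": -1},
    {"x": 0, "y": 0, "z": 0, "wx": 0, "wy": 0, "wz": 0, "hand": -1},
  ],
)

```text
time: 4.27
tool_pos: [0.5178, -0.0359, 0.098]
tool_rot: [0.001, -0.0, 1.0, -0.0]
contact_force: [-0.4, 0.1, -2.6]
gripper_width: 0.572
grasp_force: 62.6
```

```bash
python3 - <<'E'
from h import *
p,R,s=tool(); print(p,s["contact_force"])
plan([(.548,.335,.10,0,0),(.548,.335,.044,0,0)])
E
```

```text
[ 0.51777346 -0.03592097  0.09802029] [-0.42739074  0.06824762 -2.58166744]
(0.548, 0.335, 0.1, 0, 0) turn 1 x [-0.001  0.003  0.001] | shift 10 x [-0.02   0.247 -0.001] tot [-0.202  2.473 -0.013]
(0.548, 0.335, 0.044, 0, 0) turn 0 x [0. 0. 0.] | shift 2 x [0.    0.    0.187] tot [0.    0.    0.373]
```

>>> send_rows(
  rows=[
    {"x": -0.02, "y": 0.247, "z": 0, "wx": 0, "wy": 0, "wz": 0, "hand": -1},
    {"x": -0.02, "y": 0.247, "z": 0, "wx": 0, "wy": 0, "wz": 0, "hand": -1},
    {"x": -0.02, "y": 0.247, "z": 0, "wx": 0, "wy": 0, "wz": 0, "hand": -1},
    {"x": -0.02, "y": 0.247, "z": 0, "wx": 0, "wy": 0, "wz": 0, "hand": -1},
    {"x": -0.02, "y": 0.247, "z": 0, "wx": 0, "wy": 0, "wz": 0, "hand": -1},
    {"x": -0.02, "y": 0.247, "z": 0, "wx": 0, "wy": 0, "wz": 0, "hand": -1},
    {"x": -0.02, "y": 0.247, "z": 0, "wx": 0, "wy": 0, "wz": 0, "hand": -1},
    {"x": -0.02, "y": 0.247, "z": 0, "wx": 0, "wy": 0, "wz": 0, "hand": -1},
    {"x": -0.02, "y": 0.247, "z": 0, "wx": 0, "wy": 0, "wz": 0, "hand": -1},
    {"x": -0.02, "y": 0.247, "z": 0, "wx": 0, "wy": 0, "wz": 0, "hand": -1},
  ],
)

```text
time: 5.1
tool_pos: [0.5455, 0.3362, 0.0949]
tool_rot: [-0.001, -0.001, 1.0, -0.001]
contact_force: [0.0, -0.0, -2.3]
gripper_width: 0.576
grasp_force: 62.8
```

```bash
python3 - <<'E'
from h import *
p,R,s=tool(); print(p,s["contact_force"],s["gripper_width"],s["grasp_force"])
show("scene","j1",(180,220,380,370),4)
plan([(.548,.335,.043,0,0)])
E
```

```text
[0.5455172  0.33615521 0.094874  ] [ 0.01174988 -0.02423859 -2.2528382 ] 0.57636862170672 62.803999185562134
(0.548, 0.335, 0.043, 0, 0) turn 1 x [ 0.006 -0.002  0.006] | shift 2 x [-0.008 -0.025  0.174] tot [-0.017 -0.051  0.348]
```

View pics/j1.png

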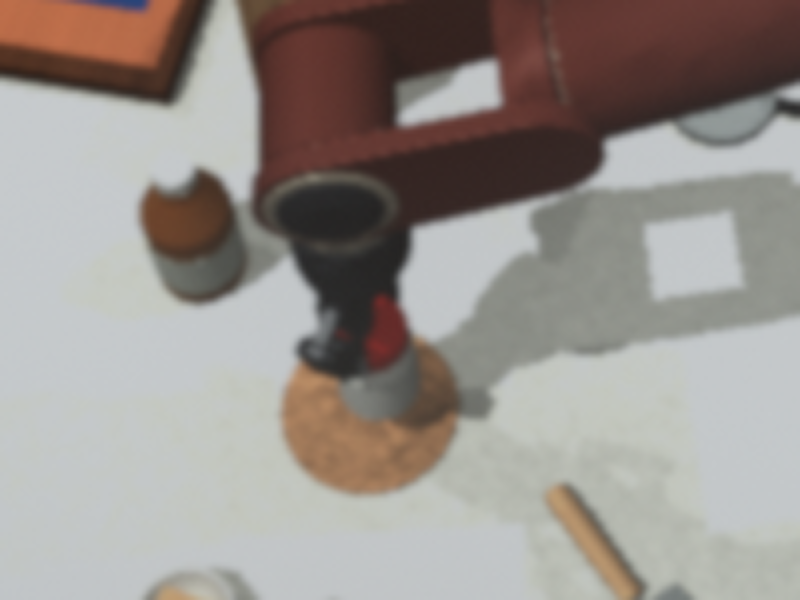

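The jar hangs upright over the mat, at crop (380,360). I'll lower it and release.

>>> send_rows(
  rows=[
    {"x": -0.017, "y": 0, "z": 0.08, "wx": 0, "wy": 0, "wz": 0, "hand": -1},
    {"x": 0, "y": 0, "z": 0.08, "wx": 0, "wy": 0, "wz": 0, "hand": -1},
    {"x": 0, "y": 0, "z": 0.08, "wx": 0, "wy": 0, "wz": 0, "hand": -1},
    {"x": 0, "y": 0, "z": 0.06, "wx": 0, "wy": 0, "wz": 0, "hand": -1},
    {"x": 0, "y": 0, "z": 0.03, "wx": 0, "wy": 0, "wz": 0, "hand": -1},
    {"x": 0, "y": 0, "z": 0.02, "wx": 0, "wy": 0, "wz": 0, "hand": -1},
    {"x": 0, "y": 0, "z": 0, "wx": 0, "wy": 0, "wz": 0, "hand": -1},
    {"x": 0, "y": 0, "z": 0, "wx": 0, "wy": 0, "wz": 0, "hand": -1},
    {"x": 0, "y": 0, "z": 0, "wx": 0, "wy": 0, "wz": 0, "hand": -1},
    {"x": 0, "y": 0, "z": 0, "wx": 0, "wy": 0, "wz": 0, "hand": -1},
  ],
)

```text
time: 5.98
tool_pos: [0.5494, 0.3344, 0.0444]
tool_rot: [-0.0, -0.0, 1.0, -0.0]
contact_force: [0.6, 0.3, -2.1]
gripper_width: 0.571
grasp_force: 63.1
```

>>> send_rows(
  rows=[
    {"x": 0, "y": 0, "z": 0.008, "wx": 0, "wy": 0, "wz": 0, "hand": -1},
    {"x": 0, "y": 0, "z": 0.006, "wx": 0, "wy": 0, "wz": 0, "hand": -1},
    {"x": 0, "y": 0, "z": 0, "wx": 0, "wy": 0, "wz": 0, "hand": -1},
    {"x": 0, "y": 0, "z": 0, "wx": 0, "wy": 0, "wz": 0, "hand": 1},
    {"x": 0, "y": 0, "z": 0, "wx": 0, "wy": 0, "wz": 0, "hand": 1},
    {"x": 0, "y": 0, "z": 0, "wx": 0, "wy": 0, "wz": 0, "hand": 1},
    {"x": 0, "y": 0, "z": 0, "wx": 0, "wy": 0, "wz": 0, "hand": 1},
    {"x": 0, "y": 0, "z": 0, "wx": 0, "wy": 0, "wz": 0, "hand": 1},
    {"x": 0, "y": 0, "z": 0, "wx": 0, "wy": 0, "wz": 0, "hand": 1},
    {"x": 0, "y": 0, "z": 0, "wx": 0, "wy": 0, "wz": 0, "hand": 1},
  ],
)

```text
time: 6.82
tool_pos: [0.5493, 0.3348, 0.0424]
tool_rot: [-0.0, -0.0, 1.0, -0.0]
contact_force: [1.0, 0.1, 0.4]
gripper_width: 0.999
grasp_force: 0.0
```

>>> send_rows(
  rows=[
    {"x": 0, "y": 0, "z": -0.12, "wx": 0, "wy": 0, "wz": 0, "hand": 1},
    {"x": 0, "y": 0, "z": -0.2, "wx": 0, "wy": 0, "wz": 0, "hand": 1},
    {"x": 0, "y": 0, "z": -0.2, "wx": 0, "wy": 0, "wz": 0, "hand": 1},
    {"x": 0, "y": 0, "z": -0.2, "wx": 0, "wy": 0, "wz": 0, "hand": 1},
    {"x": 0, "y": 0, "z": -0.2, "wx": 0, "wy": 0, "wz": 0, "hand": 1},
    {"x": 0, "y": 0, "z": -0.2, "wx": 0, "wy": 0, "wz": 0, "hand": 1},
    {"x": 0, "y": 0, "z": 0, "wx": 0, "wy": 0, "wz": 0, "hand": 1},
    {"x": 0, "y": 0, "z": 0, "wx": 0, "wy": 0, "wz": 0, "hand": 1},
    {"x": 0, "y": 0, "z": 0, "wx": 0, "wy": 0, "wz": 0, "hand": 1},
    {"x": 0, "y": 0, "z": 0, "wx": 0, "wy": 0, "wz": 0, "hand": 1},
  ],
)

```text
time: 7.65
tool_pos: [0.5485, 0.3343, 0.2084]
tool_rot: [-0.001, -0.0, 1.0, -0.001]
contact_force: [0.3, -0.1, 0.9]
gripper_width: 0.999
grasp_force: 0.0
```

```bash
python3 - <<'E'
from h import *
# re-measure lid bar + outline, scene view lid corners too
im=grab_frame("top"); cv2.imwrite("pics/t2.png",im); hsv=cv2.cvtColor(im,cv2.COLOR_BGR2HSV)
b=blobs(roi((hsv[...,2]<95)&(hsv[...,1]>90),415,165,455,220),10)[0]; print("bar",rect(cast("top",b[:,0],.11)))
im=grab_frame("scene"); cv2.imwrite("pics/s2.png",im); hs=cv2.cvtColor(im,cv2.COLOR_BGR2HSV)
b=blobs(roi((hs[...,2]<95)&(hs[...,1]>90),330,122,368,150),10)[0]; print("bar scene",rect(cast("scene",b[:,0],.105)))
m=roi(((hs[...,0]<8)|(hs[...,0]>172))&(hs[...,1]>140)&(hs[...,2]>80),240,280,310,350); c=blobs(m,10)[0]; M=cv2.moments(c);print("cap",cast("scene",[M['m10']/M['m00'],M['m01']/M['m00']],.089))
plan([(.45,.10,.22,0,0),(.549,-.358,.16,3.3,0),(.549,-.358,.090,3.3,0)])
E
```

```text
bar (array([ 547.6, -356.1]), array([66.8, 21.1]), 3.48)
bar scene (array([ 549.2, -358.3]), array([63.4, 29.5]), 19.42)
cap [[0.54825356 0.33525831 0.089     ]]
(0.45, 0.1, 0.22, 0, 0) turn 1 x [-0.002 -0.004  0.001] | shift 7 x [ 0.094 -0.223 -0.011] tot [ 0.656 -1.562 -0.078]
(0.549, -0.358, 0.16, 3.3, 0) turn 1 x [ 0.     0.    -0.073] | shift 13 x [-0.037 -0.237  0.031] tot [-0.483 -3.086  0.4  ]
(0.549, -0.358, 0.09, 3.3, 0) turn 0 x [0. 0. 0.] | shift 2 x [0.    0.    0.233] tot [0.    0.    0.467]
```

>>> send_rows(
  rows=[
    {"x": 0.094, "y": -0.223, "z": -0.011, "wx": 0, "wy": 0, "wz": 0, "hand": 1},
    {"x": 0.094, "y": -0.223, "z": -0.011, "wx": 0, "wy": 0, "wz": 0, "hand": 1},
    {"x": 0.094, "y": -0.223, "z": -0.011, "wx": 0, "wy": 0, "wz": 0, "hand": 1},
    {"x": 0.094, "y": -0.223, "z": -0.011, "wx": 0, "wy": 0, "wz": 0, "hand": 1},
    {"x": 0.094, "y": -0.223, "z": -0.011, "wx": 0, "wy": 0, "wz": 0, "hand": 1},
    {"x": 0.094, "y": -0.223, "z": -0.011, "wx": 0, "wy": 0, "wz": 0, "hand": 1},
    {"x": 0.094, "y": -0.223, "z": -0.011, "wx": 0, "wy": 0, "wz": 0, "hand": 1},
    {"x": 0, "y": 0, "z": 0, "wx": 0, "wy": 0, "wz": -0.073, "hand": 1},
    {"x": -0.037, "y": -0.237, "z": 0.031, "wx": 0, "wy": 0, "wz": 0, "hand": 1},
    {"x": -0.037, "y": -0.237, "z": 0.031, "wx": 0, "wy": 0, "wz": 0, "hand": 1},
  ],
)

```text
time: 8.58
tool_pos: [0.4656, 0.0299, 0.2123]
tool_rot: [0.0, -0.03, 1.0, 0.0]
contact_force: [0.6, -0.5, -0.0]
gripper_width: 1.002
grasp_force: 0.0
```

>>> send_rows(
  rows=[
    {"x": -0.037, "y": -0.237, "z": 0.031, "wx": 0, "wy": 0, "wz": 0, "hand": 1},
    {"x": -0.037, "y": -0.237, "z": 0.031, "wx": 0, "wy": 0, "wz": 0, "hand": 1},
    {"x": -0.037, "y": -0.237, "z": 0.031, "wx": 0, "wy": 0, "wz": 0, "hand": 1},
    {"x": -0.037, "y": -0.237, "z": 0.031, "wx": 0, "wy": 0, "wz": 0, "hand": 1},
    {"x": -0.037, "y": -0.237, "z": 0.031, "wx": 0, "wy": 0, "wz": 0, "hand": 1},
    {"x": -0.037, "y": -0.237, "z": 0.031, "wx": 0, "wy": 0, "wz": 0, "hand": 1},
    {"x": -0.037, "y": -0.237, "z": 0.031, "wx": 0, "wy": 0, "wz": 0, "hand": 1},
    {"x": -0.037, "y": -0.237, "z": 0.031, "wx": 0, "wy": 0, "wz": 0, "hand": 1},
    {"x": -0.037, "y": -0.237, "z": 0.031, "wx": 0, "wy": 0, "wz": 0, "hand": 1},
    {"x": -0.037, "y": -0.237, "z": 0.031, "wx": 0, "wy": 0, "wz": 0, "hand": 1},
  ],
)

```text
time: 9.42
tool_pos: [0.5416, -0.3229, 0.1645]
tool_rot: [-0.001, -0.029, 1.0, 0.001]
contact_force: [0.9, -0.4, 0.2]
gripper_width: 0.999
grasp_force: 0.0
```

>>> send_rows(
  rows=[
    {"x": -0.037, "y": -0.237, "z": 0.031, "wx": 0, "wy": 0, "wz": 0, "hand": 0.2},
    {"x": 0, "y": 0, "z": 0, "wx": 0, "wy": 0, "wz": 0, "hand": 0.2},
    {"x": 0, "y": 0, "z": 0, "wx": 0, "wy": 0, "wz": 0, "hand": 0.2},
    {"x": 0, "y": 0, "z": 0, "wx": 0, "wy": 0, "wz": 0, "hand": 0.2},
    {"x": 0, "y": 0, "z": 0, "wx": 0, "wy": 0, "wz": 0, "hand": 0.2},
    {"x": 0, "y": 0, "z": 0, "wx": 0, "wy": 0, "wz": 0, "hand": 0.2},
    {"x": 0, "y": 0, "z": 0, "wx": 0, "wy": 0, "wz": 0, "hand": 0.2},
    {"x": 0, "y": 0, "z": 0, "wx": 0, "wy": 0, "wz": 0, "hand": 0.2},
    {"x": 0, "y": 0, "z": 0, "wx": 0, "wy": 0, "wz": 0, "hand": 0.2},
    {"x": 0, "y": 0, "z": 0, "wx": 0, "wy": 0, "wz": 0, "hand": 0.2},
  ],
)

```text
time: 10.25
tool_pos: [0.5498, -0.3563, 0.1619]
tool_rot: [0.0, -0.029, 1.0, -0.0]
contact_force: [0.3, -0.4, -0.1]
gripper_width: 0.603
grasp_force: 0.0
```

```bash
python3 - <<'E'
from h import *
p,R,s=tool(); print(p,s["contact_force"],s["gripper_width"])
plan([(.548,-.357,.090,3.3,0)])
E
```

```text
[ 0.54980649 -0.35631615  0.16189418] [ 0.31886984 -0.36754947 -0.06978241] 0.6027605968717045
(0.548, -0.357, 0.09, 3.3, 0) turn 1 x [-0.     0.     0.001] | shift 2 x [ 0.006 -0.002  0.24 ] tot [ 0.012 -0.004  0.479]
```

>>> send_rows(
  rows=[
    {"x": 0.012, "y": -0.004, "z": 0.12, "wx": 0, "wy": 0, "wz": 0, "hand": 0.2},
    {"x": 0, "y": 0, "z": 0.12, "wx": 0, "wy": 0, "wz": 0, "hand": 0.2},
    {"x": 0, "y": 0, "z": 0.12, "wx": 0, "wy": 0, "wz": 0, "hand": 0.2},
    {"x": 0, "y": 0, "z": 0.08, "wx": 0, "wy": 0, "wz": 0, "hand": 0.2},
    {"x": 0, "y": 0, "z": 0.04, "wx": 0, "wy": 0, "wz": 0, "hand": 0.2},
    {"x": 0, "y": 0, "z": 0, "wx": 0, "wy": 0, "wz": 0, "hand": 0.2},
    {"x": 0, "y": 0, "z": 0, "wx": 0, "wy": 0, "wz": 0, "hand": -1},
    {"x": 0, "y": 0, "z": 0, "wx": 0, "wy": 0, "wz": 0, "hand": -1},
    {"x": 0, "y": 0, "z": 0, "wx": 0, "wy": 0, "wz": 0, "hand": -1},
    {"x": 0, "y": 0, "z": 0, "wx": 0, "wy": 0, "wz": 0, "hand": -1},
  ],
)

```text
time: 11.08
tool_pos: [0.5486, -0.3578, 0.091]
tool_rot: [0.001, -0.029, 1.0, -0.001]
contact_force: [0.2, 0.5, -1.1]
gripper_width: 0.038
grasp_force: 0.0
```

>>> send_rows(
  rows=[
    {"x": 0, "y": 0, "z": 0, "wx": 0, "wy": 0, "wz": 0, "hand": -1},
    {"x": 0, "y": 0, "z": 0, "wx": 0, "wy": 0, "wz": 0, "hand": -1},
    {"x": 0, "y": 0, "z": 0, "wx": 0, "wy": 0, "wz": 0, "hand": -1},
    {"x": 0, "y": 0, "z": -0.03, "wx": 0, "wy": 0, "wz": 0, "hand": -1},
    {"x": 0, "y": 0, "z": -0.1, "wx": 0, "wy": 0, "wz": 0, "hand": -1},
    {"x": 0, "y": 0, "z": -0.1, "wx": 0, "wy": 0, "wz": 0, "hand": -1},
    {"x": 0, "y": 0, "z": -0.1, "wx": 0, "wy": 0, "wz": 0, "hand": -1},
    {"x": 0, "y": 0, "z": -0.1, "wx": 0, "wy": 0, "wz": 0, "hand": -1},
    {"x": 0, "y": 0, "z": -0.1, "wx": 0, "wy": 0, "wz": 0, "hand": -1},
    {"x": 0, "y": 0, "z": 0, "wx": 0, "wy": 0, "wz": 0, "hand": -1},
  ],
)

```text
time: 11.92
tool_pos: [0.5501, -0.3591, 0.1753]
tool_rot: [0.003, -0.029, 1.0, -0.003]
contact_force: [0.2, -1.0, 0.4]
gripper_width: 0.003
grasp_force: 0.0
```

```bash
python3 - <<'E'
from h import *
p,R,s=tool(); print(p,s["contact_force"],s["gripper_width"],s["grasp_force"])
plan([(.42,-.22,.20,0,0),(.40,.185,.12,0,0),(.40,.185,.021,0,0)])
E
```

```text
[ 0.55010914 -0.35905537  0.17530687] [ 0.19333604 -0.96348218  0.35383468] 0.0032944099827767414 0.0
(0.42, -0.22, 0.2, 0, 0) turn 1 x [-0.007  0.008  0.074] | shift 6 x [ 0.145  0.155 -0.027] tot [ 0.867  0.927 -0.165]
(0.4, 0.185, 0.12, 0, 0) turn 0 x [0. 0. 0.] | shift 12 x [0.011 0.225 0.044] tot [0.133 2.7   0.533]
(0.4, 0.185, 0.021, 0, 0) turn 0 x [0. 0. 0.] | shift 3 x [0.   0.   0.22] tot [0.   0.   0.66]
```

```bash
python3 - <<'E'
from h import *
show("scene","l3",(290,70,440,195),5)
E
```

View pics/l3.png

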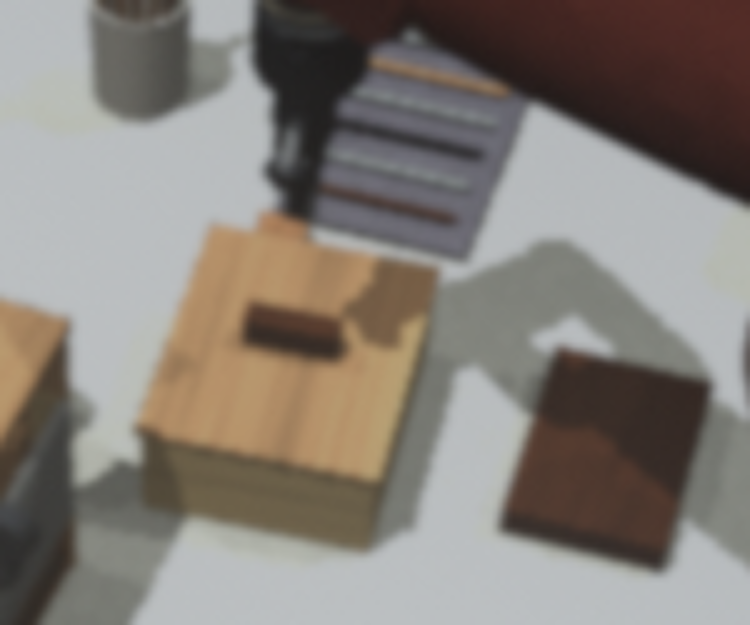

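The fingers shut on nothing. The bar is at crop (293,330) and the fingertips at (295,213), so I'll re-measure both.

```bash
python3 - <<'E'
from h import *
im=cv2.imread("pics/l3_full.png"); hs=cv2.cvtColor(im,cv2.COLOR_BGR2HSV)
b=blobs(roi((hs[...,2]<95)&(hs[...,1]>90),332,125,362,145),10)[0]
print("bar px",b[:,0].min(0),b[:,0].max(0),"world",rect(cast("scene",b[:,0],.105)))
print("proj TCP",proj("scene",tool()[0]), "bar top expected",proj("scene",[[.548,-.357,.112],[.548,-.357,.084]]))
f=lambda L:np.array(L)/5+[290,70]
print("lid corners",cast("scene",f([(212,225),(440,268),(380,480),(138,425)]),.084))
print("box bottom",cast("scene",f([(145,500),(368,548)]),0))
im=grab_frame("top"); cv2.imwrite("pics/t3.png",im)
s=cv2.resize(im[140:240,360:520],None,fx=5,fy=5,interpolation=cv2.INTER_CUBIC); cv2.imwrite("pics/t3c.png",s)
E
```

```text
bar px [339 132] [358 141] world (array([ 545.2, -352.6]), array([70.6, 35. ]), 0.2)
proj TCP [[348.73258018 120.90828013]] bar top expected [[348.21641777 133.91643376]
 [347.87565629 139.48398923]]
lid corners [[ 0.64029873 -0.45780996  0.084     ]
 [ 0.46811519 -0.47039779  0.084     ]
 [ 0.45188612 -0.25837131  0.084     ]
 [ 0.62477719 -0.25098395  0.084     ]]
box bottom [[ 0.62161862 -0.25559728  0.        ]
 [ 0.45672836 -0.26613206  0.        ]]
```

View pics/t3c.png

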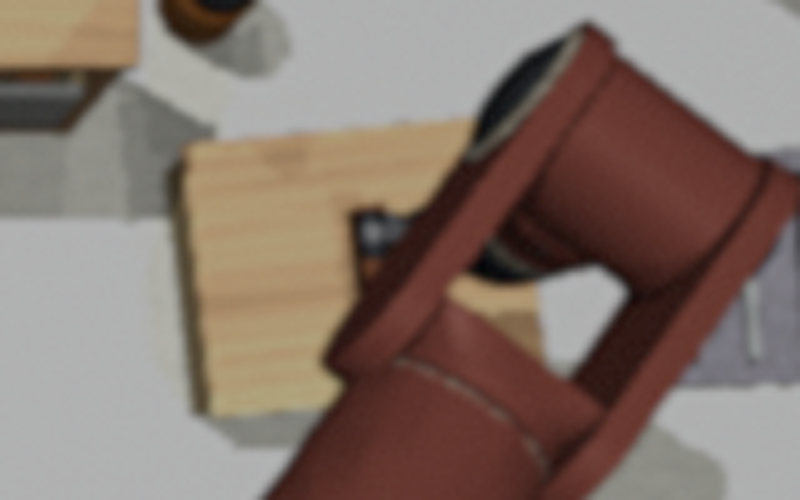

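```bash
python3 - <<'E'
from h import *
g=cv2.imread("pics/l3_full.png").max(2); print(g[96:134:2,336:362:2])
print(proj("top",tool()[0]), proj("scene",tool()[0]+[0,0,.04]))
t=cv2.imread("pics/t3.png").max(2); print(t[174:204:2,424:446:2])
# jar frame check
print("jar tcp px in j1 crop",(proj("scene",[[.5455,.336,.095],[.5455,.336,.114]])-[180,220])*4)
E
```

```text
[[189 188 189 187 140  70  90  53  35  36  58  82  75]
 [189 189 189 187 136  84 105  53  36  43  88 110 110]
 [190 190 189 186 135 102 102  50  36  55 108 126 126]
 [190 190 189 165  96 100  88  55  42  60  96 108 111]
 [190 191 189 146  66  70  62  45  42  84 115 115 110]
 [190 191 189 174 102  50  42  38  42  77 102 110 112]
 [191 191 190 188 159  90  44  38  49  70  77  81  87]
 [191 190 190 186 163  99  46  40  61 100 104  94  82]
 [190 191 184 175 156 106  59  47  68 107 115 117 116]
 [185 184 180 173 170 157 138 110  93 103 107 110 115]
 [182 180 179 173 169 167 166 153 145 161 146 129 116]
 [179 179 181 181 180 178 176 163 159 174 177 178 174]
 [177 180 182 181 181 181 180 176 171 162 162 166 173]
 [176 181 182 180 181 182 179 177 171 161 161 164 172]
 [175 181 181 181 182 182 180 177 169 162 164 168 176]
 [177 182 181 181 181 182 180 177 167 164 166 172 178]
 [178 181 177 180 181 181 180 175 167 167 167 174 173]
 [179 172 138 142 157 165 171 168 165 167 169 162 134]
 [181 154  95  86  90  99 110 119 132 145 155 139 118]]
[[440.27535492 190.0387719 ]] [[349.40781762 112.88216256]]
[[171 169 169 171 171 171 172 172 173 174 174]
 [172 173 173 173 174 175 175 174 175 175 175]
 [174 172 170 170 173 175 174 174 174 176 172]
 [174 169 164 158 155 151 148 172 176 170 141]
 [175 170 152  94  67  62  72 124 136  99  58]
 [174 173 153  67  49  78  59  74  61  43  47]
 [175 175 163  80  65 113  86  77  62  49  49]
 [175 174 162  92  48  79  56  49  51  47  48]
 [175 175 163 100  35  47  34  42  48  48  54]
 [175 173 157 108  65  86  61  47  49  50  82]
 [174 173 161 120  64  82  53  49  49  71 105]
 [173 174 166 124  50  51  49  46  58  98 108]
 [168 168 162 127  58  48  46  55  94 110 107]
 [173 174 170 115  52  47  50  90 111 112 110]
 [175 175 150  72  48  48  74 106 110 111 111]]
jar tcp px in j1 crop [[371.07091733 356.72567281]
 [368.85361164 344.85769894]]
```

The fingertips show about 8 px too high (row 113, predicted 121). That, and closing on nothing, suggests the tips stand roughly 40 mm above the reported TCP. I'll test this by stepping lower and closing gently.

>>> send_rows(
  rows=[
    {"x": 0.01, "y": 0.01, "z": 0.1, "wx": 0, "wy": 0, "wz": 0, "hand": 0.2},
    {"x": 0, "y": 0, "z": 0.12, "wx": 0, "wy": 0, "wz": 0, "hand": 0.2},
    {"x": 0, "y": 0, "z": 0.12, "wx": 0, "wy": 0, "wz": 0, "hand": 0.2},
    {"x": 0, "y": 0, "z": 0.12, "wx": 0, "wy": 0, "wz": 0, "hand": 0.2},
    {"x": 0, "y": 0, "z": 0.12, "wx": 0, "wy": 0, "wz": 0, "hand": 0.2},
    {"x": 0, "y": 0, "z": 0.08, "wx": 0, "wy": 0, "wz": 0, "hand": 0.2},
    {"x": 0, "y": 0, "z": 0.04, "wx": 0, "wy": 0, "wz": 0, "hand": 0.2},
    {"x": 0, "y": 0, "z": 0.02, "wx": 0, "wy": 0, "wz": 0, "hand": 0.2},
    {"x": 0, "y": 0, "z": 0, "wx": 0, "wy": 0, "wz": 0, "hand": 0.2},
    {"x": 0, "y": 0, "z": 0, "wx": 0, "wy": 0, "wz": 0, "hand": 0.2},
  ],
)

```text
time: 12.85
tool_pos: [0.5468, -0.3562, 0.0618]
tool_rot: [0.0, -0.029, 1.0, -0.0]
contact_force: [-1.1, -0.5, -0.9]
gripper_width: 0.602
grasp_force: 0.0
```

>>> send_rows(
  rows=[
    {"x": 0, "y": 0, "z": 0, "wx": 0, "wy": 0, "wz": 0, "hand": -1},
    {"x": 0, "y": 0, "z": 0, "wx": 0, "wy": 0, "wz": 0, "hand": -1},
    {"x": 0, "y": 0, "z": 0, "wx": 0, "wy": 0, "wz": 0, "hand": -1},
    {"x": 0, "y": 0, "z": 0, "wx": 0, "wy": 0, "wz": 0, "hand": -1},
    {"x": 0, "y": 0, "z": 0, "wx": 0, "wy": 0, "wz": 0, "hand": -1},
    {"x": 0, "y": 0, "z": 0, "wx": 0, "wy": 0, "wz": 0, "hand": -1},
    {"x": 0, "y": 0, "z": 0, "wx": 0, "wy": 0, "wz": 0, "hand": -1},
    {"x": 0, "y": 0, "z": 0, "wx": 0, "wy": 0, "wz": 0, "hand": -1},
    {"x": 0, "y": 0, "z": 0, "wx": 0, "wy": 0, "wz": 0, "hand": -1},
    {"x": 0, "y": 0, "z": 0, "wx": 0, "wy": 0, "wz": 0, "hand": -1},
  ],
)

```text
time: 13.68
tool_pos: [0.5473, -0.3568, 0.0629]
tool_rot: [0.001, -0.029, 1.0, -0.001]
contact_force: [-1.2, -1.5, 6.5]
gripper_width: 0.212
grasp_force: 62.2
```

```bash
python3 - <<'E'
from h import *
p,R,s=tool(); print(p,s["contact_force"],s["gripper_width"],s["grasp_force"],s["joint_pos"])
g=grab_frame("scene"); cv2.imwrite("pics/l4.png",g); g=g.max(2); print(proj("scene",p)); print(g[110:146:2,332:366:2])
E
```

```text
[ 0.54731418 -0.35680163  0.06293451] [-1.15965115 -1.45127927  6.50148992] 0.21225502197495347 62.183579206466675 [-6.91473246e-01  2.25173737e-01  1.65075026e+00 -1.31452305e-04
  1.26269613e+00 -2.32023213e+00]
[[347.78993542 143.66397556]]
[[193 193 193 180  94  40  39  39  39  37  36  35  35  35  39  65  73]
 [193 193 193 189 131  50  39  40  38  37  37  36  36  37  58 102 104]
 [183 184 190 190 166 106  50  38  38  38  37  37  39  51  93 116 116]
 [180 182 184 178 177 155  73  41  38  38  37  40  95 122 115 103 107]
 [184 183 182 180 182 165  74  40  39  38  38  46 141 185 180 169 153]
 [183 182 180 181 184 168  79  47  47  40  37  48 135 174 177 178 181]
 [183 182 178 182 184 170  90  79  74  43  39  71 142 149 129 128 134]
 [182 180 178 183 184 167  89 107  88  41  42 102 152 127 108 110 114]
 [181 177 179 184 182 157  89 110  75  41  52 117 129 109 108 112 114]
 [179 174 181 184 174 114  78  93  58  43  66 125 110 106 110 113 115]
 [163 165 175 174 157  98  65  66  52  43  60 102 105 109 112 115 114]
 [156 156 164 140  97  69  43  43  41  40  57  94 104 110 113 116 116]
 [154 160 161 111  73  68  52  42  40  45  57  72  83 105 114 116 116]
 [153 166 164 102  58  60  60  47  42  53  59  60  61  94 115 113 112]
 [154 164 154 100  59  55  54  47  42  56  53  53  57  90 112 110 113]
 [158 163 157 139 118 101  85  66  54  55  49  47  54  91 114 143 165]
 [162 162 162 170 169 161 150 134 110  70  58  57  70 113 159 171 180]
 [163 160 161 165 169 168 165 161 159 120  94  94  98 117 164 178 181]]
```

Gripped: width 0.21, 62 N. Lifting now.

>>> send_rows(
  rows=[
    {"x": 0, "y": 0, "z": -0.03, "wx": 0, "wy": 0, "wz": 0, "hand": -1},
    {"x": 0, "y": 0, "z": -0.05, "wx": 0, "wy": 0, "wz": 0, "hand": -1},
    {"x": 0, "y": 0, "z": -0.08, "wx": 0, "wy": 0, "wz": 0, "hand": -1},
    {"x": 0, "y": 0, "z": -0.1, "wx": 0, "wy": 0, "wz": 0, "hand": -1},
    {"x": 0, "y": 0, "z": -0.1, "wx": 0, "wy": 0, "wz": 0, "hand": -1},
    {"x": 0, "y": 0, "z": -0.1, "wx": 0, "wy": 0, "wz": 0, "hand": -1},
    {"x": 0, "y": 0, "z": -0.1, "wx": 0, "wy": 0, "wz": 0, "hand": -1},
    {"x": 0, "y": 0, "z": -0.1, "wx": 0, "wy": 0, "wz": 0, "hand": -1},
    {"x": 0, "y": 0, "z": 0, "wx": 0, "wy": 0, "wz": 0, "hand": -1},
    {"x": 0, "y": 0, "z": 0, "wx": 0, "wy": 0, "wz": 0, "hand": -1},
  ],
)

```text
time: 14.57
tool_pos: [0.5472, -0.3565, 0.1622]
tool_rot: [0.001, -0.029, 1.0, -0.001]
contact_force: [1.1, -1.3, -2.5]
gripper_width: 0.216
grasp_force: 61.3
```

```bash
python3 - <<'E'
from h import *
p,R,s=tool(); print(p,s["contact_force"],s["gripper_width"],s["grasp_force"])
show("scene","l5",(290,50,450,190),5)
plan([(.42,-.22,.20,0,0),(.40,.185,.12,0,0),(.40,.185,-.009,0,0)])
E
```

```text
[ 0.54715094 -0.3565293   0.16219899] [ 1.08705344 -1.28105118 -2.53915059] 0.2160683994326243 61.315834522247314
(0.42, -0.22, 0.2, 0, 0) turn 1 x [-0.     0.     0.074] | shift 6 x [ 0.14   0.151 -0.044] tot [ 0.843  0.906 -0.264]
(0.4, 0.185, 0.12, 0, 0) turn 0 x [0. 0. 0.] | shift 12 x [0.011 0.225 0.044] tot [0.133 2.7   0.533]
(0.4, 0.185, -0.009, 0, 0) turn 0 x [0. 0. 0.] | shift 4 x [0.    0.    0.215] tot [0.   0.   0.86]
```

View pics/l5.png

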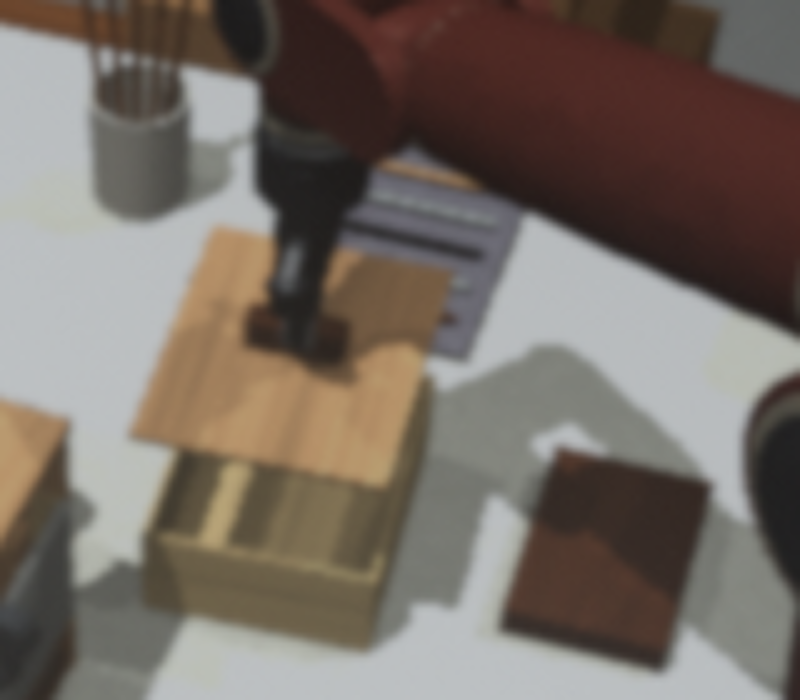

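The lid hangs level in the grip, at crop (295,345), and the empty box is open below it. Carrying it to the bench spot.

>>> send_rows(
  rows=[
    {"x": 0, "y": 0, "z": 0, "wx": 0, "wy": 0, "wz": 0.074, "hand": -1},
    {"x": 0.14, "y": 0.151, "z": -0.044, "wx": 0, "wy": 0, "wz": 0, "hand": -1},
    {"x": 0.14, "y": 0.151, "z": -0.044, "wx": 0, "wy": 0, "wz": 0, "hand": -1},
    {"x": 0.14, "y": 0.151, "z": -0.044, "wx": 0, "wy": 0, "wz": 0, "hand": -1},
    {"x": 0.14, "y": 0.151, "z": -0.044, "wx": 0, "wy": 0, "wz": 0, "hand": -1},
    {"x": 0.14, "y": 0.151, "z": -0.044, "wx": 0, "wy": 0, "wz": 0, "hand": -1},
    {"x": 0.14, "y": 0.151, "z": -0.044, "wx": 0, "wy": 0, "wz": 0, "hand": -1},
    {"x": 0.011, "y": 0.225, "z": 0.044, "wx": 0, "wy": 0, "wz": 0, "hand": -1},
    {"x": 0.011, "y": 0.225, "z": 0.044, "wx": 0, "wy": 0, "wz": 0, "hand": -1},
    {"x": 0.011, "y": 0.225, "z": 0.044, "wx": 0, "wy": 0, "wz": 0, "hand": -1},
  ],
)

```text
time: 15.45
tool_pos: [0.4142, -0.1174, 0.1785]
tool_rot: [-0.001, 0.001, 1.0, 0.0]
contact_force: [-0.3, -0.3, -1.6]
gripper_width: 0.214
grasp_force: 61.3
```

>>> send_rows(
  rows=[
    {"x": 0.011, "y": 0.225, "z": 0.044, "wx": 0, "wy": 0, "wz": 0, "hand": -1},
    {"x": 0.011, "y": 0.225, "z": 0.044, "wx": 0, "wy": 0, "wz": 0, "hand": -1},
    {"x": 0.011, "y": 0.225, "z": 0.044, "wx": 0, "wy": 0, "wz": 0, "hand": -1},
    {"x": 0.011, "y": 0.225, "z": 0.044, "wx": 0, "wy": 0, "wz": 0, "hand": -1},
    {"x": 0.011, "y": 0.225, "z": 0.044, "wx": 0, "wy": 0, "wz": 0, "hand": -1},
    {"x": 0.011, "y": 0.225, "z": 0.044, "wx": 0, "wy": 0, "wz": 0, "hand": -1},
    {"x": 0.011, "y": 0.225, "z": 0.044, "wx": 0, "wy": 0, "wz": 0, "hand": -1},
    {"x": 0.011, "y": 0.225, "z": 0.044, "wx": 0, "wy": 0, "wz": 0, "hand": -1},
    {"x": 0.011, "y": 0.225, "z": 0.044, "wx": 0, "wy": 0, "wz": 0, "hand": -1},
    {"x": 0, "y": 0, "z": 0, "wx": 0, "wy": 0, "wz": 0, "hand": -1},
  ],
)

```text
time: 16.28
tool_pos: [0.3976, 0.1891, 0.1176]
tool_rot: [-0.003, -0.003, 1.0, 0.001]
contact_force: [-0.5, 0.3, -3.3]
gripper_width: 0.212
grasp_force: 61.3
```

>>> send_rows(
  rows=[
    {"x": 0, "y": 0, "z": 0.12, "wx": 0, "wy": 0, "wz": 0, "hand": -1},
    {"x": 0, "y": 0, "z": 0.12, "wx": 0, "wy": 0, "wz": 0, "hand": -1},
    {"x": 0, "y": 0, "z": 0.12, "wx": 0, "wy": 0, "wz": 0, "hand": -1},
    {"x": 0, "y": 0, "z": 0.12, "wx": 0, "wy": 0, "wz": 0, "hand": -1},
    {"x": 0, "y": 0, "z": 0.12, "wx": 0, "wy": 0, "wz": 0, "hand": -1},
    {"x": 0, "y": 0, "z": 0.1, "wx": 0, "wy": 0, "wz": 0, "hand": -1},
    {"x": 0, "y": 0, "z": 0.06, "wx": 0, "wy": 0, "wz": 0, "hand": -1},
    {"x": 0, "y": 0, "z": 0.03, "wx": 0, "wy": 0, "wz": 0, "hand": -1},
    {"x": 0, "y": 0, "z": 0, "wx": 0, "wy": 0, "wz": 0, "hand": -1},
    {"x": 0, "y": 0, "z": 0, "wx": 0, "wy": 0, "wz": 0, "hand": -1},
  ],
)

```text
time: 17.12
tool_pos: [0.4008, 0.185, 0.0023]
tool_rot: [0.0, 0.0, 1.0, 0.0]
contact_force: [-0.6, 0.1, -1.8]
gripper_width: 0.213
grasp_force: 61.3
```

>>> send_rows(
  rows=[
    {"x": 0, "y": 0, "z": 0.02, "wx": 0, "wy": 0, "wz": 0, "hand": -1},
    {"x": 0, "y": 0, "z": 0.02, "wx": 0, "wy": 0, "wz": 0, "hand": -1},
    {"x": 0, "y": 0, "z": 0.015, "wx": 0, "wy": 0, "wz": 0, "hand": -1},
    {"x": 0, "y": 0, "z": 0.01, "wx": 0, "wy": 0, "wz": 0, "hand": -1},
    {"x": 0, "y": 0, "z": 0.005, "wx": 0, "wy": 0, "wz": 0, "hand": -1},
    {"x": 0, "y": 0, "z": 0, "wx": 0, "wy": 0, "wz": 0, "hand": -1},
    {"x": 0, "y": 0, "z": 0, "wx": 0, "wy": 0, "wz": 0, "hand": -1},
    {"x": 0, "y": 0, "z": 0, "wx": 0, "wy": 0, "wz": 0, "hand": -1},
    {"x": 0, "y": 0, "z": 0, "wx": 0, "wy": 0, "wz": 0, "hand": -1},
    {"x": 0, "y": 0, "z": 0, "wx": 0, "wy": 0, "wz": 0, "hand": -1},
  ],
)

```text
time: 17.95
tool_pos: [0.4007, 0.185, -0.0084]
tool_rot: [0.0, 0.0, 1.0, 0.0]
contact_force: [-0.2, -0.8, -2.0]
gripper_width: 0.214
grasp_force: 61.3
```

>>> send_rows(
  rows=[
    {"x": 0, "y": 0, "z": 0.006, "wx": 0, "wy": 0, "wz": 0, "hand": -1},
    {"x": 0, "y": 0, "z": 0.006, "wx": 0, "wy": 0, "wz": 0, "hand": -1},
    {"x": 0, "y": 0, "z": 0.006, "wx": 0, "wy": 0, "wz": 0, "hand": -1},
    {"x": 0, "y": 0, "z": 0, "wx": 0, "wy": 0, "wz": 0, "hand": -1},
    {"x": 0, "y": 0, "z": 0, "wx": 0, "wy": 0, "wz": 0, "hand": -1},
    {"x": 0, "y": 0, "z": 0, "wx": 0, "wy": 0, "wz": 0, "hand": -1},
    {"x": 0, "y": 0, "z": 0, "wx": 0, "wy": 0, "wz": 0, "hand": -1},
    {"x": 0, "y": 0, "z": 0, "wx": 0, "wy": 0, "wz": 0, "hand": -1},
    {"x": 0, "y": 0, "z": 0, "wx": 0, "wy": 0, "wz": 0, "hand": -1},
    {"x": 0, "y": 0, "z": 0, "wx": 0, "wy": 0, "wz": 0, "hand": -1},
  ],
)

```text
time: 18.78
tool_pos: [0.4008, 0.1851, -0.0091]
tool_rot: [-0.001, -0.0, 1.0, -0.0]
contact_force: [-8.2, -2.2, 14.4]
gripper_width: 0.218
grasp_force: 63.3
```

The lid is down (14 N contact). Releasing it, then planning the pull grasp and the swing arc.

>>> send_rows(
  rows=[
    {"x": 0, "y": 0, "z": -0.006, "wx": 0, "wy": 0, "wz": 0, "hand": 0.2},
    {"x": 0, "y": 0, "z": 0, "wx": 0, "wy": 0, "wz": 0, "hand": 0.2},
    {"x": 0, "y": 0, "z": 0, "wx": 0, "wy": 0, "wz": 0, "hand": 0.2},
    {"x": 0, "y": 0, "z": 0, "wx": 0, "wy": 0, "wz": 0, "hand": 0.2},
    {"x": 0, "y": 0, "z": 0, "wx": 0, "wy": 0, "wz": 0, "hand": 0.2},
    {"x": 0, "y": 0, "z": 0, "wx": 0, "wy": 0, "wz": 0, "hand": 0.2},
    {"x": 0, "y": 0, "z": -0.1, "wx": 0, "wy": 0, "wz": 0, "hand": 0.2},
    {"x": 0, "y": 0, "z": -0.15, "wx": 0, "wy": 0, "wz": 0, "hand": 0.2},
    {"x": 0, "y": 0, "z": -0.2, "wx": 0, "wy": 0, "wz": 0, "hand": 0.2},
    {"x": 0, "y": 0, "z": -0.2, "wx": 0, "wy": 0, "wz": 0, "hand": 0.2},
  ],
)

```text
time: 19.62
tool_pos: [0.3996, 0.1847, 0.0873]
tool_rot: [-0.001, 0.0, 1.0, -0.0]
contact_force: [0.5, -0.3, 0.1]
gripper_width: 0.603
grasp_force: 0.0
```

```bash
cat >> h.py <<'E'
H=np.radians(-2.33);OR=np.array([.6547,-.0215])
def rw(x,y,z): return np.array([OR[0]+x*np.cos(H)-y*np.sin(H),OR[1]+x*np.sin(H)+y*np.cos(H),z])
def binpt(x,y,z,th=1.25):
    c,s=np.cos(th),np.sin(th); return rw(x*c-z*s,y,.08+x*s+z*c)
E
python3 - <<'E'
from h import *
p,R,s=tool(); print(p,s["contact_force"],s["gripper_width"])
a=binpt(-.03,0,.15,0); print(a,binpt(-.03,0,.15))
plan([(.50,.05,.28,0,0),(a[0],a[1],.28,-2.3,0),(a[0],a[1],.190,-2.3,0)])
th=np.linspace(0,1.25,21); x=-.03*np.cos(th)-.15*np.sin(th); z=-.03*np.sin(th)+.15*np.cos(th)
print(np.round(np.c_[-np.diff(x),-np.diff(z)]/.15,3).tolist())
im=grab_frame("top"); cv2.imwrite("pics/t6.png",im)
im=grab_frame("scene"); cv2.imwrite("pics/s6.png",im)
E
```

```text
[0.39958024 0.18469566 0.08732476] [ 0.53928723 -0.26596734  0.09816769] 0.6031577736518892
[ 0.6247248  -0.02028035  0.23      ] [ 0.50301814 -0.01532828  0.09882882]
(0.5, 0.05, 0.28, 0, 0) turn 1 x [-0.001 -0.003 -0.   ] | shift 7 x [-0.096 -0.128 -0.184] tot [-0.669 -0.898 -1.285]
(np.float64(0.6247248026442829), np.float64(-0.020280351080919745), 0.28, -2.3, 0) turn 1 x [0.    0.    0.051] | shift 4 x [-0.212 -0.109  0.   ] tot [-0.85  -0.435  0.   ]
(np.float64(0.6247248026442829), np.float64(-0.020280351080919745), 0.19, -2.3, 0) turn 0 x [0. 0. 0.] | shift 3 x [0.  0.  0.2] tot [0.  0.  0.6]
[[0.062, 0.014], [0.061, 0.018], [0.06, 0.022], [0.058, 0.026], [0.057, 0.029], [0.055, 0.033], [0.052, 0.036], [0.05, 0.039], [0.048, 0.042], [0.045, 0.045], [0.042, 0.048], [0.039, 0.051], [0.036, 0.053], [0.032, 0.055], [0.029, 0.057], [0.025, 0.059], [0.021, 0.06], [0.018, 0.061], [0.014, 0.062], [0.01, 0.063]]
```

>>> send_rows(
  rows=[
    {"x": -0.096, "y": -0.128, "z": -0.184, "wx": 0, "wy": 0, "wz": 0, "hand": 0.2},
    {"x": -0.096, "y": -0.128, "z": -0.184, "wx": 0, "wy": 0, "wz": 0, "hand": 0.2},
    {"x": -0.096, "y": -0.128, "z": -0.184, "wx": 0, "wy": 0, "wz": 0, "hand": 0.2},
    {"x": -0.096, "y": -0.128, "z": -0.184, "wx": 0, "wy": 0, "wz": 0, "hand": 0.2},
    {"x": -0.096, "y": -0.128, "z": -0.184, "wx": 0, "wy": 0, "wz": 0, "hand": 0.2},
    {"x": -0.096, "y": -0.128, "z": -0.184, "wx": 0, "wy": 0, "wz": 0, "hand": 0.2},
    {"x": -0.096, "y": -0.128, "z": -0.184, "wx": 0, "wy": 0, "wz": 0, "hand": 0.2},
    {"x": 0, "y": 0, "z": 0, "wx": 0, "wy": 0, "wz": 0.051, "hand": 0.2},
    {"x": -0.212, "y": -0.109, "z": 0, "wx": 0, "wy": 0, "wz": 0, "hand": 0.2},
    {"x": -0.212, "y": -0.109, "z": 0, "wx": 0, "wy": 0, "wz": 0, "hand": 0.2},
  ],
)

```text
time: 20.55
tool_pos: [0.5643, 0.015, 0.2806]
tool_rot: [0.001, 0.02, 1.0, 0.0]
contact_force: [0.8, -0.2, 0.6]
gripper_width: 0.603
grasp_force: 0.0
```

>>> send_rows(
  rows=[
    {"x": -0.212, "y": -0.109, "z": 0, "wx": 0, "wy": 0, "wz": 0, "hand": 0.2},
    {"x": -0.212, "y": -0.109, "z": 0, "wx": 0, "wy": 0, "wz": 0, "hand": 0.2},
    {"x": 0, "y": 0, "z": 0, "wx": 0, "wy": 0, "wz": 0, "hand": 0.2},
    {"x": 0, "y": 0, "z": 0.12, "wx": 0, "wy": 0, "wz": 0, "hand": 0.2},
    {"x": 0, "y": 0, "z": 0.12, "wx": 0, "wy": 0, "wz": 0, "hand": 0.2},
    {"x": 0, "y": 0, "z": 0.12, "wx": 0, "wy": 0, "wz": 0, "hand": 0.2},
    {"x": 0, "y": 0, "z": 0.12, "wx": 0, "wy": 0, "wz": 0, "hand": 0.2},
    {"x": 0, "y": 0, "z": 0.06, "wx": 0, "wy": 0, "wz": 0, "hand": 0.2},
    {"x": 0, "y": 0, "z": 0, "wx": 0, "wy": 0, "wz": 0, "hand": 0.2},
    {"x": 0, "y": 0, "z": 0, "wx": 0, "wy": 0, "wz": 0, "hand": 0.2},
  ],
)

```text
time: 21.38
tool_pos: [0.6255, -0.0198, 0.1988]
tool_rot: [-0.001, 0.02, 1.0, 0.0]
contact_force: [0.7, -0.3, 0.5]
gripper_width: 0.597
grasp_force: 0.0
```

```bash
python3 - <<'E'
from h import *
p,R,s=tool(); print(p,s["contact_force"],s["gripper_width"])
plan([(.6247,-.0203,.188,-2.3,0)])
E
```

```text
[ 0.62548792 -0.01977388  0.19878087] [ 0.69504888 -0.26475031  0.48239541] 0.597348558875088
(0.6247, -0.0203, 0.188, -2.3, 0) turn 1 x [ 0.    -0.002  0.   ] | shift 1 x [ 0.005 -0.004  0.072] tot [ 0.005 -0.004  0.072]
```

>>> send_rows(
  rows=[
    {"x": 0.005, "y": -0.004, "z": 0.072, "wx": 0, "wy": 0, "wz": 0, "hand": 0.2},
    {"x": 0, "y": 0, "z": 0, "wx": 0, "wy": 0, "wz": 0, "hand": 0.2},
    {"x": 0, "y": 0, "z": 0, "wx": 0, "wy": 0, "wz": 0, "hand": -1},
    {"x": 0, "y": 0, "z": 0, "wx": 0, "wy": 0, "wz": 0, "hand": -1},
    {"x": 0, "y": 0, "z": 0, "wx": 0, "wy": 0, "wz": 0, "hand": -1},
    {"x": 0, "y": 0, "z": 0, "wx": 0, "wy": 0, "wz": 0, "hand": -1},
    {"x": 0, "y": 0, "z": 0, "wx": 0, "wy": 0, "wz": 0, "hand": -1},
    {"x": 0, "y": 0, "z": 0, "wx": 0, "wy": 0, "wz": 0, "hand": -1},
    {"x": 0, "y": 0, "z": 0, "wx": 0, "wy": 0, "wz": 0, "hand": -1},
    {"x": 0, "y": 0, "z": 0, "wx": 0, "wy": 0, "wz": 0, "hand": -1},
  ],
)

```text
time: 22.22
tool_pos: [0.6255, -0.0208, 0.1896]
tool_rot: [0.001, 0.02, 1.0, -0.0]
contact_force: [-2.7, -1.5, 5.4]
gripper_width: 0.195
grasp_force: 61.7
```

>>> send_rows(
  rows=[
    {"x": 0.062, "y": 0, "z": 0.014, "wx": 0, "wy": 0, "wz": 0, "hand": -1},
    {"x": 0.061, "y": 0, "z": 0.018, "wx": 0, "wy": 0, "wz": 0, "hand": -1},
    {"x": 0.06, "y": 0, "z": 0.022, "wx": 0, "wy": 0, "wz": 0, "hand": -1},
    {"x": 0.058, "y": 0, "z": 0.026, "wx": 0, "wy": 0, "wz": 0, "hand": -1},
    {"x": 0.057, "y": 0, "z": 0.029, "wx": 0, "wy": 0, "wz": 0, "hand": -1},
    {"x": 0.055, "y": 0, "z": 0.033, "wx": 0, "wy": 0, "wz": 0, "hand": -1},
    {"x": 0.052, "y": 0, "z": 0.036, "wx": 0, "wy": 0, "wz": 0, "hand": -1},
    {"x": 0.05, "y": 0, "z": 0.039, "wx": 0, "wy": 0, "wz": 0, "hand": -1},
    {"x": 0.048, "y": 0, "z": 0.042, "wx": 0, "wy": 0, "wz": 0, "hand": -1},
    {"x": 0.045, "y": 0, "z": 0.045, "wx": 0, "wy": 0, "wz": 0, "hand": -1},
  ],
)

```text
time: 23.05
tool_pos: [0.5448, -0.0176, 0.1485]
tool_rot: [0.003, 0.02, 1.0, -0.001]
contact_force: [-10.3, -1.3, 21.4]
gripper_width: 0.195
grasp_force: 68.6
```

The force is radially outward from the hinge, so my arc is slightly inside. I'll widen it a little.

>>> send_rows(
  rows=[
    {"x": 0.052, "y": 0, "z": 0.038, "wx": 0, "wy": 0, "wz": 0, "hand": -1},
    {"x": 0.049, "y": 0, "z": 0.041, "wx": 0, "wy": 0, "wz": 0, "hand": -1},
    {"x": 0.04, "y": 0, "z": 0.049, "wx": 0, "wy": 0, "wz": 0, "hand": -1},
    {"x": 0.032, "y": 0, "z": 0.055, "wx": 0, "wy": 0, "wz": 0, "hand": -1},
    {"x": 0.029, "y": 0, "z": 0.057, "wx": 0, "wy": 0, "wz": 0, "hand": -1},
    {"x": 0.025, "y": 0, "z": 0.059, "wx": 0, "wy": 0, "wz": 0, "hand": -1},
    {"x": 0.021, "y": 0, "z": 0.06, "wx": 0, "wy": 0, "wz": 0, "hand": -1},
    {"x": 0.018, "y": 0, "z": 0.061, "wx": 0, "wy": 0, "wz": 0, "hand": -1},
    {"x": 0, "y": 0, "z": 0, "wx": 0, "wy": 0, "wz": 0, "hand": -1},
    {"x": 0, "y": 0, "z": 0, "wx": 0, "wy": 0, "wz": 0, "hand": -1},
  ],
)

```text
time: 23.88
tool_pos: [0.4995, -0.0158, 0.0783]
tool_rot: [-0.004, 0.02, 1.0, -0.0]
contact_force: [-11.3, -3.3, 4.5]
gripper_width: 0.197
grasp_force: 84.5
```

```bash
python3 - <<'E'
from h import *
p,R,s=tool(); print(p,s["contact_force"])
# bin angle from tool: pull centre = tcp + dz, dz from the start grip .230-.1896
q=p+[0,0,.0404]; rx=(q[:2]-OR)@[np.cos(H),np.sin(H)]; rz=q[2]-.08
print("theta",np.arctan2(-rx,rz)-np.arctan2(.03,.15),"r",np.hypot(rx,rz))
E
```

```text
[ 0.4995225  -0.01581297  0.07829073] [-11.32013748  -3.29610313   4.5007301 ]
theta 1.1292064140382059 r 0.16002805646856097
```

>>> send_rows(
  rows=[
    {"x": 0.012, "y": 0, "z": 0.035, "wx": 0, "wy": 0, "wz": 0, "hand": -1},
    {"x": 0.012, "y": 0, "z": 0.035, "wx": 0, "wy": 0, "wz": 0, "hand": -1},
    {"x": 0.008, "y": 0, "z": 0.035, "wx": 0, "wy": 0, "wz": 0, "hand": -1},
    {"x": 0.006, "y": 0, "z": 0.025, "wx": 0, "wy": 0, "wz": 0, "hand": -1},
    {"x": 0, "y": 0, "z": 0.01, "wx": 0, "wy": 0, "wz": 0, "hand": -1},
    {"x": 0, "y": 0, "z": 0.01, "wx": 0, "wy": 0, "wz": 0, "hand": -1},
    {"x": 0, "y": 0, "z": 0, "wx": 0, "wy": 0, "wz": 0, "hand": -1},
    {"x": 0, "y": 0, "z": 0, "wx": 0, "wy": 0, "wz": 0, "hand": -1},
    {"x": 0, "y": 0, "z": 0, "wx": 0, "wy": 0, "wz": 0, "hand": -1},
    {"x": 0, "y": 0, "z": 0, "wx": 0, "wy": 0, "wz": 0, "hand": -1},
  ],
)

```text
time: 24.72
tool_pos: [0.4946, -0.0156, 0.0566]
tool_rot: [-0.003, 0.02, 1.0, -0.0]
contact_force: [-9.9, -3.6, 6.5]
gripper_width: 0.195
grasp_force: 92.5
```

>>> send_rows(
  rows=[
    {"x": 0, "y": 0, "z": 0.01, "wx": 0, "wy": 0, "wz": 0, "hand": -1},
    {"x": -0.01, "y": 0, "z": 0.01, "wx": 0, "wy": 0, "wz": 0, "hand": -1},
    {"x": -0.01, "y": 0, "z": 0.01, "wx": 0, "wy": 0, "wz": 0, "hand": -1},
    {"x": 0, "y": 0, "z": 0.01, "wx": 0, "wy": 0, "wz": 0, "hand": -1},
    {"x": 0, "y": 0, "z": 0, "wx": 0, "wy": 0, "wz": 0, "hand": -1},
    {"x": 0, "y": 0, "z": 0, "wx": 0, "wy": 0, "wz": 0, "hand": -1},
    {"x": 0, "y": 0, "z": 0, "wx": 0, "wy": 0, "wz": 0, "hand": -1},
    {"x": 0, "y": 0, "z": 0, "wx": 0, "wy": 0, "wz": 0, "hand": -1},
    {"x": 0, "y": 0, "z": 0, "wx": 0, "wy": 0, "wz": 0, "hand": -1},
    {"x": 0, "y": 0, "z": 0, "wx": 0, "wy": 0, "wz": 0, "hand": -1},
  ],
)

```text
time: 25.55
tool_pos: [0.4933, -0.0156, 0.0487]
tool_rot: [-0.008, 0.02, 1.0, -0.0]
contact_force: [-21.1, -3.9, 8.4]
gripper_width: 0.199
grasp_force: 96.0
```

>>> send_rows(
  rows=[
    {"x": 0.02, "y": 0, "z": 0, "wx": 0, "wy": 0, "wz": 0, "hand": -1},
    {"x": 0, "y": 0, "z": 0, "wx": 0, "wy": 0, "wz": 0, "hand": -1},
    {"x": 0, "y": 0, "z": 0.01, "wx": 0, "wy": 0, "wz": 0, "hand": -1},
    {"x": 0, "y": 0, "z": 0.01, "wx": 0, "wy": 0, "wz": 0, "hand": -1},
    {"x": 0, "y": 0, "z": 0.01, "wx": 0, "wy": 0, "wz": 0, "hand": -1},
    {"x": 0, "y": 0, "z": 0, "wx": 0, "wy": 0, "wz": 0, "hand": -1},
    {"x": 0, "y": 0, "z": 0, "wx": 0, "wy": 0, "wz": 0, "hand": -1},
    {"x": 0, "y": 0, "z": 0, "wx": 0, "wy": 0, "wz": 0, "hand": -1},
    {"x": 0, "y": 0, "z": 0, "wx": 0, "wy": 0, "wz": 0, "hand": -1},
    {"x": 0, "y": 0, "z": 0, "wx": 0, "wy": 0, "wz": 0, "hand": -1},
  ],
)

```text
time: 26.38
tool_pos: [0.4934, -0.0156, 0.0454]
tool_rot: [-0.005, 0.02, 1.0, -0.0]
contact_force: [-12.1, -3.3, 5.8]
gripper_width: 0.199
grasp_force: 96.4
```

```bash
python3 - <<'E'
from h import *
p,R,s=tool(); print(p,s["contact_force"])
show("scene","b7",(220,110,380,230),5)
E
```

```text
[ 0.49339606 -0.01557669  0.04542493] [-12.06733835  -3.29984129   5.7868688 ]
```

View pics/b7.png

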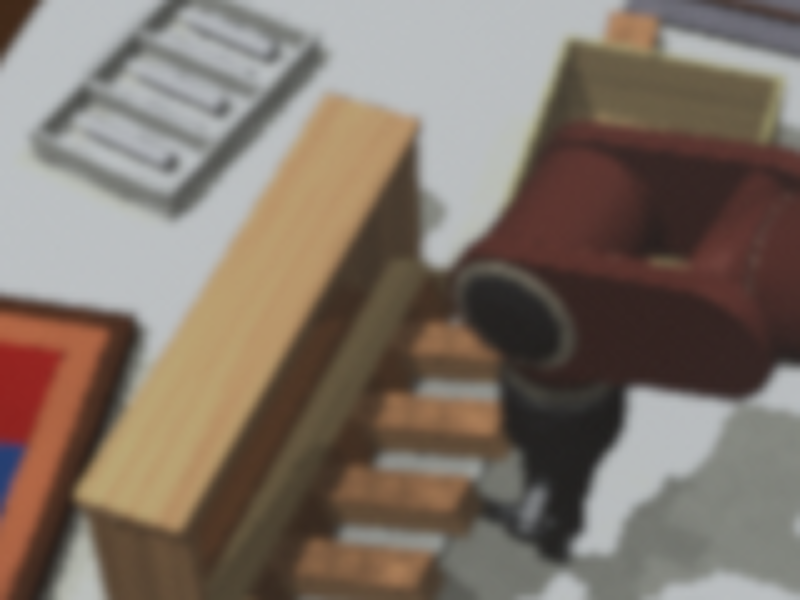

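The bin is out with four blocks visible, at crop (455,350), (440,425), (405,495) and (370,570). Releasing and rising to check the angle.

>>> send_rows(
  rows=[
    {"x": 0, "y": 0, "z": 0, "wx": 0, "wy": 0, "wz": 0, "hand": 0.2},
    {"x": 0, "y": 0, "z": 0, "wx": 0, "wy": 0, "wz": 0, "hand": 0.2},
    {"x": 0, "y": 0, "z": 0, "wx": 0, "wy": 0, "wz": 0, "hand": 0.2},
    {"x": 0, "y": 0, "z": 0, "wx": 0, "wy": 0, "wz": 0, "hand": 0.2},
    {"x": 0.05, "y": 0, "z": -0.1, "wx": 0, "wy": 0, "wz": 0, "hand": 0.2},
    {"x": 0.1, "y": 0, "z": -0.2, "wx": 0, "wy": 0, "wz": 0, "hand": 0.2},
    {"x": 0.1, "y": 0, "z": -0.25, "wx": 0, "wy": 0, "wz": 0, "hand": 0.2},
    {"x": 0.1, "y": 0, "z": -0.25, "wx": 0, "wy": 0, "wz": 0, "hand": 0.2},
    {"x": 0.1, "y": 0, "z": -0.25, "wx": 0, "wy": 0, "wz": 0, "hand": 0.2},
    {"x": 0.2, "y": 0, "z": -0.1, "wx": 0, "wy": 0, "wz": 0, "hand": 0.2},
  ],
)

```text
time: 27.27
tool_pos: [0.4024, -0.0118, 0.2259]
tool_rot: [0.005, 0.02, 1.0, -0.001]
contact_force: [0.7, -0.2, 1.2]
gripper_width: 0.6
grasp_force: 0.0
```

>>> send_rows(
  rows=[
    {"x": 0.08, "y": -0.25, "z": 0, "wx": 0, "wy": 0, "wz": 0, "hand": 0.2},
    {"x": 0.05, "y": -0.25, "z": 0, "wx": 0, "wy": 0, "wz": 0, "hand": 0.2},
    {"x": 0, "y": -0.25, "z": 0, "wx": 0, "wy": 0, "wz": 0, "hand": 0.2},
    {"x": 0, "y": -0.25, "z": 0, "wx": 0, "wy": 0, "wz": 0, "hand": 0.2},
    {"x": 0, "y": -0.25, "z": 0, "wx": 0, "wy": 0, "wz": 0, "hand": 0.2},
    {"x": 0, "y": -0.25, "z": 0, "wx": 0, "wy": 0, "wz": 0, "hand": 0.2},
    {"x": 0, "y": -0.25, "z": 0, "wx": 0, "wy": 0, "wz": 0, "hand": 0.2},
    {"x": 0, "y": 0, "z": 0, "wx": 0, "wy": 0, "wz": 0, "hand": 0.2},
    {"x": 0, "y": 0, "z": 0, "wx": 0, "wy": 0, "wz": 0, "hand": 0.2},
    {"x": 0, "y": 0, "z": 0, "wx": 0, "wy": 0, "wz": 0, "hand": 0.2},
  ],
)

```text
time: 28.1
tool_pos: [0.37, -0.2726, 0.2193]
tool_rot: [0.0, 0.02, 1.0, 0.0]
contact_force: [0.0, -0.1, 0.2]
gripper_width: 0.596
grasp_force: 0.0
```

```bash
python3 - <<'E'
from h import *
p,R,s=tool(); print(p,s["contact_force"],s["gripper_width"])
show("top","t8",(250,115,490,275),3.3)
im=grab_frame("scene"); cv2.imwrite("pics/s8.png",im)
a=cv2.resize(im[120:220,250:370],None,fx=5,fy=5,interpolation=cv2.INTER_CUBIC); b=cv2.imread("pics/t8.png")
print(a.shape,b.shape)
for th in(1.15,1.25): print(th,"pull top",(proj("top",binpt(-.03,0,.15,th))-[250,115])*3.3,proj("scene",binpt(-.03,0,.15,th)),"lip",(proj("top",[binpt(0,y,.11,th) for y in(-.14,.14)])-[250,115])*3.3,"blocktop ends",(proj("top",[binpt(.026,y,.126,th) for y in(-.093,.093)])-[250,115])*3.3)
E
```

```text
[ 0.37000999 -0.27256239  0.21932328] [ 0.02041072 -0.07057376  0.15519362] 0.5962896779371175
(500, 600, 3) (528, 792, 3)
1.15 pull top [[247.67311451 308.37781604]] [[328.09071155 211.13467993]] lip [[398.65422722 257.92820728]
 [ 98.55064922 252.95896319]] blocktop ends [[351.54441206 258.07643533]
 [147.15019375 254.6927681 ]]
1.25 pull top [[247.28286051 312.15152922]] [[328.82450535 214.19689763]] lip [[397.16094158 263.23916986]
 [ 99.42694274 258.31569528]] blocktop ends [[350.31054156 266.83320648]
 [147.61652539 263.4850003 ]]
```

View pics/t8.png

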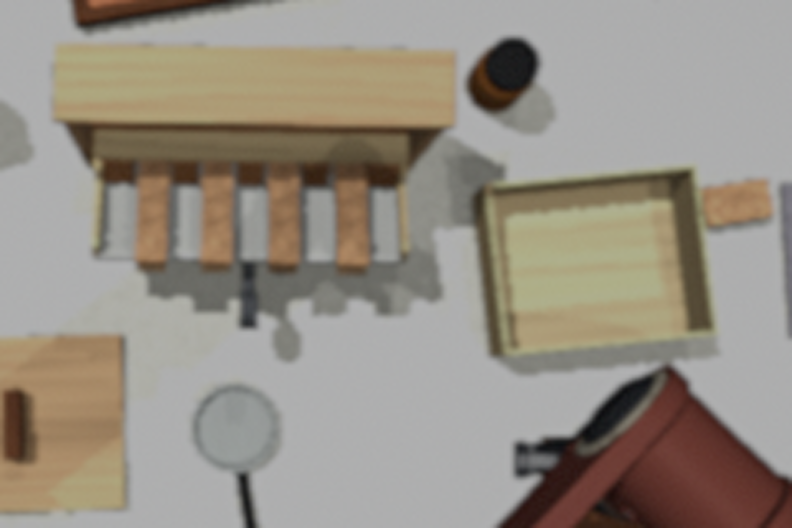

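θ≈1.25: the lip is at crop rows 257–262 and the disc centre at (247,311). The four blocks are centred at crop x 152, 217, 284 and 352, and the box rim corners are about (487,186), (695,169), (715,334) and (503,353).

```bash
cat >> h.py <<'E'
DT=.021  # true fingertips stand this far behind the reported TCP
def tipcmd(P,yaw,tilt):
    """reported TCP that puts the true fingertips at P"""
    return tuple(np.round(np.array(P)+DT*orient(np.radians(yaw),tilt).as_matrix()[:,2],4))+(yaw,tilt)
E
python3 - <<'E'
from h import *
f=lambda L:np.array(L)/3.3+[250,115]
P=cast("top",f([(487,186),(695,169),(715,334),(503,353)]),.078); print(P[:,:2],P.mean(0))
hsv=cv2.cvtColor(cv2.imread("pics/t8_full.png"),cv2.COLOR_BGR2HSV)
m=roi((hsv[...,0]<16)&(hsv[...,1]>90)&(hsv[...,2]>110),285,168,365,200)
for b in blobs(m,20):
    M=cv2.moments(b); c=[M['m10']/M['m00'],M['m01']/M['m00']]; w=cast("top",c,.13)[0]; d=w[:2]-OR
    q=b[:,0][b[:,0][:,1]>183]; w2=cast("top",[(q[:,0].min()+q[:,0].max())/2,q[:,1].max()],.14)[0]
    print("block c",np.round(c,1),"rack xy",d@[np.cos(H),np.sin(H)],d@[-np.sin(H),np.cos(H)],"end",w2,"y",(w2[:2]-OR)@[-np.sin(H),np.cos(H)])
for y in(-.093,-.031,.031,.093): print(y,proj("top",binpt(.026,y,.08)),proj("top",binpt(.026,y,.126)))
E
```

```text
[[ 0.62160208 -0.2525202 ]
 [ 0.63354487 -0.4565547 ]
 [ 0.47215829 -0.46678835]
 [ 0.45888226 -0.26105885]] [ 0.54654687 -0.35923053  0.078     ]
block c [295.9 180.6] rack xy -0.06607110990259563 0.09123391222236142 end [0.55015155 0.07379614 0.14      ] y 0.09096694322835876
block c [356.4 182.3] rack xy -0.06801769540809235 -0.09493431801263583 end [ 0.5426383  -0.11148267  0.14      ] y -0.094464136413944
block c [315.4 181. ] rack xy -0.06612456437124166 0.031152909450591456 end [0.54872695 0.0145778  0.14      ] y 0.03173964267132613
block c [335.5 181. ] rack xy -0.06531483308354731 -0.030648163945455033 end [ 0.54722827 -0.04772045  0.14      ] y -0.03056803501389231
-0.093 [[355.79450503 182.16882662]] [[356.15470956 195.85854742]]
-0.031 [[335.63627216 181.83209969]] [[335.69193555 195.52053257]]
0.031 [[315.46700931 181.49518852]] [[315.21779566 195.18232998]]
0.093 [[295.28670741 181.15809294]] [[294.73228042 194.84393949]]
```

```bash
cat >> h.py <<'E'
BC=np.array([.547,-.359]); BY=3.3
def boxpt(x,y,z):
    a=np.radians(BY); return np.array([BC[0]+x*np.cos(a)-y*np.sin(a),BC[1]+x*np.sin(a)+y*np.cos(a),z])
def pick(y):
    g=binpt(.005,y,.095); o=binpt(.008,y,.150)
    plan([tipcmd(g+[0,0,.09],-2.3,.15),tipcmd(g,-2.3,.15),tipcmd(o,-2.3,.15),tipcmd(o+[0,0,.06],-2.3,.15)])
def drop(y,x=-.032,z=.02):
    b=boxpt(x,y,z); plan([tipcmd([b[0],b[1],.16],BY,-.17),tipcmd(b,BY,-.17)])
E
python3 - <<'E'
from h import *
pick(-.0945)
E
```

```text
(np.float64(0.5592), np.float64(-0.1122), np.float64(0.1839), -2.3, 0.15) turn 2 x [0.    0.096 0.001] | shift 7 x [-0.177  0.159  0.008] tot [-1.238  1.114  0.053]
(np.float64(0.5592), np.float64(-0.1122), np.float64(0.0939), -2.3, 0.15) turn 0 x [0. 0. 0.] | shift 3 x [-0.03   0.     0.198] tot [-0.09   0.     0.593]
(np.float64(0.508), np.float64(-0.1101), np.float64(0.1141), -2.3, 0.15) turn 0 x [0. 0. 0.] | shift 2 x [ 0.179  0.    -0.041] tot [ 0.358  0.    -0.082]
(np.float64(0.508), np.float64(-0.1101), np.float64(0.1741), -2.3, 0.15) turn 0 x [0. 0. 0.] | shift 2 x [ 0.03   0.    -0.198] tot [ 0.06   0.    -0.396]
```

>>> send_rows(
  rows=[
    {"x": 0, "y": 0, "z": 0, "wx": 0, "wy": 0.096, "wz": 0, "hand": -0.1},
    {"x": 0, "y": 0, "z": 0, "wx": 0, "wy": 0.096, "wz": 0, "hand": -0.1},
    {"x": -0.177, "y": 0.159, "z": 0.008, "wx": 0, "wy": 0, "wz": 0, "hand": -0.1},
    {"x": -0.177, "y": 0.159, "z": 0.008, "wx": 0, "wy": 0, "wz": 0, "hand": -0.1},
    {"x": -0.177, "y": 0.159, "z": 0.008, "wx": 0, "wy": 0, "wz": 0, "hand": -0.1},
    {"x": -0.177, "y": 0.159, "z": 0.008, "wx": 0, "wy": 0, "wz": 0, "hand": -0.1},
    {"x": -0.177, "y": 0.159, "z": 0.008, "wx": 0, "wy": 0, "wz": 0, "hand": -0.1},
    {"x": -0.177, "y": 0.159, "z": 0.008, "wx": 0, "wy": 0, "wz": 0, "hand": -0.1},
    {"x": -0.177, "y": 0.159, "z": 0.008, "wx": 0, "wy": 0, "wz": 0, "hand": -0.1},
    {"x": 0, "y": 0, "z": 0, "wx": 0, "wy": 0, "wz": 0, "hand": -0.1},
  ],
)

```text
time: 29.03
tool_pos: [0.5615, -0.1078, 0.1819]
tool_rot: [-0.075, 0.016, 0.997, 0.003]
contact_force: [-0.7, 0.2, -0.0]
gripper_width: 0.449
grasp_force: 0.0
```

>>> send_rows(
  rows=[
    {"x": -0.015, "y": 0, "z": 0.1, "wx": 0, "wy": 0, "wz": 0, "hand": -0.1},
    {"x": -0.015, "y": 0, "z": 0.1, "wx": 0, "wy": 0, "wz": 0, "hand": -0.1},
    {"x": -0.015, "y": 0, "z": 0.1, "wx": 0, "wy": 0, "wz": 0, "hand": -0.1},
    {"x": -0.015, "y": 0, "z": 0.1, "wx": 0, "wy": 0, "wz": 0, "hand": -0.1},
    {"x": -0.015, "y": 0, "z": 0.08, "wx": 0, "wy": 0, "wz": 0, "hand": -0.1},
    {"x": -0.01, "y": 0, "z": 0.05, "wx": 0, "wy": 0, "wz": 0, "hand": -0.1},
    {"x": 0, "y": 0, "z": 0.02, "wx": 0, "wy": 0, "wz": 0, "hand": -0.1},
    {"x": 0, "y": 0, "z": 0, "wx": 0, "wy": 0, "wz": 0, "hand": -0.1},
    {"x": 0, "y": 0, "z": 0, "wx": 0, "wy": 0, "wz": 0, "hand": -0.1},
    {"x": 0, "y": 0, "z": 0, "wx": 0, "wy": 0, "wz": 0, "hand": -0.1},
  ],
)

```text
time: 29.87
tool_pos: [0.5599, -0.1136, 0.101]
tool_rot: [-0.074, 0.02, 0.997, 0.001]
contact_force: [-0.5, 0.1, -0.5]
gripper_width: 0.449
grasp_force: 0.0
```

```bash
python3 - <<'E'
from h import *
p,R,s=tool(); print(p,s["contact_force"],s["gripper_width"]); pick(-.0945)
E
```

```text
[ 0.55994895 -0.1136361   0.10100762] [-0.48207786  0.07879592 -0.49050438] 0.44851654335163044
(np.float64(0.5592), np.float64(-0.1122), np.float64(0.1839), -2.3, 0.15) turn 1 x [-0.001  0.001  0.   ] | shift 3 x [ 0.029  0.003 -0.182] tot [ 0.088  0.009 -0.546]
(np.float64(0.5592), np.float64(-0.1122), np.float64(0.0939), -2.3, 0.15) turn 0 x [0. 0. 0.] | shift 3 x [-0.03   0.     0.198] tot [-0.09   0.     0.593]
(np.float64(0.508), np.float64(-0.1101), np.float64(0.1141), -2.3, 0.15) turn 0 x [0. 0. 0.] | shift 2 x [ 0.179  0.    -0.041] tot [ 0.358  0.    -0.082]
(np.float64(0.508), np.float64(-0.1101), np.float64(0.1741), -2.3, 0.15) turn 0 x [0. 0. 0.] | shift 2 x [ 0.03   0.    -0.198] tot [ 0.06   0.    -0.396]
```

>>> send_rows(
  rows=[
    {"x": 0, "y": 0.005, "z": 0.02, "wx": 0, "wy": 0, "wz": 0, "hand": -0.1},
    {"x": 0, "y": 0.004, "z": 0.02, "wx": 0, "wy": 0, "wz": 0, "hand": -0.1},
    {"x": 0, "y": 0, "z": 0.007, "wx": 0, "wy": 0, "wz": 0, "hand": -0.1},
    {"x": 0, "y": 0, "z": 0, "wx": 0, "wy": 0, "wz": 0, "hand": -1},
    {"x": 0, "y": 0, "z": 0, "wx": 0, "wy": 0, "wz": 0, "hand": -1},
    {"x": 0, "y": 0, "z": 0, "wx": 0, "wy": 0, "wz": 0, "hand": -1},
    {"x": 0, "y": 0, "z": 0, "wx": 0, "wy": 0, "wz": 0, "hand": -1},
    {"x": 0, "y": 0, "z": 0, "wx": 0, "wy": 0, "wz": 0, "hand": -1},
    {"x": 0, "y": 0, "z": 0, "wx": 0, "wy": 0, "wz": 0, "hand": -1},
    {"x": 0, "y": 0, "z": 0, "wx": 0, "wy": 0, "wz": 0, "hand": -1},
  ],
)

```text
time: 30.7
tool_pos: [0.5579, -0.112, 0.0927]
tool_rot: [-0.076, 0.02, 0.997, 0.002]
contact_force: [-1.9, -0.3, 0.6]
gripper_width: 0.31
grasp_force: 61.7
```

>>> send_rows(
  rows=[
    {"x": 0.06, "y": 0, "z": -0.02, "wx": 0, "wy": 0, "wz": 0, "hand": -1},
    {"x": 0.08, "y": 0, "z": -0.018, "wx": 0, "wy": 0, "wz": 0, "hand": -1},
    {"x": 0.08, "y": 0, "z": -0.018, "wx": 0, "wy": 0, "wz": 0, "hand": -1},
    {"x": 0.08, "y": 0, "z": -0.018, "wx": 0, "wy": 0, "wz": 0, "hand": -1},
    {"x": 0.07, "y": 0, "z": -0.016, "wx": 0, "wy": 0, "wz": 0, "hand": -1},
    {"x": 0.02, "y": 0, "z": -0.1, "wx": 0, "wy": 0, "wz": 0, "hand": -1},
    {"x": 0.02, "y": 0, "z": -0.15, "wx": 0, "wy": 0, "wz": 0, "hand": -1},
    {"x": 0.02, "y": 0, "z": -0.15, "wx": 0, "wy": 0, "wz": 0, "hand": -1},
    {"x": 0, "y": 0, "z": 0, "wx": 0, "wy": 0, "wz": 0, "hand": -1},
    {"x": 0, "y": 0, "z": 0, "wx": 0, "wy": 0, "wz": 0, "hand": -1},
  ],
)

```text
time: 31.53
tool_pos: [0.5065, -0.1104, 0.1771]
tool_rot: [-0.073, 0.02, 0.997, 0.001]
contact_force: [0.2, 0.1, -1.2]
gripper_width: 0.308
grasp_force: 61.7
```

```bash
python3 - <<'E'
from h import *
p,R,s=tool(); print(p,s["contact_force"],s["gripper_width"],s["grasp_force"]); drop(-.052)
show("scene","k9",(250,90,390,215),5)
E
```

```text
[ 0.50652648 -0.11039907  0.1771211 ] [ 0.20498086  0.12335158 -1.24075217] 0.3075833847707201 61.67182445526123
(np.float64(0.5216), np.float64(-0.4126), np.float64(0.1393), 3.3, -0.17) turn 3 x [-0.001 -0.134 -0.042] | shift 9 x [ 0.006 -0.224  0.027] tot [ 0.058 -2.017  0.246]
(np.float64(0.5216), np.float64(-0.4126), np.float64(-0.0007), 3.3, -0.17) turn 0 x [0. 0. 0.] | shift 4 x [0.039 0.    0.23 ] tot [0.158 0.    0.92 ]
```

View pics/k9.png

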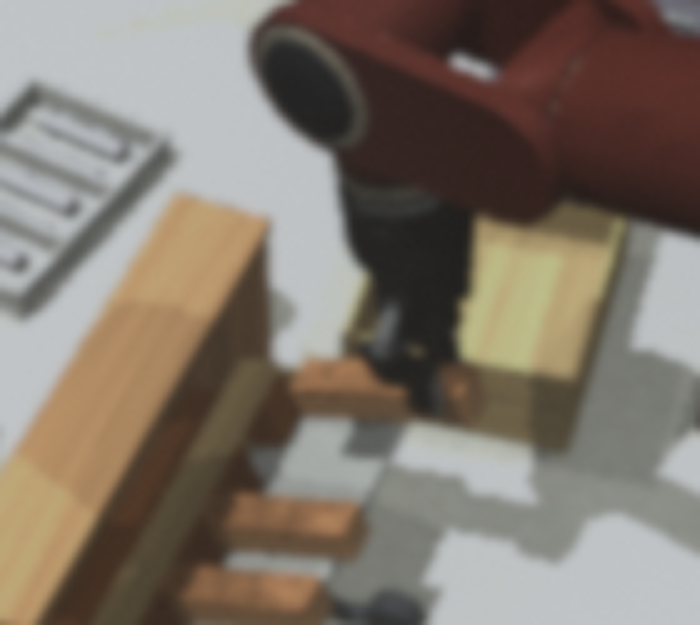

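Block 1 is held level at crop (350,390). Carrying it to the box.

>>> send_rows(
  rows=[
    {"x": 0, "y": 0, "z": 0, "wx": 0, "wy": -0.134, "wz": -0.042, "hand": -1},
    {"x": 0, "y": 0, "z": 0, "wx": 0, "wy": -0.134, "wz": -0.042, "hand": -1},
    {"x": 0, "y": 0, "z": 0, "wx": 0, "wy": -0.134, "wz": -0.042, "hand": -1},
    {"x": 0.008, "y": -0.224, "z": 0, "wx": 0, "wy": 0, "wz": 0, "hand": -1},
    {"x": 0.008, "y": -0.224, "z": 0, "wx": 0, "wy": 0, "wz": 0, "hand": -1},
    {"x": 0.008, "y": -0.224, "z": 0, "wx": 0, "wy": 0, "wz": 0, "hand": -1},
    {"x": 0.008, "y": -0.224, "z": 0, "wx": 0, "wy": 0, "wz": 0, "hand": -1},
    {"x": 0.008, "y": -0.224, "z": 0, "wx": 0, "wy": 0, "wz": 0, "hand": -1},
    {"x": 0.008, "y": -0.224, "z": 0, "wx": 0, "wy": 0, "wz": 0, "hand": -1},
    {"x": 0.008, "y": -0.224, "z": 0, "wx": 0, "wy": 0, "wz": 0, "hand": -1},
  ],
)

```text
time: 32.42
tool_pos: [0.5097, -0.3461, 0.1714]
tool_rot: [0.081, -0.029, 0.996, 0.003]
contact_force: [0.3, -0.7, -0.9]
gripper_width: 0.305
grasp_force: 61.7
```

>>> send_rows(
  rows=[
    {"x": 0.005, "y": -0.224, "z": 0.05, "wx": 0, "wy": 0, "wz": 0, "hand": -1},
    {"x": 0.005, "y": -0.224, "z": 0.05, "wx": 0, "wy": 0, "wz": 0, "hand": -1},
    {"x": 0, "y": 0, "z": 0.12, "wx": 0, "wy": 0, "wz": 0, "hand": -1},
    {"x": 0, "y": 0, "z": 0, "wx": 0, "wy": 0, "wz": 0, "hand": -1},
    {"x": 0, "y": 0, "z": 0, "wx": 0, "wy": 0, "wz": 0, "hand": -1},
    {"x": 0, "y": 0, "z": 0, "wx": 0, "wy": 0, "wz": 0, "hand": -1},
    {"x": 0, "y": 0, "z": 0, "wx": 0, "wy": 0, "wz": 0, "hand": -1},
    {"x": 0, "y": 0, "z": 0, "wx": 0, "wy": 0, "wz": 0, "hand": -1},
    {"x": 0, "y": 0, "z": 0, "wx": 0, "wy": 0, "wz": 0, "hand": -1},
    {"x": 0, "y": 0, "z": 0, "wx": 0, "wy": 0, "wz": 0, "hand": -1},
  ],
)

```text
time: 33.25
tool_pos: [0.5192, -0.4119, 0.1422]
tool_rot: [0.083, -0.029, 0.996, 0.002]
contact_force: [0.1, 0.3, -1.0]
gripper_width: 0.31
grasp_force: 61.7
```

```bash
python3 - <<'E'
from h import *
p,R,s=tool(); print(p,s["contact_force"],s["gripper_width"],s["grasp_force"]); drop(-.052)
E
```

```text
[ 0.5192226  -0.41188551  0.14219934] [ 0.12740285  0.34900272 -0.98295972] 0.30996968623556215 61.678279638290405
(np.float64(0.5216), np.float64(-0.4126), np.float64(0.1393), 3.3, -0.17) turn 1 x [-0.002 -0.005  0.002] | shift 1 x [-0.012 -0.006  0.022] tot [-0.012 -0.006  0.022]
(np.float64(0.5216), np.float64(-0.4126), np.float64(-0.0007), 3.3, -0.17) turn 0 x [0. 0. 0.] | shift 4 x [0.039 0.    0.23 ] tot [0.158 0.    0.92 ]
```

>>> send_rows(
  rows=[
    {"x": 0.022, "y": -0.006, "z": 0.14, "wx": 0, "wy": 0, "wz": 0, "hand": -1},
    {"x": 0.022, "y": 0, "z": 0.14, "wx": 0, "wy": 0, "wz": 0, "hand": -1},
    {"x": 0.022, "y": 0, "z": 0.14, "wx": 0, "wy": 0, "wz": 0, "hand": -1},
    {"x": 0.022, "y": 0, "z": 0.14, "wx": 0, "wy": 0, "wz": 0, "hand": -1},
    {"x": 0.022, "y": 0, "z": 0.14, "wx": 0, "wy": 0, "wz": 0, "hand": -1},
    {"x": 0.022, "y": 0, "z": 0.14, "wx": 0, "wy": 0, "wz": 0, "hand": -1},
    {"x": 0.014, "y": 0, "z": 0.1, "wx": 0, "wy": 0, "wz": 0, "hand": -1},
    {"x": 0, "y": 0, "z": 0, "wx": 0, "wy": 0, "wz": 0, "hand": -1},
    {"x": 0, "y": 0, "z": 0, "wx": 0, "wy": 0, "wz": 0, "hand": -1},
    {"x": 0, "y": 0, "z": 0, "wx": 0, "wy": 0, "wz": 0, "hand": -1},
  ],
)

```text
time: 34.08
tool_pos: [0.5214, -0.4138, 0.0002]
tool_rot: [0.083, -0.029, 0.996, 0.001]
contact_force: [1.2, -0.6, -0.1]
gripper_width: 0.309
grasp_force: 61.7
```

>>> send_rows(
  rows=[
    {"x": 0, "y": 0, "z": 0, "wx": 0, "wy": 0, "wz": 0, "hand": -0.2},
    {"x": 0, "y": 0, "z": 0, "wx": 0, "wy": 0, "wz": 0, "hand": -0.2},
    {"x": 0, "y": 0, "z": 0, "wx": 0, "wy": 0, "wz": 0, "hand": -0.2},
    {"x": 0, "y": 0, "z": 0, "wx": 0, "wy": 0, "wz": 0, "hand": -0.2},
    {"x": -0.022, "y": 0, "z": -0.14, "wx": 0, "wy": 0, "wz": 0, "hand": -0.2},
    {"x": -0.034, "y": 0, "z": -0.2, "wx": 0, "wy": 0, "wz": 0, "hand": -0.1},
    {"x": -0.034, "y": 0, "z": -0.2, "wx": 0, "wy": 0, "wz": 0, "hand": -0.1},
    {"x": -0.034, "y": 0, "z": -0.2, "wx": 0, "wy": 0, "wz": 0, "hand": -0.1},
    {"x": -0.034, "y": 0, "z": -0.2, "wx": 0, "wy": 0, "wz": 0, "hand": -0.1},
    {"x": -0.034, "y": 0, "z": -0.2, "wx": 0, "wy": 0, "wz": 0, "hand": -0.1},
  ],
)

```text
time: 34.92
tool_pos: [0.5206, -0.4128, 0.1738]
tool_rot: [0.083, -0.029, 0.996, 0.002]
contact_force: [0.7, -0.3, -0.3]
gripper_width: 0.45
grasp_force: 0.0
```

```bash
python3 - <<'E'
from h import *
p,R,s=tool(); print(p,s["contact_force"],s["gripper_width"]); pick(-.031)
E
```

```text
[ 0.52064754 -0.41276041  0.17381268] [ 0.697254   -0.31456201 -0.31402737] 0.44998738619140977
(np.float64(0.5618), np.float64(-0.0487), np.float64(0.1839), -2.3, 0.15) turn 3 x [-0.     0.134  0.042] | shift 10 x [-0.016  0.244 -0.009] tot [-0.165  2.436 -0.093]
(np.float64(0.5618), np.float64(-0.0487), np.float64(0.0939), -2.3, 0.15) turn 0 x [0. 0. 0.] | shift 3 x [-0.03   0.     0.198] tot [-0.09   0.     0.593]
(np.float64(0.5106), np.float64(-0.0467), np.float64(0.1141), -2.3, 0.15) turn 0 x [0. 0. 0.] | shift 2 x [ 0.179 -0.    -0.041] tot [ 0.358 -0.    -0.082]
(np.float64(0.5106), np.float64(-0.0467), np.float64(0.1741), -2.3, 0.15) turn 0 x [0. 0. 0.] | shift 2 x [ 0.03   0.    -0.198] tot [ 0.06   0.    -0.396]
```

>>> send_rows(
  rows=[
    {"x": 0, "y": 0, "z": -0.05, "wx": 0, "wy": 0.134, "wz": 0.042, "hand": -0.1},
    {"x": 0, "y": 0, "z": -0.05, "wx": 0, "wy": 0.134, "wz": 0.042, "hand": -0.1},
    {"x": 0, "y": 0, "z": 0, "wx": 0, "wy": 0.134, "wz": 0.042, "hand": -0.1},
    {"x": -0.016, "y": 0.244, "z": 0, "wx": 0, "wy": 0, "wz": 0, "hand": -0.1},
    {"x": -0.016, "y": 0.244, "z": 0, "wx": 0, "wy": 0, "wz": 0, "hand": -0.1},
    {"x": -0.016, "y": 0.244, "z": 0, "wx": 0, "wy": 0, "wz": 0, "hand": -0.1},
    {"x": -0.016, "y": 0.244, "z": 0, "wx": 0, "wy": 0, "wz": 0, "hand": -0.1},
    {"x": -0.016, "y": 0.244, "z": 0, "wx": 0, "wy": 0, "wz": 0, "hand": -0.1},
    {"x": -0.016, "y": 0.244, "z": 0, "wx": 0, "wy": 0, "wz": 0, "hand": -0.1},
    {"x": -0.016, "y": 0.244, "z": 0, "wx": 0, "wy": 0, "wz": 0, "hand": -0.1},
  ],
)

```text
time: 35.75
tool_pos: [0.546, -0.1559, 0.1847]
tool_rot: [-0.075, 0.02, 0.997, 0.001]
contact_force: [0.5, 0.7, -0.7]
gripper_width: 0.451
grasp_force: 0.0
```

>>> send_rows(
  rows=[
    {"x": -0.016, "y": 0.244, "z": 0, "wx": 0, "wy": 0, "wz": 0, "hand": -0.1},
    {"x": -0.016, "y": 0.244, "z": 0, "wx": 0, "wy": 0, "wz": 0, "hand": -0.1},
    {"x": -0.016, "y": 0.24, "z": 0, "wx": 0, "wy": 0, "wz": 0, "hand": -0.1},
    {"x": 0, "y": 0, "z": 0, "wx": 0, "wy": 0, "wz": 0, "hand": -0.1},
    {"x": 0, "y": 0, "z": 0, "wx": 0, "wy": 0, "wz": 0, "hand": -0.1},
    {"x": 0, "y": 0, "z": 0, "wx": 0, "wy": 0, "wz": 0, "hand": -0.1},
    {"x": 0, "y": 0, "z": 0, "wx": 0, "wy": 0, "wz": 0, "hand": -0.1},
    {"x": 0, "y": 0, "z": 0, "wx": 0, "wy": 0, "wz": 0, "hand": -0.1},
    {"x": 0, "y": 0, "z": 0, "wx": 0, "wy": 0, "wz": 0, "hand": -0.1},
    {"x": 0, "y": 0, "z": 0, "wx": 0, "wy": 0, "wz": 0, "hand": -0.1},
  ],
)

```text
time: 36.58
tool_pos: [0.5574, -0.0497, 0.1832]
tool_rot: [-0.075, 0.021, 0.997, 0.002]
contact_force: [-0.6, -0.3, -0.6]
gripper_width: 0.451
grasp_force: 0.0
```

```bash
python3 - <<'E'
from h import *
g=binpt(.005,-.031,.095); print(tool()[0]); plan([tipcmd(g,-2.3,.15)])
E
```

```text
[ 0.55741147 -0.04966514  0.18321932]
(np.float64(0.5618), np.float64(-0.0487), np.float64(0.0939), -2.3, 0.15) turn 1 x [ 0.    -0.001 -0.002] | shift 3 x [-0.039  0.003  0.195] tot [-0.118  0.008  0.584]
```

>>> send_rows(
  rows=[
    {"x": -0.02, "y": 0.008, "z": 0.1, "wx": 0, "wy": 0, "wz": 0, "hand": -0.1},
    {"x": -0.02, "y": 0, "z": 0.1, "wx": 0, "wy": 0, "wz": 0, "hand": -0.1},
    {"x": -0.02, "y": 0, "z": 0.1, "wx": 0, "wy": 0, "wz": 0, "hand": -0.1},
    {"x": -0.02, "y": 0, "z": 0.1, "wx": 0, "wy": 0, "wz": 0, "hand": -0.1},
    {"x": -0.02, "y": 0, "z": 0.08, "wx": 0, "wy": 0, "wz": 0, "hand": -0.1},
    {"x": -0.018, "y": 0, "z": 0.06, "wx": 0, "wy": 0, "wz": 0, "hand": -0.1},
    {"x": 0, "y": 0, "z": 0.04, "wx": 0, "wy": 0, "wz": 0, "hand": -0.1},
    {"x": 0, "y": 0, "z": 0, "wx": 0, "wy": 0, "wz": 0, "hand": -0.1},
    {"x": 0, "y": 0, "z": 0, "wx": 0, "wy": 0, "wz": 0, "hand": -0.1},
    {"x": 0, "y": 0, "z": 0, "wx": 0, "wy": 0, "wz": 0, "hand": -1},
  ],
)

```text
time: 37.42
tool_pos: [0.5626, -0.0479, 0.0955]
tool_rot: [-0.075, 0.02, 0.997, 0.001]
contact_force: [-0.3, -0.3, 2.2]
gripper_width: 0.322
grasp_force: 7.0
```

>>> send_rows(
  rows=[
    {"x": 0, "y": 0, "z": 0, "wx": 0, "wy": 0, "wz": 0, "hand": -1},
    {"x": 0, "y": 0, "z": 0, "wx": 0, "wy": 0, "wz": 0, "hand": -1},
    {"x": 0, "y": 0, "z": 0, "wx": 0, "wy": 0, "wz": 0, "hand": -1},
    {"x": 0, "y": 0, "z": 0, "wx": 0, "wy": 0, "wz": 0, "hand": -1},
    {"x": 0, "y": 0, "z": 0, "wx": 0, "wy": 0, "wz": 0, "hand": -1},
    {"x": 0, "y": 0, "z": 0, "wx": 0, "wy": 0, "wz": 0, "hand": -1},
    {"x": 0, "y": 0, "z": 0, "wx": 0, "wy": 0, "wz": 0, "hand": -1},
    {"x": 0, "y": 0, "z": 0, "wx": 0, "wy": 0, "wz": 0, "hand": -1},
    {"x": 0, "y": 0, "z": 0, "wx": 0, "wy": 0, "wz": 0, "hand": -1},
    {"x": 0, "y": 0, "z": 0, "wx": 0, "wy": 0, "wz": 0, "hand": -1},
  ],
)

```text
time: 38.25
tool_pos: [0.5622, -0.0479, 0.0952]
tool_rot: [-0.075, 0.02, 0.997, 0.001]
contact_force: [-1.5, -0.4, 5.4]
gripper_width: 0.306
grasp_force: 60.3
```

>>> send_rows(
  rows=[
    {"x": 0.06, "y": 0, "z": -0.02, "wx": 0, "wy": 0, "wz": 0, "hand": -1},
    {"x": 0.08, "y": 0, "z": -0.018, "wx": 0, "wy": 0, "wz": 0, "hand": -1},
    {"x": 0.08, "y": 0, "z": -0.018, "wx": 0, "wy": 0, "wz": 0, "hand": -1},
    {"x": 0.08, "y": 0, "z": -0.018, "wx": 0, "wy": 0, "wz": 0, "hand": -1},
    {"x": 0.07, "y": 0, "z": -0.016, "wx": 0, "wy": 0, "wz": 0, "hand": -1},
    {"x": 0.02, "y": 0, "z": -0.1, "wx": 0, "wy": 0, "wz": 0, "hand": -1},
    {"x": 0.02, "y": 0, "z": -0.15, "wx": 0, "wy": 0, "wz": 0, "hand": -1},
    {"x": 0.02, "y": 0, "z": -0.15, "wx": 0, "wy": 0, "wz": 0, "hand": -1},
    {"x": 0, "y": 0, "z": 0, "wx": 0, "wy": 0, "wz": 0, "hand": -1},
    {"x": 0, "y": 0, "z": 0, "wx": 0, "wy": 0, "wz": 0, "hand": -1},
  ],
)

```text
time: 39.08
tool_pos: [0.5095, -0.0457, 0.1776]
tool_rot: [-0.074, 0.02, 0.997, 0.001]
contact_force: [0.3, 0.2, -0.6]
gripper_width: 0.303
grasp_force: 59.7
```

```bash
python3 - <<'E'
from h import *
p,R,s=tool(); print(p,s["contact_force"],s["gripper_width"],s["grasp_force"]); drop(0)
E
```

```text
[ 0.50946582 -0.04570715  0.17760747] [ 0.33755956  0.19379468 -0.64827857] 0.30335232680348573 59.66311275959015
(np.float64(0.5186), np.float64(-0.3606), np.float64(0.1393), 3.3, -0.17) turn 3 x [-0.001 -0.135 -0.042] | shift 9 x [ 0.011 -0.233  0.027] tot [ 0.102 -2.099  0.242]
(np.float64(0.5186), np.float64(-0.3606), np.float64(-0.0007), 3.3, -0.17) turn 0 x [0. 0. 0.] | shift 4 x [0.039 0.    0.23 ] tot [0.158 0.    0.92 ]
```

>>> send_rows(
  rows=[
    {"x": 0, "y": 0, "z": 0, "wx": 0, "wy": -0.135, "wz": -0.042, "hand": -1},
    {"x": 0, "y": 0, "z": 0, "wx": 0, "wy": -0.135, "wz": -0.042, "hand": -1},
    {"x": 0, "y": 0, "z": 0, "wx": 0, "wy": -0.135, "wz": -0.042, "hand": -1},
    {"x": 0.011, "y": -0.233, "z": 0, "wx": 0, "wy": 0, "wz": 0, "hand": -1},
    {"x": 0.011, "y": -0.233, "z": 0, "wx": 0, "wy": 0, "wz": 0, "hand": -1},
    {"x": 0.011, "y": -0.233, "z": 0, "wx": 0, "wy": 0, "wz": 0, "hand": -1},
    {"x": 0.011, "y": -0.233, "z": 0, "wx": 0, "wy": 0, "wz": 0, "hand": -1},
    {"x": 0.011, "y": -0.233, "z": 0, "wx": 0, "wy": 0, "wz": 0, "hand": -1},
    {"x": 0.011, "y": -0.233, "z": 0, "wx": 0, "wy": 0, "wz": 0, "hand": -1},
    {"x": 0.011, "y": -0.233, "z": 0, "wx": 0, "wy": 0, "wz": 0, "hand": -1},
  ],
)

```text
time: 39.92
tool_pos: [0.5105, -0.2913, 0.1722]
tool_rot: [0.082, -0.029, 0.996, 0.003]
contact_force: [1.1, 1.5, -1.1]
gripper_width: 0.307
grasp_force: 59.6
```

>>> send_rows(
  rows=[
    {"x": 0.011, "y": -0.233, "z": 0.06, "wx": 0, "wy": 0, "wz": 0, "hand": -1},
    {"x": 0.011, "y": -0.233, "z": 0.06, "wx": 0, "wy": 0, "wz": 0, "hand": -1},
    {"x": 0, "y": 0, "z": 0.12, "wx": 0, "wy": 0, "wz": 0, "hand": -1},
    {"x": 0, "y": 0, "z": 0, "wx": 0, "wy": 0, "wz": 0, "hand": -1},
    {"x": 0, "y": 0, "z": 0, "wx": 0, "wy": 0, "wz": 0, "hand": -1},
    {"x": 0, "y": 0, "z": 0, "wx": 0, "wy": 0, "wz": 0, "hand": -1},
    {"x": 0, "y": 0, "z": 0, "wx": 0, "wy": 0, "wz": 0, "hand": -1},
    {"x": 0, "y": 0, "z": 0, "wx": 0, "wy": 0, "wz": 0, "hand": -1},
    {"x": 0, "y": 0, "z": 0, "wx": 0, "wy": 0, "wz": 0, "hand": -1},
    {"x": 0, "y": 0, "z": 0, "wx": 0, "wy": 0, "wz": 0, "hand": -1},
  ],
)

```text
time: 40.75
tool_pos: [0.5194, -0.36, 0.1401]
tool_rot: [0.084, -0.03, 0.996, 0.002]
contact_force: [0.6, -0.9, -1.2]
gripper_width: 0.302
grasp_force: 59.7
```

```bash
python3 - <<'E'
from h import *
p,R,s=tool(); print(p,s["contact_force"],s["gripper_width"],s["grasp_force"]); drop(0)
im=grab_frame("scene"); cv2.imwrite("pics/s10.png",im)
E
```

```text
[ 0.51935258 -0.35996287  0.14011597] [ 0.55709531 -0.91854542 -1.1779679 ] 0.3020349564367962 59.676175117492676
(np.float64(0.5186), np.float64(-0.3606), np.float64(0.1393), 3.3, -0.17) turn 1 x [-0.002 -0.002  0.002] | shift 1 x [ 0.006 -0.004  0.004] tot [ 0.006 -0.004  0.004]
(np.float64(0.5186), np.float64(-0.3606), np.float64(-0.0007), 3.3, -0.17) turn 0 x [0. 0. 0.] | shift 4 x [0.039 0.    0.23 ] tot [0.158 0.    0.92 ]
```

>>> send_rows(
  rows=[
    {"x": 0.026, "y": -0.004, "z": 0.14, "wx": 0, "wy": 0, "wz": 0, "hand": -1},
    {"x": 0.024, "y": 0, "z": 0.14, "wx": 0, "wy": 0, "wz": 0, "hand": -1},
    {"x": 0.024, "y": 0, "z": 0.14, "wx": 0, "wy": 0, "wz": 0, "hand": -1},
    {"x": 0.024, "y": 0, "z": 0.14, "wx": 0, "wy": 0, "wz": 0, "hand": -1},
    {"x": 0.024, "y": 0, "z": 0.14, "wx": 0, "wy": 0, "wz": 0, "hand": -1},
    {"x": 0.024, "y": 0, "z": 0.14, "wx": 0, "wy": 0, "wz": 0, "hand": -1},
    {"x": 0.014, "y": 0, "z": 0.08, "wx": 0, "wy": 0, "wz": 0, "hand": -1},
    {"x": 0, "y": 0, "z": 0, "wx": 0, "wy": 0, "wz": 0, "hand": -1},
    {"x": 0, "y": 0, "z": 0, "wx": 0, "wy": 0, "wz": 0, "hand": -1},
    {"x": 0, "y": 0, "z": 0, "wx": 0, "wy": 0, "wz": 0, "hand": -1},
  ],
)

```text
time: 41.63
tool_pos: [0.5194, -0.3619, 0.0009]
tool_rot: [0.085, -0.029, 0.996, 0.001]
contact_force: [0.5, 0.8, 0.1]
gripper_width: 0.305
grasp_force: 59.7
```

>>> send_rows(
  rows=[
    {"x": 0, "y": 0, "z": 0, "wx": 0, "wy": 0, "wz": 0, "hand": -0.2},
    {"x": 0, "y": 0, "z": 0, "wx": 0, "wy": 0, "wz": 0, "hand": -0.2},
    {"x": 0, "y": 0, "z": 0, "wx": 0, "wy": 0, "wz": 0, "hand": -0.2},
    {"x": 0, "y": 0, "z": 0, "wx": 0, "wy": 0, "wz": 0, "hand": -0.2},
    {"x": -0.022, "y": 0, "z": -0.14, "wx": 0, "wy": 0, "wz": 0, "hand": -0.2},
    {"x": -0.034, "y": 0, "z": -0.2, "wx": 0, "wy": 0, "wz": 0, "hand": -0.1},
    {"x": -0.034, "y": 0, "z": -0.2, "wx": 0, "wy": 0, "wz": 0, "hand": -0.1},
    {"x": -0.034, "y": 0, "z": -0.2, "wx": 0, "wy": 0, "wz": 0, "hand": -0.1},
    {"x": -0.034, "y": 0, "z": -0.2, "wx": 0, "wy": 0, "wz": 0, "hand": -0.1},
    {"x": -0.034, "y": 0, "z": -0.25, "wx": 0, "wy": 0, "wz": 0, "hand": -0.1},
  ],
)

```text
time: 42.47
tool_pos: [0.5162, -0.36, 0.1799]
tool_rot: [0.083, -0.029, 0.996, 0.003]
contact_force: [-0.1, 0.3, -0.5]
gripper_width: 0.447
grasp_force: 0.0
```

```bash
python3 - <<'E'
from h import *
p,R,s=tool(); print(p,s["contact_force"],s["gripper_width"]); pick(.031)
E
```

```text
[ 0.51619809 -0.36000089  0.17993683] [-0.13061405  0.26698237 -0.45134438] 0.4467966644715811
(np.float64(0.5643), np.float64(0.0132), np.float64(0.1839), -2.3, 0.15) turn 3 x [0.001 0.134 0.042] | shift 11 x [-0.019  0.227 -0.005] tot [-0.214  2.499 -0.059]
(np.float64(0.5643), np.float64(0.0132), np.float64(0.0939), -2.3, 0.15) turn 0 x [0. 0. 0.] | shift 3 x [-0.03   0.     0.198] tot [-0.09   0.     0.593]
(np.float64(0.5131), np.float64(0.0153), np.float64(0.1141), -2.3, 0.15) turn 0 x [0. 0. 0.] | shift 2 x [ 0.179  0.    -0.041] tot [ 0.358  0.    -0.082]
(np.float64(0.5131), np.float64(0.0153), np.float64(0.1741), -2.3, 0.15) turn 0 x [0. 0. 0.] | shift 2 x [ 0.03   0.    -0.198] tot [ 0.06   0.    -0.396]
```

>>> send_rows(
  rows=[
    {"x": 0, "y": 0, "z": -0.03, "wx": 0, "wy": 0.134, "wz": 0.042, "hand": -0.1},
    {"x": 0, "y": 0, "z": -0.03, "wx": 0, "wy": 0.134, "wz": 0.042, "hand": -0.1},
    {"x": 0, "y": 0, "z": 0, "wx": 0, "wy": 0.134, "wz": 0.042, "hand": -0.1},
    {"x": -0.02, "y": 0.227, "z": 0, "wx": 0, "wy": 0, "wz": 0, "hand": -0.1},
    {"x": -0.02, "y": 0.227, "z": 0, "wx": 0, "wy": 0, "wz": 0, "hand": -0.1},
    {"x": -0.02, "y": 0.227, "z": 0, "wx": 0, "wy": 0, "wz": 0, "hand": -0.1},
    {"x": -0.02, "y": 0.227, "z": 0, "wx": 0, "wy": 0, "wz": 0, "hand": -0.1},
    {"x": -0.02, "y": 0.227, "z": 0, "wx": 0, "wy": 0, "wz": 0, "hand": -0.1},
    {"x": -0.02, "y": 0.227, "z": 0, "wx": 0, "wy": 0, "wz": 0, "hand": -0.1},
    {"x": -0.02, "y": 0.227, "z": 0, "wx": 0, "wy": 0, "wz": 0, "hand": -0.1},
  ],
)

```text
time: 43.3
tool_pos: [0.5464, -0.122, 0.1861]
tool_rot: [-0.074, 0.02, 0.997, 0.001]
contact_force: [0.8, -0.3, 0.1]
gripper_width: 0.45
grasp_force: 0.0
```

>>> send_rows(
  rows=[
    {"x": -0.02, "y": 0.227, "z": 0, "wx": 0, "wy": 0, "wz": 0, "hand": -0.1},
    {"x": -0.02, "y": 0.227, "z": 0, "wx": 0, "wy": 0, "wz": 0, "hand": -0.1},
    {"x": -0.02, "y": 0.227, "z": 0, "wx": 0, "wy": 0, "wz": 0, "hand": -0.1},
    {"x": -0.02, "y": 0.227, "z": 0, "wx": 0, "wy": 0, "wz": 0, "hand": -0.1},
    {"x": 0, "y": 0, "z": 0, "wx": 0, "wy": 0, "wz": 0, "hand": -0.1},
    {"x": 0, "y": 0, "z": 0, "wx": 0, "wy": 0, "wz": 0, "hand": -0.1},
    {"x": 0, "y": 0, "z": 0, "wx": 0, "wy": 0, "wz": 0, "hand": -0.1},
    {"x": 0, "y": 0, "z": 0, "wx": 0, "wy": 0, "wz": 0, "hand": -0.1},
    {"x": 0, "y": 0, "z": 0, "wx": 0, "wy": 0, "wz": 0, "hand": -0.1},
    {"x": 0, "y": 0, "z": 0, "wx": 0, "wy": 0, "wz": 0, "hand": -0.1},
  ],
)

```text
time: 44.13
tool_pos: [0.5636, 0.0109, 0.184]
tool_rot: [-0.074, 0.021, 0.997, 0.002]
contact_force: [0.1, 0.8, -0.6]
gripper_width: 0.45
grasp_force: 0.0
```

```bash
python3 - <<'E'
from h import *
g=binpt(.005,.031,.095); print(tool()[0]); plan([tipcmd(g,-2.3,.15)])
E
```

```text
[0.56358054 0.01085733 0.18403951]
(np.float64(0.5643), np.float64(0.0132), np.float64(0.0939), -2.3, 0.15) turn 1 x [ 0.     0.002 -0.002] | shift 3 x [-0.031  0.005  0.198] tot [-0.094  0.016  0.594]
```

>>> send_rows(
  rows=[
    {"x": -0.016, "y": 0.014, "z": 0.1, "wx": 0, "wy": 0, "wz": 0, "hand": -0.1},
    {"x": -0.016, "y": 0, "z": 0.1, "wx": 0, "wy": 0, "wz": 0, "hand": -0.1},
    {"x": -0.016, "y": 0, "z": 0.1, "wx": 0, "wy": 0, "wz": 0, "hand": -0.1},
    {"x": -0.016, "y": 0, "z": 0.1, "wx": 0, "wy": 0, "wz": 0, "hand": -0.1},
    {"x": -0.016, "y": 0, "z": 0.08, "wx": 0, "wy": 0, "wz": 0, "hand": -0.1},
    {"x": -0.014, "y": 0, "z": 0.06, "wx": 0, "wy": 0, "wz": 0, "hand": -0.1},
    {"x": 0, "y": 0, "z": 0.05, "wx": 0, "wy": 0, "wz": 0, "hand": -0.1},
    {"x": 0, "y": 0, "z": 0, "wx": 0, "wy": 0, "wz": 0, "hand": -0.1},
    {"x": 0, "y": 0, "z": 0, "wx": 0, "wy": 0, "wz": 0, "hand": -0.1},
    {"x": 0, "y": 0, "z": 0, "wx": 0, "wy": 0, "wz": 0, "hand": -1},
  ],
)

```text
time: 44.97
tool_pos: [0.5652, 0.014, 0.0953]
tool_rot: [-0.073, 0.02, 0.997, 0.001]
contact_force: [0.7, 0.5, 2.7]
gripper_width: 0.322
grasp_force: 6.0
```

>>> send_rows(
  rows=[
    {"x": 0, "y": 0, "z": 0, "wx": 0, "wy": 0, "wz": 0, "hand": -1},
    {"x": 0, "y": 0, "z": 0, "wx": 0, "wy": 0, "wz": 0, "hand": -1},
    {"x": 0, "y": 0, "z": 0, "wx": 0, "wy": 0, "wz": 0, "hand": -1},
    {"x": 0, "y": 0, "z": 0, "wx": 0, "wy": 0, "wz": 0, "hand": -1},
    {"x": 0, "y": 0, "z": 0, "wx": 0, "wy": 0, "wz": 0, "hand": -1},
    {"x": 0, "y": 0, "z": 0, "wx": 0, "wy": 0, "wz": 0, "hand": -1},
    {"x": 0, "y": 0, "z": 0, "wx": 0, "wy": 0, "wz": 0, "hand": -1},
    {"x": 0, "y": 0, "z": 0, "wx": 0, "wy": 0, "wz": 0, "hand": -1},
    {"x": 0, "y": 0, "z": 0, "wx": 0, "wy": 0, "wz": 0, "hand": -1},
    {"x": 0, "y": 0, "z": 0, "wx": 0, "wy": 0, "wz": 0, "hand": -1},
  ],
)

```text
time: 45.8
tool_pos: [0.5649, 0.014, 0.0951]
tool_rot: [-0.074, 0.02, 0.997, 0.001]
contact_force: [-1.2, -1.0, 5.0]
gripper_width: 0.301
grasp_force: 59.5
```

>>> send_rows(
  rows=[
    {"x": 0.06, "y": 0, "z": -0.02, "wx": 0, "wy": 0, "wz": 0, "hand": -1},
    {"x": 0.08, "y": 0, "z": -0.018, "wx": 0, "wy": 0, "wz": 0, "hand": -1},
    {"x": 0.08, "y": 0, "z": -0.018, "wx": 0, "wy": 0, "wz": 0, "hand": -1},
    {"x": 0.08, "y": 0, "z": -0.018, "wx": 0, "wy": 0, "wz": 0, "hand": -1},
    {"x": 0.07, "y": 0, "z": -0.016, "wx": 0, "wy": 0, "wz": 0, "hand": -1},
    {"x": 0.02, "y": 0, "z": -0.1, "wx": 0, "wy": 0, "wz": 0, "hand": -1},
    {"x": 0.02, "y": 0, "z": -0.15, "wx": 0, "wy": 0, "wz": 0, "hand": -1},
    {"x": 0.02, "y": 0, "z": -0.15, "wx": 0, "wy": 0, "wz": 0, "hand": -1},
    {"x": 0, "y": 0, "z": 0, "wx": 0, "wy": 0, "wz": 0, "hand": -1},
    {"x": 0, "y": 0, "z": 0, "wx": 0, "wy": 0, "wz": 0, "hand": -1},
  ],
)

```text
time: 46.63
tool_pos: [0.5119, 0.0162, 0.1773]
tool_rot: [-0.073, 0.02, 0.997, 0.002]
contact_force: [-0.5, 0.1, -1.6]
gripper_width: 0.303
grasp_force: 59.1
```

```bash
python3 - <<'E'
from h import *
p,R,s=tool(); print(p,s["contact_force"],s["gripper_width"],s["grasp_force"]); drop(.052)
E
```

```text
[0.51187805 0.01622398 0.17732715] [-0.48475399  0.14179538 -1.60720255] 0.3031125333742207 59.0883868932724
(np.float64(0.5156), np.float64(-0.3087), np.float64(0.1393), 3.3, -0.17) turn 3 x [-0.    -0.134 -0.042] | shift 9 x [ 0.016 -0.24   0.026] tot [ 0.141 -2.164  0.233]
(np.float64(0.5156), np.float64(-0.3087), np.float64(-0.0007), 3.3, -0.17) turn 0 x [0. 0. 0.] | shift 4 x [0.039 0.    0.23 ] tot [0.158 0.    0.92 ]
```

>>> send_rows(
  rows=[
    {"x": 0, "y": 0, "z": 0, "wx": 0, "wy": -0.134, "wz": -0.042, "hand": -1},
    {"x": 0, "y": 0, "z": 0, "wx": 0, "wy": -0.134, "wz": -0.042, "hand": -1},
    {"x": 0, "y": 0, "z": 0, "wx": 0, "wy": -0.134, "wz": -0.042, "hand": -1},
    {"x": 0.016, "y": -0.24, "z": 0, "wx": 0, "wy": 0, "wz": 0, "hand": -1},
    {"x": 0.016, "y": -0.24, "z": 0, "wx": 0, "wy": 0, "wz": 0, "hand": -1},
    {"x": 0.016, "y": -0.24, "z": 0, "wx": 0, "wy": 0, "wz": 0, "hand": -1},
    {"x": 0.016, "y": -0.24, "z": 0, "wx": 0, "wy": 0, "wz": 0, "hand": -1},
    {"x": 0.016, "y": -0.24, "z": 0, "wx": 0, "wy": 0, "wz": 0, "hand": -1},
    {"x": 0.016, "y": -0.24, "z": 0, "wx": 0, "wy": 0, "wz": 0, "hand": -1},
    {"x": 0.016, "y": -0.24, "z": 0, "wx": 0, "wy": 0, "wz": 0, "hand": -1},
  ],
)

```text
time: 47.47
tool_pos: [0.5081, -0.2372, 0.1712]
tool_rot: [0.082, -0.029, 0.996, 0.003]
contact_force: [1.1, -0.4, -0.5]
gripper_width: 0.304
grasp_force: 59.2
```

>>> send_rows(
  rows=[
    {"x": 0.015, "y": -0.24, "z": 0.06, "wx": 0, "wy": 0, "wz": 0, "hand": -1},
    {"x": 0.015, "y": -0.24, "z": 0.06, "wx": 0, "wy": 0, "wz": 0, "hand": -1},
    {"x": 0, "y": 0, "z": 0.11, "wx": 0, "wy": 0, "wz": 0, "hand": -1},
    {"x": 0, "y": 0, "z": 0, "wx": 0, "wy": 0, "wz": 0, "hand": -1},
    {"x": 0, "y": 0, "z": 0, "wx": 0, "wy": 0, "wz": 0, "hand": -1},
    {"x": 0, "y": 0, "z": 0, "wx": 0, "wy": 0, "wz": 0, "hand": -1},
    {"x": 0, "y": 0, "z": 0, "wx": 0, "wy": 0, "wz": 0, "hand": -1},
    {"x": 0, "y": 0, "z": 0, "wx": 0, "wy": 0, "wz": 0, "hand": -1},
    {"x": 0, "y": 0, "z": 0, "wx": 0, "wy": 0, "wz": 0, "hand": -1},
    {"x": 0, "y": 0, "z": 0, "wx": 0, "wy": 0, "wz": 0, "hand": -1},
  ],
)

```text
time: 48.3
tool_pos: [0.5158, -0.3079, 0.1402]
tool_rot: [0.084, -0.03, 0.996, 0.002]
contact_force: [-0.5, -0.3, -0.6]
gripper_width: 0.301
grasp_force: 59.3
```

```bash
python3 - <<'E'
from h import *
p,R,s=tool(); print(p,s["contact_force"],s["gripper_width"],s["grasp_force"]); drop(.052)
E
```

```text
[ 0.51576016 -0.30789286  0.1401877 ] [-0.52845048 -0.33500248 -0.61777516] 0.30118287320283954 59.26039516925812
(np.float64(0.5156), np.float64(-0.3087), np.float64(0.1393), 3.3, -0.17) turn 1 x [-0.002 -0.002  0.002] | shift 1 x [ 0.002 -0.005  0.006] tot [ 0.002 -0.005  0.006]
(np.float64(0.5156), np.float64(-0.3087), np.float64(-0.0007), 3.3, -0.17) turn 0 x [0. 0. 0.] | shift 4 x [0.039 0.    0.23 ] tot [0.158 0.    0.92 ]
```

>>> send_rows(
  rows=[
    {"x": 0.024, "y": -0.004, "z": 0.14, "wx": 0, "wy": 0, "wz": 0, "hand": -1},
    {"x": 0.024, "y": 0, "z": 0.14, "wx": 0, "wy": 0, "wz": 0, "hand": -1},
    {"x": 0.024, "y": 0, "z": 0.14, "wx": 0, "wy": 0, "wz": 0, "hand": -1},
    {"x": 0.024, "y": 0, "z": 0.14, "wx": 0, "wy": 0, "wz": 0, "hand": -1},
    {"x": 0.024, "y": 0, "z": 0.14, "wx": 0, "wy": 0, "wz": 0, "hand": -1},
    {"x": 0.024, "y": 0, "z": 0.14, "wx": 0, "wy": 0, "wz": 0, "hand": -1},
    {"x": 0.014, "y": 0, "z": 0.08, "wx": 0, "wy": 0, "wz": 0, "hand": -1},
    {"x": 0, "y": 0, "z": 0, "wx": 0, "wy": 0, "wz": 0, "hand": -1},
    {"x": 0, "y": 0, "z": 0, "wx": 0, "wy": 0, "wz": 0, "hand": -1},
    {"x": 0, "y": 0, "z": 0, "wx": 0, "wy": 0, "wz": 0, "hand": -1},
  ],
)

```text
time: 49.13
tool_pos: [0.516, -0.3096, 0.0009]
tool_rot: [0.084, -0.029, 0.996, 0.001]
contact_force: [-0.5, -0.2, 0.6]
gripper_width: 0.305
grasp_force: 65.1
```

>>> send_rows(
  rows=[
    {"x": 0, "y": 0, "z": 0, "wx": 0, "wy": 0, "wz": 0, "hand": -0.2},
    {"x": 0, "y": 0, "z": 0, "wx": 0, "wy": 0, "wz": 0, "hand": -0.2},
    {"x": 0, "y": 0, "z": 0, "wx": 0, "wy": 0, "wz": 0, "hand": -0.2},
    {"x": 0, "y": 0, "z": 0, "wx": 0, "wy": 0, "wz": 0, "hand": -0.2},
    {"x": -0.022, "y": 0, "z": -0.14, "wx": 0, "wy": 0, "wz": 0, "hand": -0.2},
    {"x": -0.034, "y": 0, "z": -0.2, "wx": 0, "wy": 0, "wz": 0, "hand": -0.1},
    {"x": -0.034, "y": 0, "z": -0.2, "wx": 0, "wy": 0, "wz": 0, "hand": -0.1},
    {"x": -0.034, "y": 0, "z": -0.2, "wx": 0, "wy": 0, "wz": 0, "hand": -0.1},
    {"x": -0.034, "y": 0, "z": -0.2, "wx": 0, "wy": 0, "wz": 0, "hand": -0.1},
    {"x": -0.034, "y": 0, "z": -0.25, "wx": 0, "wy": 0, "wz": 0, "hand": -0.1},
  ],
)

```text
time: 49.97
tool_pos: [0.5128, -0.308, 0.1801]
tool_rot: [0.083, -0.029, 0.996, 0.003]
contact_force: [0.4, -1.4, 0.7]
gripper_width: 0.452
grasp_force: 0.0
```

```bash
python3 - <<'E'
from h import *
p,R,s=tool(); print(p,s["contact_force"],s["gripper_width"]); pick(.092)
E
```

```text
[ 0.51277083 -0.30799861  0.18010686] [ 0.43354194 -1.35879115  0.69531746] 0.45152272799360743
(np.float64(0.5668), np.float64(0.0742), np.float64(0.1839), -2.3, 0.15) turn 3 x [0.001 0.134 0.042] | shift 11 x [-0.023  0.233 -0.006] tot [-0.251  2.56  -0.064]
(np.float64(0.5668), np.float64(0.0742), np.float64(0.0939), -2.3, 0.15) turn 0 x [0. 0. 0.] | shift 3 x [-0.03   0.     0.198] tot [-0.09   0.     0.593]
(np.float64(0.5156), np.float64(0.0762), np.float64(0.1141), -2.3, 0.15) turn 0 x [0. 0. 0.] | shift 2 x [ 0.179 -0.    -0.041] tot [ 0.358 -0.    -0.082]
(np.float64(0.5156), np.float64(0.0762), np.float64(0.1741), -2.3, 0.15) turn 0 x [0. 0. 0.] | shift 2 x [ 0.03   0.    -0.198] tot [ 0.06   0.    -0.396]
```

>>> send_rows(
  rows=[
    {"x": 0, "y": 0, "z": -0.03, "wx": 0, "wy": 0.134, "wz": 0.042, "hand": -0.1},
    {"x": 0, "y": 0, "z": -0.03, "wx": 0, "wy": 0.134, "wz": 0.042, "hand": -0.1},
    {"x": 0, "y": 0, "z": 0, "wx": 0, "wy": 0.134, "wz": 0.042, "hand": -0.1},
    {"x": -0.023, "y": 0.235, "z": 0, "wx": 0, "wy": 0, "wz": 0, "hand": -0.1},
    {"x": -0.023, "y": 0.235, "z": 0, "wx": 0, "wy": 0, "wz": 0, "hand": -0.1},
    {"x": -0.023, "y": 0.235, "z": 0, "wx": 0, "wy": 0, "wz": 0, "hand": -0.1},
    {"x": -0.023, "y": 0.235, "z": 0, "wx": 0, "wy": 0, "wz": 0, "hand": -0.1},
    {"x": -0.023, "y": 0.235, "z": 0, "wx": 0, "wy": 0, "wz": 0, "hand": -0.1},
    {"x": -0.023, "y": 0.235, "z": 0, "wx": 0, "wy": 0, "wz": 0, "hand": -0.1},
    {"x": -0.023, "y": 0.235, "z": 0, "wx": 0, "wy": 0, "wz": 0, "hand": -0.1},
  ],
)

```text
time: 50.8
tool_pos: [0.5465, -0.0616, 0.1858]
tool_rot: [-0.074, 0.02, 0.997, 0.002]
contact_force: [1.0, 0.1, -0.7]
gripper_width: 0.448
grasp_force: 0.0
```

>>> send_rows(
  rows=[
    {"x": -0.023, "y": 0.235, "z": 0, "wx": 0, "wy": 0, "wz": 0, "hand": -0.1},
    {"x": -0.023, "y": 0.235, "z": 0, "wx": 0, "wy": 0, "wz": 0, "hand": -0.1},
    {"x": -0.023, "y": 0.235, "z": 0, "wx": 0, "wy": 0, "wz": 0, "hand": -0.1},
    {"x": -0.02, "y": 0.225, "z": 0, "wx": 0, "wy": 0, "wz": 0, "hand": -0.1},
    {"x": 0, "y": 0, "z": 0, "wx": 0, "wy": 0, "wz": 0, "hand": -0.1},
    {"x": 0, "y": 0, "z": 0, "wx": 0, "wy": 0, "wz": 0, "hand": -0.1},
    {"x": 0, "y": 0, "z": 0, "wx": 0, "wy": 0, "wz": 0, "hand": -0.1},
    {"x": 0, "y": 0, "z": 0, "wx": 0, "wy": 0, "wz": 0, "hand": -0.1},
    {"x": 0, "y": 0, "z": 0, "wx": 0, "wy": 0, "wz": 0, "hand": -0.1},
    {"x": 0, "y": 0, "z": 0, "wx": 0, "wy": 0, "wz": 0, "hand": -0.1},
  ],
)

```text
time: 51.63
tool_pos: [0.5652, 0.0744, 0.1836]
tool_rot: [-0.074, 0.021, 0.997, 0.002]
contact_force: [0.4, 0.1, 0.6]
gripper_width: 0.449
grasp_force: 0.0
```

```bash
python3 - <<'E'
from h import *
g=binpt(.005,.092,.095); print(tool()[0]); plan([tipcmd(g,-2.3,.15)])
E
```

```text
[0.56524028 0.07440715 0.18360904]
(np.float64(0.5668), np.float64(0.0742), np.float64(0.0939), -2.3, 0.15) turn 1 x [ 0.     0.002 -0.002] | shift 3 x [-0.033 -0.     0.197] tot [-0.1   -0.001  0.59 ]
```

>>> send_rows(
  rows=[
    {"x": -0.016, "y": 0, "z": 0.1, "wx": 0, "wy": 0, "wz": 0, "hand": -0.1},
    {"x": -0.016, "y": 0, "z": 0.1, "wx": 0, "wy": 0, "wz": 0, "hand": -0.1},
    {"x": -0.016, "y": 0, "z": 0.1, "wx": 0, "wy": 0, "wz": 0, "hand": -0.1},
    {"x": -0.016, "y": 0, "z": 0.1, "wx": 0, "wy": 0, "wz": 0, "hand": -0.1},
    {"x": -0.016, "y": 0, "z": 0.08, "wx": 0, "wy": 0, "wz": 0, "hand": -0.1},
    {"x": -0.014, "y": 0, "z": 0.06, "wx": 0, "wy": 0, "wz": 0, "hand": -0.1},
    {"x": 0, "y": 0, "z": 0.046, "wx": 0, "wy": 0, "wz": 0, "hand": -0.1},
    {"x": 0, "y": 0, "z": 0, "wx": 0, "wy": 0, "wz": 0, "hand": -0.1},
    {"x": 0, "y": 0, "z": 0, "wx": 0, "wy": 0, "wz": 0, "hand": -0.1},
    {"x": 0, "y": 0, "z": 0, "wx": 0, "wy": 0, "wz": 0, "hand": -1},
  ],
)

```text
time: 52.47
tool_pos: [0.5668, 0.0755, 0.0955]
tool_rot: [-0.073, 0.02, 0.997, 0.001]
contact_force: [0.2, -0.3, 2.4]
gripper_width: 0.328
grasp_force: 8.7
```

>>> send_rows(
  rows=[
    {"x": 0, "y": 0, "z": 0, "wx": 0, "wy": 0, "wz": 0, "hand": -1},
    {"x": 0, "y": 0, "z": 0, "wx": 0, "wy": 0, "wz": 0, "hand": -1},
    {"x": 0, "y": 0, "z": 0, "wx": 0, "wy": 0, "wz": 0, "hand": -1},
    {"x": 0, "y": 0, "z": 0, "wx": 0, "wy": 0, "wz": 0, "hand": -1},
    {"x": 0, "y": 0, "z": 0, "wx": 0, "wy": 0, "wz": 0, "hand": -1},
    {"x": 0, "y": 0, "z": 0, "wx": 0, "wy": 0, "wz": 0, "hand": -1},
    {"x": 0, "y": 0, "z": 0, "wx": 0, "wy": 0, "wz": 0, "hand": -1},
    {"x": 0, "y": 0, "z": 0, "wx": 0, "wy": 0, "wz": 0, "hand": -1},
    {"x": 0, "y": 0, "z": 0, "wx": 0, "wy": 0, "wz": 0, "hand": -1},
    {"x": 0, "y": 0, "z": 0, "wx": 0, "wy": 0, "wz": 0, "hand": -1},
  ],
)

```text
time: 53.3
tool_pos: [0.5666, 0.0756, 0.0953]
tool_rot: [-0.074, 0.02, 0.997, 0.002]
contact_force: [-0.6, 0.1, 5.8]
gripper_width: 0.301
grasp_force: 59.4
```

>>> send_rows(
  rows=[
    {"x": 0.06, "y": 0, "z": -0.02, "wx": 0, "wy": 0, "wz": 0, "hand": -1},
    {"x": 0.08, "y": 0, "z": -0.018, "wx": 0, "wy": 0, "wz": 0, "hand": -1},
    {"x": 0.08, "y": 0, "z": -0.018, "wx": 0, "wy": 0, "wz": 0, "hand": -1},
    {"x": 0.08, "y": 0, "z": -0.018, "wx": 0, "wy": 0, "wz": 0, "hand": -1},
    {"x": 0.07, "y": 0, "z": -0.016, "wx": 0, "wy": 0, "wz": 0, "hand": -1},
    {"x": 0.02, "y": 0, "z": -0.1, "wx": 0, "wy": 0, "wz": 0, "hand": -1},
    {"x": 0.02, "y": 0, "z": -0.15, "wx": 0, "wy": 0, "wz": 0, "hand": -1},
    {"x": 0.02, "y": 0, "z": -0.15, "wx": 0, "wy": 0, "wz": 0, "hand": -1},
    {"x": 0, "y": 0, "z": 0, "wx": 0, "wy": 0, "wz": 0, "hand": -1},
    {"x": 0, "y": 0, "z": 0, "wx": 0, "wy": 0, "wz": 0, "hand": -1},
  ],
)

```text
time: 54.13
tool_pos: [0.5135, 0.0776, 0.1775]
tool_rot: [-0.073, 0.02, 0.997, 0.002]
contact_force: [0.3, 0.2, -0.7]
gripper_width: 0.304
grasp_force: 59.0
```

```bash
python3 - <<'E'
from h import *
p,R,s=tool(); print(p,s["contact_force"],s["gripper_width"],s["grasp_force"])
b=boxpt(0,.032,.04)
plan([tuple(p)+(-2.3,0),tuple(p)+(-86.7,0),tuple(p)+(-86.7,-.17),tipcmd([b[0],b[1],.16],-86.7,-.17),tipcmd(b,-86.7,-.17)])
# what is in the box now
im=grab_frame("top"); cv2.imwrite("pics/t11.png",im)
hsv=cv2.cvtColor(im,cv2.COLOR_BGR2HSV)
for c in blobs(roi((hsv[...,0]<16)&(hsv[...,1]>90)&(hsv[...,2]>80),395,165,470,225),20):
    c=cast("top",c[:,0],.03); q=(c[:,:2]-BC)@Ro.from_euler("z",BY,degrees=True).as_matrix()[:2,:2]; print(rect(q))
E
```

```text
[0.51345064 0.0776346  0.17748262] [ 0.34073123  0.23783415 -0.67730685] 0.3044520065519305 59.006255865097046
(np.float64(0.5134506386807939), np.float64(0.07763459661317496), np.float64(0.17748262483104618), -2.3, 0) turn 2 x [ 0.    -0.093  0.   ] | shift 0 x [0. 0. 0.] tot [0. 0. 0.]
(np.float64(0.5134506386807939), np.float64(0.07763459661317496), np.float64(0.17748262483104618), -86.7, 0) turn 13 x [0.    0.    0.144] | shift 0 x [0. 0. 0.] tot [0. 0. 0.]
(np.float64(0.5134506386807939), np.float64(0.07763459661317496), np.float64(0.17748262483104618), -86.7, -0.17) turn 2 x [ 0.    -0.108  0.   ] | shift 0 x [0. 0. 0.] tot [0. 0. 0.]
(np.float64(0.5454), np.float64(-0.3306), np.float64(0.1393), -86.7, -0.17) turn 0 x [0. 0. 0.] | shift 11 x [-0.241  0.005  0.065] tot [-2.647  0.056  0.713]
(np.float64(0.5454), np.float64(-0.3306), np.float64(0.0193), -86.7, -0.17) turn 0 x [0. 0. 0.] | shift 4 x [0.034 0.    0.197] tot [0.135 0.    0.788]
(array([-1.6, 53.2]), array([ 28.3, 120. ]), 88.26)
(array([ -0.6, -50.2]), array([ 28.4, 121.2]), 88.93)
(array([-1.1,  0.8]), array([ 27.9, 117.7]), 87.75)
(array([  51.7, -136.2]), array([16.7, 30.3]), 83.35)
```

All three blocks lie neatly in the box. The fourth goes crosswise on top.

>>> send_rows(
  rows=[
    {"x": 0, "y": 0, "z": 0, "wx": 0, "wy": -0.093, "wz": 0, "hand": -1},
    {"x": 0, "y": 0, "z": 0, "wx": 0, "wy": -0.093, "wz": 0, "hand": -1},
    {"x": 0, "y": 0, "z": 0, "wx": 0, "wy": 0, "wz": 0.144, "hand": -1},
    {"x": 0, "y": 0, "z": 0, "wx": 0, "wy": 0, "wz": 0.144, "hand": -1},
    {"x": 0, "y": 0, "z": 0, "wx": 0, "wy": 0, "wz": 0.144, "hand": -1},
    {"x": 0, "y": 0, "z": 0, "wx": 0, "wy": 0, "wz": 0.144, "hand": -1},
    {"x": 0, "y": 0, "z": 0, "wx": 0, "wy": 0, "wz": 0.144, "hand": -1},
    {"x": 0, "y": 0, "z": 0, "wx": 0, "wy": 0, "wz": 0.144, "hand": -1},
    {"x": 0, "y": 0, "z": 0, "wx": 0, "wy": 0, "wz": 0.144, "hand": -1},
    {"x": 0, "y": 0, "z": 0, "wx": 0, "wy": 0, "wz": 0.144, "hand": -1},
  ],
)

```text
time: 55.02
tool_pos: [0.5116, 0.0776, 0.1739]
tool_rot: [-0.003, 0.458, 0.889, -0.001]
contact_force: [0.6, 0.0, -0.1]
gripper_width: 0.299
grasp_force: 59.0
```

>>> send_rows(
  rows=[
    {"x": 0, "y": 0, "z": 0, "wx": 0, "wy": 0, "wz": 0.144, "hand": -1},
    {"x": 0, "y": 0, "z": 0, "wx": 0, "wy": 0, "wz": 0.144, "hand": -1},
    {"x": 0, "y": 0, "z": 0, "wx": 0, "wy": 0, "wz": 0.144, "hand": -1},
    {"x": 0, "y": 0, "z": 0, "wx": 0, "wy": 0, "wz": 0.144, "hand": -1},
    {"x": 0, "y": 0, "z": 0, "wx": 0, "wy": 0, "wz": 0.144, "hand": -1},
    {"x": 0, "y": 0, "z": 0, "wx": 0, "wy": -0.108, "wz": 0, "hand": -1},
    {"x": 0, "y": 0, "z": 0, "wx": 0, "wy": -0.108, "wz": 0, "hand": -1},
    {"x": -0.2, "y": 0.005, "z": 0.03, "wx": 0, "wy": 0, "wz": 0, "hand": -1},
    {"x": -0.2, "y": 0.005, "z": 0.03, "wx": 0, "wy": 0, "wz": 0, "hand": -1},
    {"x": -0.2, "y": 0.005, "z": 0.03, "wx": 0, "wy": 0, "wz": 0, "hand": -1},
  ],
)

```text
time: 55.85
tool_pos: [0.5194, -0.0125, 0.1757]
tool_rot: [0.059, 0.681, 0.727, -0.06]
contact_force: [0.8, 0.2, -1.0]
gripper_width: 0.301
grasp_force: 59.0
```

```bash
python3 - <<'E'
from h import *
p,R,s=tool(); print(p,s["joint_pos"],s["gripper_width"],s["grasp_force"])
b=boxpt(0,.032,.04)
plan([tipcmd([b[0],b[1],.16],-86.7,-.17)])
E
```

```text
[ 0.51944712 -0.01253296  0.17571541] [-0.06507094 -0.1868007   1.88018999 -0.16976215  1.43497858 -0.10789047] 0.300702047140977 58.9961975812912
(np.float64(0.5454), np.float64(-0.3306), np.float64(0.1393), -86.7, -0.17) turn 1 x [-0.007 -0.002  0.01 ] | shift 9 x [-0.228  0.006  0.067] tot [-2.055  0.051  0.599]
```

>>> send_rows(
  rows=[
    {"x": -0.228, "y": 0.006, "z": 0.045, "wx": -0.007, "wy": -0.002, "wz": 0.01, "hand": -1},
    {"x": -0.228, "y": 0.006, "z": 0.045, "wx": 0, "wy": 0, "wz": 0, "hand": -1},
    {"x": -0.228, "y": 0.006, "z": 0.045, "wx": 0, "wy": 0, "wz": 0, "hand": -1},
    {"x": -0.228, "y": 0.006, "z": 0.045, "wx": 0, "wy": 0, "wz": 0, "hand": -1},
    {"x": -0.228, "y": 0.006, "z": 0.045, "wx": 0, "wy": 0, "wz": 0, "hand": -1},
    {"x": -0.228, "y": 0.006, "z": 0.045, "wx": 0, "wy": 0, "wz": 0, "hand": -1},
    {"x": -0.228, "y": 0.006, "z": 0.045, "wx": 0, "wy": 0, "wz": 0, "hand": -1},
    {"x": -0.228, "y": 0.006, "z": 0.045, "wx": 0, "wy": 0, "wz": 0, "hand": -1},
    {"x": -0.228, "y": 0.006, "z": 0.045, "wx": 0, "wy": 0, "wz": 0, "hand": -1},
    {"x": 0, "y": 0, "z": 0.1, "wx": 0, "wy": 0, "wz": 0, "hand": -1},
  ],
)

```text
time: 56.68
tool_pos: [0.5462, -0.334, 0.1568]
tool_rot: [0.065, 0.687, 0.721, -0.058]
contact_force: [0.5, -0.2, -0.2]
gripper_width: 0.303
grasp_force: 59.0
```

>>> send_rows(
  rows=[
    {"x": 0, "y": 0, "z": 0, "wx": 0, "wy": 0, "wz": 0, "hand": -1},
    {"x": 0, "y": 0, "z": 0, "wx": 0, "wy": 0, "wz": 0, "hand": -1},
    {"x": 0, "y": 0, "z": 0, "wx": 0, "wy": 0, "wz": 0, "hand": -1},
    {"x": 0, "y": 0, "z": 0, "wx": 0, "wy": 0, "wz": 0, "hand": -1},
    {"x": 0, "y": 0, "z": 0, "wx": 0, "wy": 0, "wz": 0, "hand": -1},
    {"x": 0, "y": 0, "z": 0, "wx": 0, "wy": 0, "wz": 0, "hand": -1},
    {"x": 0, "y": 0, "z": 0, "wx": 0, "wy": 0, "wz": 0, "hand": -1},
    {"x": 0, "y": 0, "z": 0, "wx": 0, "wy": 0, "wz": 0, "hand": -1},
    {"x": 0, "y": 0, "z": 0, "wx": 0, "wy": 0, "wz": 0, "hand": -1},
    {"x": 0, "y": 0, "z": 0, "wx": 0, "wy": 0, "wz": 0, "hand": -1},
  ],
)

```text
time: 57.52
tool_pos: [0.5464, -0.3283, 0.1564]
tool_rot: [0.064, 0.685, 0.723, -0.057]
contact_force: [-0.7, -0.1, -0.3]
gripper_width: 0.301
grasp_force: 59.0
```

```bash
python3 - <<'E'
from h import *
p,R,s=tool(); print(p,s["joint_pos"],s["gripper_width"],s["grasp_force"])
b=boxpt(0,.032,.04)
plan([tipcmd(b,-86.7,-.17)])
E
```

```text
[ 0.54641858 -0.32829147  0.15640931] [-0.5913419   0.04165499  1.69662708 -0.13877054  1.29878522 -0.61433226] 0.30129413425041784 59.018293619155884
(np.float64(0.5454), np.float64(-0.3306), np.float64(0.0193), -86.7, -0.17) turn 1 x [ 0.005  0.001 -0.006] | shift 4 x [ 0.035 -0.002  0.226] tot [ 0.14  -0.008  0.903]
```

>>> send_rows(
  rows=[
    {"x": 0.022, "y": -0.004, "z": 0.14, "wx": 0, "wy": 0, "wz": 0, "hand": -1},
    {"x": 0.022, "y": -0.004, "z": 0.14, "wx": 0, "wy": 0, "wz": 0, "hand": -1},
    {"x": 0.022, "y": 0, "z": 0.14, "wx": 0, "wy": 0, "wz": 0, "hand": -1},
    {"x": 0.022, "y": 0, "z": 0.14, "wx": 0, "wy": 0, "wz": 0, "hand": -1},
    {"x": 0.022, "y": 0, "z": 0.14, "wx": 0, "wy": 0, "wz": 0, "hand": -1},
    {"x": 0.018, "y": 0, "z": 0.11, "wx": 0, "wy": 0, "wz": 0, "hand": -1},
    {"x": 0.012, "y": 0, "z": 0.07, "wx": 0, "wy": 0, "wz": 0, "hand": -1},
    {"x": 0, "y": 0, "z": 0.02, "wx": 0, "wy": 0, "wz": 0, "hand": -1},
    {"x": 0, "y": 0, "z": 0, "wx": 0, "wy": 0, "wz": 0, "hand": -1},
    {"x": 0, "y": 0, "z": 0, "wx": 0, "wy": 0, "wz": 0, "hand": -1},
  ],
)

```text
time: 58.35
tool_pos: [0.5466, -0.3312, 0.0208]
tool_rot: [0.064, 0.686, 0.723, -0.057]
contact_force: [0.3, -0.6, 0.2]
gripper_width: 0.301
grasp_force: 59.0
```

>>> send_rows(
  rows=[
    {"x": 0, "y": 0, "z": 0, "wx": 0, "wy": 0, "wz": 0, "hand": -0.2},
    {"x": 0, "y": 0, "z": 0, "wx": 0, "wy": 0, "wz": 0, "hand": -0.2},
    {"x": 0, "y": 0, "z": 0, "wx": 0, "wy": 0, "wz": 0, "hand": -0.2},
    {"x": 0, "y": 0, "z": 0, "wx": 0, "wy": 0, "wz": 0, "hand": -0.2},
    {"x": -0.022, "y": 0, "z": -0.14, "wx": 0, "wy": 0, "wz": 0, "hand": -0.2},
    {"x": -0.034, "y": 0, "z": -0.2, "wx": 0, "wy": 0, "wz": 0, "hand": 0.2},
    {"x": -0.034, "y": 0, "z": -0.2, "wx": 0, "wy": 0, "wz": 0, "hand": 0.2},
    {"x": -0.034, "y": 0, "z": -0.2, "wx": 0, "wy": 0, "wz": 0, "hand": 0.2},
    {"x": -0.034, "y": 0, "z": -0.2, "wx": 0, "wy": 0, "wz": 0, "hand": 0.2},
    {"x": -0.034, "y": 0, "z": -0.2, "wx": 0, "wy": 0, "wz": 0, "hand": 0.2},
  ],
)

```text
time: 59.18
tool_pos: [0.545, -0.3298, 0.195]
tool_rot: [0.064, 0.686, 0.723, -0.057]
contact_force: [0.8, 0.3, 0.5]
gripper_width: 0.604
grasp_force: 0.0
```

```bash
python3 - <<'E'
from h import *
p,R,s=tool(); print(p,s["contact_force"],s["gripper_width"])
plan([tuple(p)+(-86.7,0),tuple(p)+(-2.3,0),(.46,-.25,.20,-2.3,0),(.48,-.014,.18,-2.3,0)])
E
```

```text
[ 0.54496341 -0.32984626  0.19495582] [0.84175241 0.31768761 0.52031192] 0.604057818942539
(np.float64(0.5449634139611017), np.float64(-0.32984625796530426), np.float64(0.1949558229377648), -86.7, 0) turn 2 x [ 0.003  0.109 -0.003] | shift 0 x [0. 0. 0.] tot [0. 0. 0.]
(np.float64(0.5449634139611017), np.float64(-0.32984625796530426), np.float64(0.1949558229377648), -2.3, 0) turn 13 x [ 0.     0.    -0.144] | shift 0 x [0. 0. 0.] tot [0. 0. 0.]
(0.46, -0.25, 0.2, -2.3, 0) turn 0 x [0. 0. 0.] | shift 4 x [ 0.147  0.127 -0.008] tot [ 0.587  0.509 -0.034]
(0.48, -0.014, 0.18, -2.3, 0) turn 0 x [0. 0. 0.] | shift 7 x [-0.01   0.225  0.019] tot [-0.07   1.577  0.133]
```

>>> send_rows(
  rows=[
    {"x": 0, "y": 0, "z": 0, "wx": 0, "wy": 0.109, "wz": 0, "hand": 0.2},
    {"x": 0, "y": 0, "z": 0, "wx": 0, "wy": 0.109, "wz": 0, "hand": 0.2},
    {"x": 0, "y": 0, "z": 0, "wx": 0, "wy": 0, "wz": -0.144, "hand": 0.2},
    {"x": 0, "y": 0, "z": 0, "wx": 0, "wy": 0, "wz": -0.144, "hand": 0.2},
    {"x": 0, "y": 0, "z": 0, "wx": 0, "wy": 0, "wz": -0.144, "hand": 0.2},
    {"x": 0, "y": 0, "z": 0, "wx": 0, "wy": 0, "wz": -0.144, "hand": 0.2},
    {"x": 0, "y": 0, "z": 0, "wx": 0, "wy": 0, "wz": -0.144, "hand": 0.2},
    {"x": 0, "y": 0, "z": 0, "wx": 0, "wy": 0, "wz": -0.144, "hand": 0.2},
    {"x": 0, "y": 0, "z": 0, "wx": 0, "wy": 0, "wz": -0.144, "hand": 0.2},
    {"x": 0, "y": 0, "z": 0, "wx": 0, "wy": 0, "wz": -0.144, "hand": 0.2},
  ],
)

```text
time: 60.02
tool_pos: [0.5451, -0.33, 0.1933]
tool_rot: [0.002, 0.299, 0.954, 0.001]
contact_force: [-0.3, -0.4, -0.8]
gripper_width: 0.601
grasp_force: 0.0
```

>>> send_rows(
  rows=[
    {"x": 0, "y": 0, "z": 0, "wx": 0, "wy": 0, "wz": -0.144, "hand": 0.2},
    {"x": 0, "y": 0, "z": 0, "wx": 0, "wy": 0, "wz": -0.144, "hand": 0.2},
    {"x": 0, "y": 0, "z": 0, "wx": 0, "wy": 0, "wz": -0.144, "hand": 0.2},
    {"x": 0, "y": 0, "z": 0, "wx": 0, "wy": 0, "wz": -0.144, "hand": 0.2},
    {"x": 0, "y": 0, "z": 0, "wx": 0, "wy": 0, "wz": -0.144, "hand": 0.2},
    {"x": 0.147, "y": 0.127, "z": -0.008, "wx": 0, "wy": 0, "wz": 0, "hand": 0.2},
    {"x": 0.147, "y": 0.127, "z": -0.008, "wx": 0, "wy": 0, "wz": 0, "hand": 0.2},
    {"x": 0.147, "y": 0.127, "z": -0.008, "wx": 0, "wy": 0, "wz": 0, "hand": 0.2},
    {"x": 0.147, "y": 0.127, "z": -0.008, "wx": 0, "wy": 0, "wz": 0, "hand": 0.2},
    {"x": -0.01, "y": 0.225, "z": 0.019, "wx": 0, "wy": 0, "wz": 0, "hand": 0.2},
  ],
)

```text
time: 60.85
tool_pos: [0.4614, -0.217, 0.1957]
tool_rot: [0.002, 0.025, 1.0, -0.001]
contact_force: [0.8, 0.2, -0.9]
gripper_width: 0.603
grasp_force: 0.0
```

>>> send_rows(
  rows=[
    {"x": -0.01, "y": 0.225, "z": 0.019, "wx": 0, "wy": 0, "wz": 0, "hand": 0.2},
    {"x": -0.01, "y": 0.225, "z": 0.019, "wx": 0, "wy": 0, "wz": 0, "hand": 0.2},
    {"x": -0.01, "y": 0.225, "z": 0.019, "wx": 0, "wy": 0, "wz": 0, "hand": 0.2},
    {"x": -0.01, "y": 0.225, "z": 0.019, "wx": 0, "wy": 0, "wz": 0, "hand": 0.2},
    {"x": -0.01, "y": 0.225, "z": 0.019, "wx": 0, "wy": 0, "wz": 0, "hand": 0.2},
    {"x": -0.01, "y": 0.225, "z": 0.019, "wx": 0, "wy": 0, "wz": 0, "hand": 0.2},
    {"x": 0, "y": 0, "z": 0, "wx": 0, "wy": 0, "wz": 0, "hand": 0.2},
    {"x": 0, "y": 0, "z": 0, "wx": 0, "wy": 0, "wz": 0, "hand": 0.2},
    {"x": 0, "y": 0, "z": 0, "wx": 0, "wy": 0, "wz": 0, "hand": 0.2},
    {"x": 0, "y": 0, "z": 0, "wx": 0, "wy": 0, "wz": 0, "hand": 0.2},
  ],
)

```text
time: 61.68
tool_pos: [0.4823, -0.0152, 0.1781]
tool_rot: [0.002, 0.024, 1.0, 0.0]
contact_force: [-0.1, 0.5, -0.6]
gripper_width: 0.599
grasp_force: 0.0
```

```bash
python3 - <<'E'
from h import *
p,R,s=tool(); print(p)
im=grab_frame("top"); cv2.imwrite("pics/t12.png",im); sc=grab_frame("scene"); cv2.imwrite("pics/s12.png",sc)
hsv=cv2.cvtColor(im,cv2.COLOR_BGR2HSV)
for c in blobs(roi((hsv[...,0]<16)&(hsv[...,1]>90)&(hsv[...,2]>80),395,165,464,225),20):
    c=cast("top",c[:,0],.04); q=(c[:,:2]-BC)@Ro.from_euler("z",BY,degrees=True).as_matrix()[:2,:2]; print(rect(q))
b=blobs(roi((hsv[...,2]<95)&(hsv[...,1]>90),230,220,275,260),10)
for c in b[:2]: print("lid bar",rect(cast("top",c[:,0],.04)))
plan([(.503,-.0153,.14,-2.3,0),(.503,-.0153,.059,-2.3,0)])
a=np.hstack([cv2.resize(im[150:260,290:480],(570,330)),]); cv2.imwrite("pics/t12c.png",cv2.resize(im[120:290,230:480],None,fx=3.2,fy=3.2,interpolation=cv2.INTER_CUBIC))
E
```

```text
[ 0.48232239 -0.01523889  0.17814688]
(array([-1.5,  3.5]), array([119.9, 134.4]), 0.64)
lid bar (array([400.3, 213.4]), array([19.5, 64.8]), 89.44)
(0.503, -0.0153, 0.14, -2.3, 0) turn 1 x [ 0.001  0.006 -0.011] | shift 2 x [-0.069  0.003  0.127] tot [-0.138  0.006  0.254]
(0.503, -0.0153, 0.059, -2.3, 0) turn 0 x [0. 0. 0.] | shift 3 x [0.   0.   0.18] tot [0.   0.   0.54]
```

View pics/t12c.png

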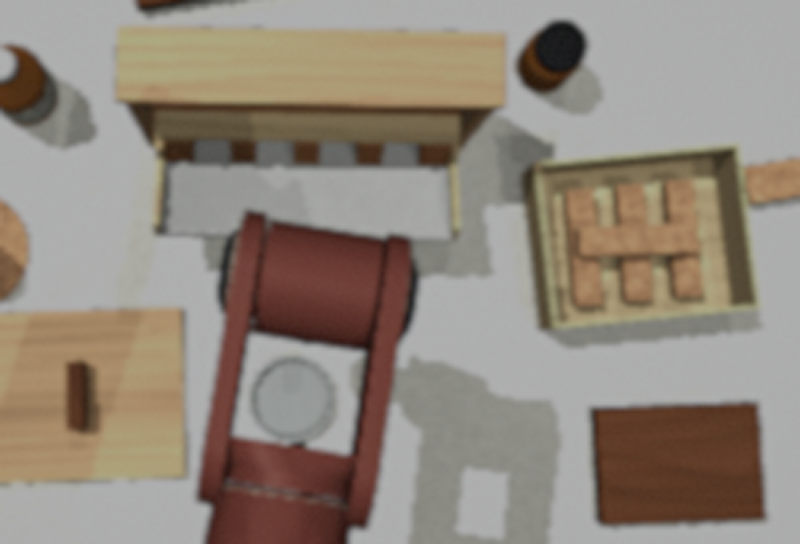

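The box holds three blocks with the fourth lying flat across them, and the bin is empty. The lid's bar reads y=0.213, so it has been knocked about 3 cm. Gripping the pull next.

>>> send_rows(
  rows=[
    {"x": -0.069, "y": 0.003, "z": 0.127, "wx": 0, "wy": 0.006, "wz": -0.011, "hand": 0.2},
    {"x": -0.069, "y": 0.003, "z": 0.127, "wx": 0, "wy": 0, "wz": 0, "hand": 0.2},
    {"x": 0, "y": 0, "z": 0.12, "wx": 0, "wy": 0, "wz": 0, "hand": 0.2},
    {"x": 0, "y": 0, "z": 0.12, "wx": 0, "wy": 0, "wz": 0, "hand": 0.2},
    {"x": 0, "y": 0, "z": 0.12, "wx": 0, "wy": 0, "wz": 0, "hand": 0.2},
    {"x": 0, "y": 0, "z": 0.1, "wx": 0, "wy": 0, "wz": 0, "hand": 0.2},
    {"x": 0, "y": 0, "z": 0.08, "wx": 0, "wy": 0, "wz": 0, "hand": 0.2},
    {"x": 0, "y": 0, "z": 0, "wx": 0, "wy": 0, "wz": 0, "hand": 0.2},
    {"x": 0, "y": 0, "z": 0, "wx": 0, "wy": 0, "wz": 0, "hand": 0.2},
    {"x": 0, "y": 0, "z": 0, "wx": 0, "wy": 0, "wz": 0, "hand": 0.2},
  ],
)

```text
time: 62.62
tool_pos: [0.5038, -0.0146, 0.0599]
tool_rot: [0.001, 0.019, 1.0, 0.0]
contact_force: [0.5, 0.4, -0.4]
gripper_width: 0.602
grasp_force: 0.0
```

>>> send_rows(
  rows=[
    {"x": 0, "y": 0, "z": 0, "wx": 0, "wy": 0, "wz": 0, "hand": -1},
    {"x": 0, "y": 0, "z": 0, "wx": 0, "wy": 0, "wz": 0, "hand": -1},
    {"x": 0, "y": 0, "z": 0, "wx": 0, "wy": 0, "wz": 0, "hand": -1},
    {"x": 0, "y": 0, "z": 0, "wx": 0, "wy": 0, "wz": 0, "hand": -1},
    {"x": 0, "y": 0, "z": 0, "wx": 0, "wy": 0, "wz": 0, "hand": -1},
    {"x": 0, "y": 0, "z": 0, "wx": 0, "wy": 0, "wz": 0, "hand": -1},
    {"x": 0, "y": 0, "z": 0, "wx": 0, "wy": 0, "wz": 0, "hand": -1},
    {"x": 0, "y": 0, "z": 0, "wx": 0, "wy": 0, "wz": 0, "hand": -1},
    {"x": 0, "y": 0, "z": 0, "wx": 0, "wy": 0, "wz": 0, "hand": -1},
    {"x": 0, "y": 0, "z": 0, "wx": 0, "wy": 0, "wz": 0, "hand": -1},
  ],
)

```text
time: 63.45
tool_pos: [0.5037, -0.016, 0.06]
tool_rot: [0.001, 0.019, 1.0, -0.002]
contact_force: [-1.4, -6.0, 1.3]
gripper_width: 0.192
grasp_force: 62.6
```

>>> send_rows(
  rows=[
    {"x": -0.01, "y": 0, "z": -0.063, "wx": 0, "wy": 0, "wz": 0, "hand": -1},
    {"x": -0.014, "y": 0, "z": -0.062, "wx": 0, "wy": 0, "wz": 0, "hand": -1},
    {"x": -0.018, "y": 0, "z": -0.061, "wx": 0, "wy": 0, "wz": 0, "hand": -1},
    {"x": -0.021, "y": 0, "z": -0.06, "wx": 0, "wy": 0, "wz": 0, "hand": -1},
    {"x": -0.025, "y": 0, "z": -0.059, "wx": 0, "wy": 0, "wz": 0, "hand": -1},
    {"x": -0.029, "y": 0, "z": -0.057, "wx": 0, "wy": 0, "wz": 0, "hand": -1},
    {"x": -0.032, "y": 0, "z": -0.055, "wx": 0, "wy": 0, "wz": 0, "hand": -1},
    {"x": -0.036, "y": 0, "z": -0.053, "wx": 0, "wy": 0, "wz": 0, "hand": -1},
    {"x": -0.039, "y": 0, "z": -0.051, "wx": 0, "wy": 0, "wz": 0, "hand": -1},
    {"x": -0.042, "y": 0, "z": -0.048, "wx": 0, "wy": 0, "wz": 0, "hand": -1},
  ],
)

```text
time: 64.28
tool_pos: [0.5417, -0.0175, 0.1405]
tool_rot: [-0.002, 0.019, 1.0, -0.001]
contact_force: [6.4, -6.7, -17.9]
gripper_width: 0.189
grasp_force: 58.9
```

>>> send_rows(
  rows=[
    {"x": -0.052, "y": 0, "z": -0.036, "wx": 0, "wy": 0, "wz": 0, "hand": -1},
    {"x": -0.053, "y": 0, "z": -0.037, "wx": 0, "wy": 0, "wz": 0, "hand": -1},
    {"x": -0.05, "y": 0, "z": -0.039, "wx": 0, "wy": 0, "wz": 0, "hand": -1},
    {"x": -0.052, "y": 0, "z": -0.036, "wx": 0, "wy": 0, "wz": 0, "hand": -1},
    {"x": -0.055, "y": 0, "z": -0.033, "wx": 0, "wy": 0, "wz": 0, "hand": -1},
    {"x": -0.057, "y": 0, "z": -0.029, "wx": 0, "wy": 0, "wz": 0, "hand": -1},
    {"x": -0.058, "y": 0, "z": -0.026, "wx": 0, "wy": 0, "wz": 0, "hand": -1},
    {"x": -0.06, "y": 0, "z": -0.022, "wx": 0, "wy": 0, "wz": 0, "hand": -1},
    {"x": 0, "y": 0, "z": 0, "wx": 0, "wy": 0, "wz": 0, "hand": -1},
    {"x": 0, "y": 0, "z": 0, "wx": 0, "wy": 0, "wz": 0, "hand": -1},
  ],
)

```text
time: 65.12
tool_pos: [0.6069, -0.0201, 0.1799]
tool_rot: [-0.003, 0.02, 1.0, -0.001]
contact_force: [1.4, -5.7, -8.2]
gripper_width: 0.19
grasp_force: 60.7
```

>>> send_rows(
  rows=[
    {"x": -0.04, "y": 0, "z": -0.012, "wx": 0, "wy": 0, "wz": 0, "hand": -1},
    {"x": -0.04, "y": 0, "z": -0.01, "wx": 0, "wy": 0, "wz": 0, "hand": -1},
    {"x": -0.03, "y": 0, "z": -0.006, "wx": 0, "wy": 0, "wz": 0, "hand": -1},
    {"x": -0.02, "y": 0, "z": -0.004, "wx": 0, "wy": 0, "wz": 0, "hand": -1},
    {"x": -0.01, "y": 0, "z": 0, "wx": 0, "wy": 0, "wz": 0, "hand": -1},
    {"x": -0.01, "y": 0, "z": 0, "wx": 0, "wy": 0, "wz": 0, "hand": -1},
    {"x": 0, "y": 0, "z": 0, "wx": 0, "wy": 0, "wz": 0, "hand": -1},
    {"x": 0, "y": 0, "z": 0, "wx": 0, "wy": 0, "wz": 0, "hand": -1},
    {"x": 0, "y": 0, "z": 0, "wx": 0, "wy": 0, "wz": 0, "hand": -1},
    {"x": 0, "y": 0, "z": 0, "wx": 0, "wy": 0, "wz": 0, "hand": -1},
  ],
)

```text
time: 65.95
tool_pos: [0.628, -0.0209, 0.1852]
tool_rot: [-0.004, 0.02, 1.0, -0.001]
contact_force: [-3.7, -6.1, -3.4]
gripper_width: 0.19
grasp_force: 58.8
```

Pushing a little more to meet the stop.

>>> send_rows(
  rows=[
    {"x": -0.01, "y": 0, "z": 0, "wx": 0, "wy": 0, "wz": 0, "hand": -1},
    {"x": -0.01, "y": 0, "z": 0, "wx": 0, "wy": 0, "wz": 0, "hand": -1},
    {"x": -0.01, "y": 0, "z": 0, "wx": 0, "wy": 0, "wz": 0, "hand": -1},
    {"x": 0, "y": 0, "z": 0, "wx": 0, "wy": 0, "wz": 0, "hand": -1},
    {"x": 0, "y": 0, "z": 0, "wx": 0, "wy": 0, "wz": 0, "hand": -1},
    {"x": 0, "y": 0, "z": 0, "wx": 0, "wy": 0, "wz": 0, "hand": -1},
    {"x": 0, "y": 0, "z": 0, "wx": 0, "wy": 0, "wz": 0, "hand": -1},
    {"x": 0, "y": 0, "z": 0, "wx": 0, "wy": 0, "wz": 0, "hand": -1},
    {"x": 0, "y": 0, "z": 0, "wx": 0, "wy": 0, "wz": 0, "hand": -1},
    {"x": 0, "y": 0, "z": 0, "wx": 0, "wy": 0, "wz": 0, "hand": -1},
  ],
)

```text
time: 66.78
tool_pos: [0.6328, -0.0211, 0.1859]
tool_rot: [-0.004, 0.019, 1.0, -0.001]
contact_force: [-4.8, -5.9, -2.2]
gripper_width: 0.188
grasp_force: 58.8
```

>>> send_rows(
  rows=[
    {"x": -0.01, "y": 0, "z": 0, "wx": 0, "wy": 0, "wz": 0, "hand": -1},
    {"x": -0.01, "y": 0, "z": 0, "wx": 0, "wy": 0, "wz": 0, "hand": -1},
    {"x": -0.01, "y": 0, "z": 0, "wx": 0, "wy": 0, "wz": 0, "hand": -1},
    {"x": -0.01, "y": 0, "z": 0, "wx": 0, "wy": 0, "wz": 0, "hand": -1},
    {"x": 0, "y": 0, "z": 0, "wx": 0, "wy": 0, "wz": 0, "hand": -1},
    {"x": 0, "y": 0, "z": 0, "wx": 0, "wy": 0, "wz": 0, "hand": -1},
    {"x": 0, "y": 0, "z": 0, "wx": 0, "wy": 0, "wz": 0, "hand": -1},
    {"x": 0, "y": 0, "z": 0, "wx": 0, "wy": 0, "wz": 0, "hand": -1},
    {"x": 0, "y": 0, "z": 0, "wx": 0, "wy": 0, "wz": 0, "hand": -1},
    {"x": 0, "y": 0, "z": 0, "wx": 0, "wy": 0, "wz": 0, "hand": -1},
  ],
)

```text
time: 67.62
tool_pos: [0.6392, -0.0214, 0.1868]
tool_rot: [-0.003, 0.02, 1.0, -0.001]
contact_force: [-5.6, -4.8, -1.0]
gripper_width: 0.194
grasp_force: 59.0
```

```bash
python3 - <<'E'
from h import *
p,R,s=tool(); print(p,s["contact_force"])
show("scene","b13",(225,110,345,220),5)
for th in(0,.06,.12): print(th,(proj("scene",[binpt(-.008,-.147,.11,th),binpt(-.008,.147,.11,th),binpt(-.008,.147,0,th),binpt(-.03,0,.168,th)])-[225,110])*5)
E
```

```text
[ 0.63915127 -0.02137322  0.1867513 ] [-5.61557075 -4.82423154 -0.9612315 ]
0 [[395.12228984 198.00527353]
 [195.87163475 547.30918975]
 [212.6386122  649.83775293]
 [329.24310992 311.74395783]]
0.06 [[404.58532231 201.52366701]
 [206.30434077 551.4637442 ]
 [212.68616482 650.2512416 ]
 [345.00214193 318.87941997]]
0.12 [[413.99767273 205.4413085 ]
 [216.72724472 555.9839222 ]
 [212.69098308 650.64826146]
 [360.58864607 326.60230548]]
```

View pics/b13.png

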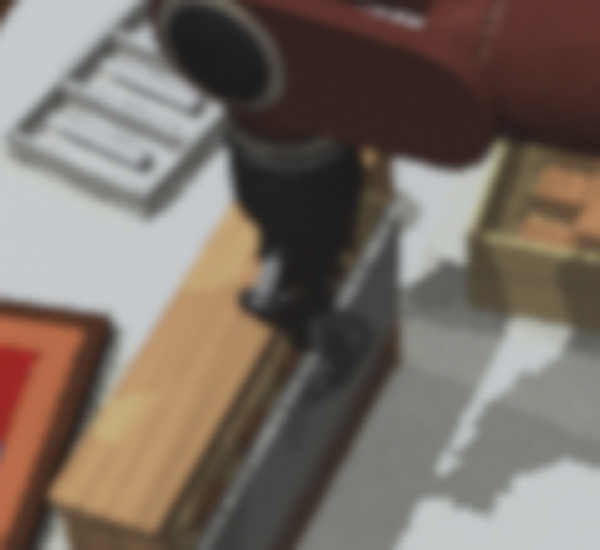

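The fingers have slid partly past the disc, at crop (340,345), and the bin is still about 0.05 rad open. I'll release it and push the disc from the front with shut fingers.

>>> send_rows(
  rows=[
    {"x": 0, "y": 0, "z": 0, "wx": 0, "wy": 0, "wz": 0, "hand": 0.2},
    {"x": 0, "y": 0, "z": 0, "wx": 0, "wy": 0, "wz": 0, "hand": 0.2},
    {"x": 0, "y": 0, "z": 0, "wx": 0, "wy": 0, "wz": 0, "hand": 0.2},
    {"x": 0, "y": 0, "z": 0, "wx": 0, "wy": 0, "wz": 0, "hand": 0.2},
    {"x": 0, "y": 0, "z": -0.1, "wx": 0, "wy": 0, "wz": 0, "hand": 0.2},
    {"x": 0, "y": 0, "z": -0.15, "wx": 0, "wy": 0, "wz": 0, "hand": 0.2},
    {"x": 0, "y": 0, "z": -0.2, "wx": 0, "wy": 0, "wz": 0, "hand": 0.2},
    {"x": 0.1, "y": 0, "z": -0.1, "wx": 0, "wy": 0, "wz": 0, "hand": 0.2},
    {"x": 0.2, "y": 0, "z": 0, "wx": 0, "wy": 0, "wz": 0, "hand": -1},
    {"x": 0.2, "y": 0, "z": 0, "wx": 0, "wy": 0, "wz": 0, "hand": -1},
  ],
)

```text
time: 68.5
tool_pos: [0.5671, -0.0167, 0.2738]
tool_rot: [0.002, 0.019, 1.0, 0.0]
contact_force: [-0.5, -0.7, -0.2]
gripper_width: 0.329
grasp_force: 0.0
```

>>> send_rows(
  rows=[
    {"x": 0.2, "y": 0, "z": 0, "wx": 0, "wy": 0, "wz": 0, "hand": -1},
    {"x": 0.1, "y": 0, "z": 0, "wx": 0, "wy": 0, "wz": 0, "hand": -1},
    {"x": 0, "y": 0, "z": 0, "wx": 0, "wy": 0, "wz": 0, "hand": -1},
    {"x": 0, "y": 0, "z": 0.15, "wx": 0, "wy": 0, "wz": 0, "hand": -1},
    {"x": 0, "y": 0, "z": 0.15, "wx": 0, "wy": 0, "wz": 0, "hand": -1},
    {"x": 0, "y": 0, "z": 0.15, "wx": 0, "wy": 0, "wz": 0, "hand": -1},
    {"x": 0, "y": 0, "z": 0.08, "wx": 0, "wy": 0, "wz": 0, "hand": -1},
    {"x": 0, "y": 0, "z": 0, "wx": 0, "wy": 0, "wz": 0, "hand": -1},
    {"x": 0, "y": 0, "z": 0, "wx": 0, "wy": 0, "wz": 0, "hand": -1},
    {"x": 0, "y": 0, "z": 0, "wx": 0, "wy": 0, "wz": 0, "hand": -1},
  ],
)

```text
time: 69.33
tool_pos: [0.5227, -0.0151, 0.1925]
tool_rot: [0.001, 0.019, 1.0, 0.0]
contact_force: [1.1, 0.9, 1.3]
gripper_width: -0.001
grasp_force: 0.0
```

```bash
python3 - <<'E'
from h import *
p,R,s=tool(); print(p,s["contact_force"],s["gripper_width"])
plan([(.575,-.0195,.188,-2.3,0),(.600,-.0195,.188,-2.3,0)])
E
```

```text
[ 0.52270604 -0.01508384  0.19248565] [1.07475722 0.85385103 1.311192  ] -0.0006329905659146791
(0.575, -0.0195, 0.188, -2.3, 0) turn 1 x [0.001 0.003 0.002] | shift 2 x [-0.175 -0.008  0.015] tot [-0.35  -0.015  0.03 ]
(0.6, -0.0195, 0.188, -2.3, 0) turn 0 x [0. 0. 0.] | shift 1 x [-0.167  0.007  0.   ] tot [-0.167  0.007  0.   ]
```

>>> send_rows(
  rows=[
    {"x": -0.12, "y": -0.015, "z": 0.03, "wx": 0, "wy": 0, "wz": 0, "hand": -1},
    {"x": -0.12, "y": 0, "z": 0, "wx": 0, "wy": 0, "wz": 0, "hand": -1},
    {"x": -0.1, "y": 0, "z": 0, "wx": 0, "wy": 0, "wz": 0, "hand": -1},
    {"x": -0.05, "y": 0, "z": 0, "wx": 0, "wy": 0, "wz": 0, "hand": -1},
    {"x": -0.04, "y": 0, "z": 0, "wx": 0, "wy": 0, "wz": 0, "hand": -1},
    {"x": -0.03, "y": 0, "z": 0, "wx": 0, "wy": 0, "wz": 0, "hand": -1},
    {"x": -0.02, "y": 0, "z": 0, "wx": 0, "wy": 0, "wz": 0, "hand": -1},
    {"x": 0, "y": 0, "z": 0, "wx": 0, "wy": 0, "wz": 0, "hand": -1},
    {"x": 0, "y": 0, "z": 0, "wx": 0, "wy": 0, "wz": 0, "hand": -1},
    {"x": 0, "y": 0, "z": 0, "wx": 0, "wy": 0, "wz": 0, "hand": -1},
  ],
)

```text
time: 70.17
tool_pos: [0.5932, -0.0199, 0.1862]
tool_rot: [0.0, 0.019, 1.0, 0.0]
contact_force: [-0.7, -0.8, 1.6]
gripper_width: 0.002
grasp_force: 0.4
```

>>> send_rows(
  rows=[
    {"x": -0.015, "y": 0, "z": 0, "wx": 0, "wy": 0, "wz": 0, "hand": -1},
    {"x": -0.015, "y": 0, "z": 0, "wx": 0, "wy": 0, "wz": 0, "hand": -1},
    {"x": -0.01, "y": 0, "z": 0, "wx": 0, "wy": 0, "wz": 0, "hand": -1},
    {"x": 0, "y": 0, "z": 0, "wx": 0, "wy": 0, "wz": 0, "hand": -1},
    {"x": 0, "y": 0, "z": 0, "wx": 0, "wy": 0, "wz": 0, "hand": -1},
    {"x": 0, "y": 0, "z": 0, "wx": 0, "wy": 0, "wz": 0, "hand": -1},
    {"x": 0, "y": 0, "z": 0, "wx": 0, "wy": 0, "wz": 0, "hand": -1},
    {"x": 0, "y": 0, "z": 0, "wx": 0, "wy": 0, "wz": 0, "hand": -1},
    {"x": 0, "y": 0, "z": 0, "wx": 0, "wy": 0, "wz": 0, "hand": -1},
    {"x": 0, "y": 0, "z": 0, "wx": 0, "wy": 0, "wz": 0, "hand": -1},
  ],
)

```text
time: 71.0
tool_pos: [0.5975, -0.0201, 0.1864]
tool_rot: [-0.002, 0.019, 1.0, 0.0]
contact_force: [-9.5, 0.3, 6.1]
gripper_width: 0.001
grasp_force: 4.8
```

>>> send_rows(
  rows=[
    {"x": -0.01, "y": 0, "z": 0, "wx": 0, "wy": 0, "wz": 0, "hand": -1},
    {"x": -0.01, "y": 0, "z": 0, "wx": 0, "wy": 0, "wz": 0, "hand": -1},
    {"x": 0, "y": 0, "z": 0, "wx": 0, "wy": 0, "wz": 0, "hand": -1},
    {"x": 0, "y": 0, "z": 0, "wx": 0, "wy": 0, "wz": 0, "hand": -1},
    {"x": 0, "y": 0, "z": 0, "wx": 0, "wy": 0, "wz": 0, "hand": -1},
    {"x": 0, "y": 0, "z": 0, "wx": 0, "wy": 0, "wz": 0, "hand": -1},
    {"x": 0, "y": 0, "z": 0, "wx": 0, "wy": 0, "wz": 0, "hand": -1},
    {"x": 0, "y": 0, "z": 0, "wx": 0, "wy": 0, "wz": 0, "hand": -1},
    {"x": 0, "y": 0, "z": 0, "wx": 0, "wy": 0, "wz": 0, "hand": -1},
    {"x": 0, "y": 0, "z": 0, "wx": 0, "wy": 0, "wz": 0, "hand": -1},
  ],
)

```text
time: 71.83
tool_pos: [0.5974, -0.0201, 0.1864]
tool_rot: [-0.007, 0.019, 1.0, 0.0]
contact_force: [-22.2, -0.7, 11.1]
gripper_width: 0.0
grasp_force: 10.6
```

The end stop is met: 22 N with no further motion. Backing off and measuring the lid.

>>> send_rows(
  rows=[
    {"x": 0.1, "y": 0, "z": 0, "wx": 0, "wy": 0, "wz": 0, "hand": -1},
    {"x": 0.2, "y": -0.05, "z": 0, "wx": 0, "wy": 0, "wz": 0, "hand": -1},
    {"x": 0.2, "y": -0.05, "z": 0, "wx": 0, "wy": 0, "wz": 0, "hand": 0.2},
    {"x": 0.2, "y": -0.05, "z": -0.1, "wx": 0, "wy": 0, "wz": 0, "hand": 0.2},
    {"x": 0.2, "y": -0.05, "z": -0.1, "wx": 0, "wy": 0, "wz": 0, "hand": 0.2},
    {"x": 0.1, "y": -0.05, "z": 0, "wx": 0, "wy": 0, "wz": 0, "hand": 0.2},
    {"x": 0, "y": -0.2, "z": 0, "wx": 0, "wy": 0, "wz": 0, "hand": 0.2},
    {"x": 0, "y": 0, "z": 0, "wx": 0, "wy": 0, "wz": 0, "hand": 0.2},
    {"x": 0, "y": 0, "z": 0, "wx": 0, "wy": 0, "wz": 0, "hand": 0.2},
    {"x": 0, "y": 0, "z": 0, "wx": 0, "wy": 0, "wz": 0, "hand": 0.2},
  ],
)

```text
time: 72.67
tool_pos: [0.4501, -0.0818, 0.2159]
tool_rot: [0.0, 0.019, 1.0, 0.001]
contact_force: [0.5, -0.1, -0.5]
gripper_width: 0.598
grasp_force: 0.0
```

```bash
python3 - <<'E'
from h import *
p,R,s=tool(); print(p)
im=grab_frame("top"); cv2.imwrite("pics/t14.png",im); cv2.imwrite("pics/s14.png",grab_frame("scene"))
hsv=cv2.cvtColor(im,cv2.COLOR_BGR2HSV)
for c in blobs(roi((hsv[...,2]<95)&(hsv[...,1]>90),230,220,275,260),10)[:2]: print("bar",rect(cast("top",c[:,0],.038)))
c=blobs(roi((hsv[...,0]>8)&(hsv[...,0]<28)&(hsv[...,1]>60)&(hsv[...,2]>110),205,205,292,275))[0]; print("lid",rect(cast("top",c[:,0],.012)))
c=blobs(roi((hsv[...,0]>8)&(hsv[...,0]<28)&(hsv[...,1]>60)&(hsv[...,2]>110),180,165,250,212))
plan([(.40,.213,.10,-.5,0),(.40,.213,-.009,-.5,0)])
E
```

```text
[ 0.45014004 -0.08183821  0.21592487]
bar (array([400.2, 212.1]), array([22.7, 64.9]), 89.44)
lid (array([425. , 247.8]), array([218.4, 269.7]), 0.37)
(0.4, 0.213, 0.1, -0.5, 0) turn 1 x [ 0.002 -0.001 -0.037] | shift 9 x [0.039 0.218 0.086] tot [0.351 1.96  0.772]
(0.4, 0.213, -0.009, -0.5, 0) turn 0 x [0. 0. 0.] | shift 3 x [0.    0.    0.242] tot [0.    0.    0.727]
```

>>> send_rows(
  rows=[
    {"x": 0, "y": 0, "z": 0, "wx": 0, "wy": 0, "wz": -0.037, "hand": 0.2},
    {"x": 0.039, "y": 0.218, "z": 0.086, "wx": 0, "wy": 0, "wz": 0, "hand": 0.2},
    {"x": 0.039, "y": 0.218, "z": 0.086, "wx": 0, "wy": 0, "wz": 0, "hand": 0.2},
    {"x": 0.039, "y": 0.218, "z": 0.086, "wx": 0, "wy": 0, "wz": 0, "hand": 0.2},
    {"x": 0.039, "y": 0.218, "z": 0.086, "wx": 0, "wy": 0, "wz": 0, "hand": 0.2},
    {"x": 0.039, "y": 0.218, "z": 0.086, "wx": 0, "wy": 0, "wz": 0, "hand": 0.2},
    {"x": 0.039, "y": 0.218, "z": 0.086, "wx": 0, "wy": 0, "wz": 0, "hand": 0.2},
    {"x": 0.039, "y": 0.218, "z": 0.086, "wx": 0, "wy": 0, "wz": 0, "hand": 0.2},
    {"x": 0.039, "y": 0.218, "z": 0.086, "wx": 0, "wy": 0, "wz": 0, "hand": 0.2},
    {"x": 0.039, "y": 0.218, "z": 0.086, "wx": 0, "wy": 0, "wz": 0, "hand": 0.2},
  ],
)

```text
time: 73.6
tool_pos: [0.3991, 0.2153, 0.0996]
tool_rot: [0.0, 0.004, 1.0, 0.001]
contact_force: [-0.5, -0.1, -0.3]
gripper_width: 0.6
grasp_force: 0.0
```

>>> send_rows(
  rows=[
    {"x": 0, "y": 0, "z": 0, "wx": 0, "wy": 0, "wz": 0, "hand": 0.2},
    {"x": 0, "y": 0, "z": 0, "wx": 0, "wy": 0, "wz": 0, "hand": 0.2},
    {"x": 0, "y": 0, "z": 0, "wx": 0, "wy": 0, "wz": 0, "hand": 0.2},
    {"x": 0, "y": 0, "z": 0, "wx": 0, "wy": 0, "wz": 0, "hand": 0.2},
    {"x": 0, "y": 0, "z": 0, "wx": 0, "wy": 0, "wz": 0, "hand": 0.2},
    {"x": 0, "y": 0, "z": 0, "wx": 0, "wy": 0, "wz": 0, "hand": 0.2},
    {"x": 0, "y": 0, "z": 0, "wx": 0, "wy": 0, "wz": 0, "hand": 0.2},
    {"x": 0, "y": 0, "z": 0, "wx": 0, "wy": 0, "wz": 0, "hand": 0.2},
    {"x": 0, "y": 0, "z": 0, "wx": 0, "wy": 0, "wz": 0, "hand": 0.2},
    {"x": 0, "y": 0, "z": 0, "wx": 0, "wy": 0, "wz": 0, "hand": 0.2},
  ],
)

```text
time: 74.43
tool_pos: [0.4, 0.2127, 0.1003]
tool_rot: [-0.0, 0.005, 1.0, 0.0]
contact_force: [0.2, 0.1, 0.1]
gripper_width: 0.6
grasp_force: 0.0
```

```bash
python3 - <<'E'
from h import *
p,R,s=tool(); print(p)
plan([(.40,.2125,-.005,-.5,0)])
im=grab_frame("scene"); cv2.imwrite("pics/s15.png",im)
hs=cv2.cvtColor(im,cv2.COLOR_BGR2HSV)
E
```

```text
[0.39997227 0.21265546 0.10031447]
(0.4, 0.2125, -0.005, -0.5, 0) turn 1 x [ 0.001 -0.    -0.001] | shift 3 x [-0.    -0.     0.234] tot [-0.    -0.001  0.702]
```

>>> send_rows(
  rows=[
    {"x": 0, "y": 0, "z": 0.14, "wx": 0, "wy": 0, "wz": 0, "hand": 0.2},
    {"x": 0, "y": 0, "z": 0.14, "wx": 0, "wy": 0, "wz": 0, "hand": 0.2},
    {"x": 0, "y": 0, "z": 0.14, "wx": 0, "wy": 0, "wz": 0, "hand": 0.2},
    {"x": 0, "y": 0, "z": 0.12, "wx": 0, "wy": 0, "wz": 0, "hand": 0.2},
    {"x": 0, "y": 0, "z": 0.08, "wx": 0, "wy": 0, "wz": 0, "hand": 0.2},
    {"x": 0, "y": 0, "z": 0.06, "wx": 0, "wy": 0, "wz": 0, "hand": 0.2},
    {"x": 0, "y": 0, "z": 0.02, "wx": 0, "wy": 0, "wz": 0, "hand": 0.2},
    {"x": 0, "y": 0, "z": 0, "wx": 0, "wy": 0, "wz": 0, "hand": 0.2},
    {"x": 0, "y": 0, "z": 0, "wx": 0, "wy": 0, "wz": 0, "hand": -1},
    {"x": 0, "y": 0, "z": 0, "wx": 0, "wy": 0, "wz": 0, "hand": -1},
  ],
)

```text
time: 75.32
tool_pos: [0.4009, 0.2134, -0.0036]
tool_rot: [0.001, 0.005, 1.0, 0.001]
contact_force: [-0.6, 0.3, 0.5]
gripper_width: 0.329
grasp_force: 0.1
```

>>> send_rows(
  rows=[
    {"x": 0, "y": 0, "z": 0, "wx": 0, "wy": 0, "wz": 0, "hand": -1},
    {"x": 0, "y": 0, "z": 0, "wx": 0, "wy": 0, "wz": 0, "hand": -1},
    {"x": 0, "y": 0, "z": 0, "wx": 0, "wy": 0, "wz": 0, "hand": -1},
    {"x": 0, "y": 0, "z": 0, "wx": 0, "wy": 0, "wz": 0, "hand": -1},
    {"x": 0, "y": 0, "z": 0, "wx": 0, "wy": 0, "wz": 0, "hand": -1},
    {"x": 0, "y": 0, "z": 0, "wx": 0, "wy": 0, "wz": 0, "hand": -1},
    {"x": 0, "y": 0, "z": 0, "wx": 0, "wy": 0, "wz": 0, "hand": -1},
    {"x": 0, "y": 0, "z": 0, "wx": 0, "wy": 0, "wz": 0, "hand": -1},
    {"x": 0, "y": 0, "z": 0, "wx": 0, "wy": 0, "wz": 0, "hand": -1},
    {"x": 0, "y": 0, "z": 0, "wx": 0, "wy": 0, "wz": 0, "hand": -1},
  ],
)

```text
time: 76.15
tool_pos: [0.4011, 0.2135, -0.0032]
tool_rot: [0.001, 0.005, 1.0, 0.001]
contact_force: [-0.8, 0.9, 5.7]
gripper_width: 0.21
grasp_force: 59.6
```

```bash
python3 - <<'E'
from h import *
p,R,s=tool(); print(p,s["contact_force"],s["gripper_width"],s["grasp_force"])
plan([(p[0],p[1],.16,-.5,0),(.42,-.20,.20,-.5,0),tuple([.42,-.20,.20])+(3.3,0),(.547,-.3575,.16,3.3,0)])
E
```

```text
[ 0.40110584  0.21349465 -0.00315826] [-0.81531488  0.85562474  5.69118252] 0.20970752605029955 59.60800230503082
(np.float64(0.4011058430377372), np.float64(0.21349465265223141), 0.16, -0.5, 0) turn 1 x [ 0.002  0.003 -0.001] | shift 5 x [ 0.     0.    -0.218] tot [ 0.     0.    -1.088]
(0.42, -0.2, 0.2, -0.5, 0) turn 0 x [0. 0. 0.] | shift 12 x [-0.013 -0.23  -0.022] tot [-0.15  -2.755 -0.267]
(0.42, -0.2, 0.2, 3.3, 0) turn 1 x [ 0.     0.    -0.084] | shift 0 x [0. 0. 0.] tot [0. 0. 0.]
(0.547, -0.3575, 0.16, 3.3, 0) turn 0 x [0. 0. 0.] | shift 6 x [-0.131 -0.183  0.044] tot [-0.785 -1.097  0.267]
```

>>> send_rows(
  rows=[
    {"x": 0, "y": 0, "z": -0.05, "wx": 0, "wy": 0, "wz": 0, "hand": -1},
    {"x": 0, "y": 0, "z": -0.15, "wx": 0, "wy": 0, "wz": 0, "hand": -1},
    {"x": 0, "y": 0, "z": -0.2, "wx": 0, "wy": 0, "wz": 0, "hand": -1},
    {"x": 0, "y": 0, "z": -0.22, "wx": 0, "wy": 0, "wz": 0, "hand": -1},
    {"x": 0, "y": 0, "z": -0.22, "wx": 0, "wy": 0, "wz": 0, "hand": -1},
    {"x": 0, "y": 0, "z": -0.22, "wx": 0, "wy": 0, "wz": 0, "hand": -1},
    {"x": -0.013, "y": -0.2, "z": -0.022, "wx": 0, "wy": 0, "wz": 0, "hand": -1},
    {"x": -0.013, "y": -0.23, "z": -0.022, "wx": 0, "wy": 0, "wz": 0, "hand": -1},
    {"x": -0.013, "y": -0.23, "z": -0.022, "wx": 0, "wy": 0, "wz": 0, "hand": -1},
    {"x": -0.013, "y": -0.23, "z": -0.022, "wx": 0, "wy": 0, "wz": 0, "hand": -1},
  ],
)

```text
time: 76.98
tool_pos: [0.4057, 0.078, 0.1674]
tool_rot: [-0.0, 0.004, 1.0, 0.0]
contact_force: [0.2, -0.0, -1.9]
gripper_width: 0.208
grasp_force: 59.1
```

>>> send_rows(
  rows=[
    {"x": -0.013, "y": -0.23, "z": -0.022, "wx": 0, "wy": 0, "wz": 0, "hand": -1},
    {"x": -0.013, "y": -0.23, "z": -0.022, "wx": 0, "wy": 0, "wz": 0, "hand": -1},
    {"x": -0.013, "y": -0.23, "z": -0.022, "wx": 0, "wy": 0, "wz": 0, "hand": -1},
    {"x": -0.013, "y": -0.23, "z": -0.022, "wx": 0, "wy": 0, "wz": 0, "hand": -1},
    {"x": -0.013, "y": -0.23, "z": -0.022, "wx": 0, "wy": 0, "wz": 0, "hand": -1},
    {"x": -0.013, "y": -0.23, "z": -0.022, "wx": 0, "wy": 0, "wz": 0, "hand": -1},
    {"x": -0.013, "y": -0.23, "z": -0.022, "wx": 0, "wy": 0, "wz": 0, "hand": -1},
    {"x": 0, "y": 0, "z": 0, "wx": 0, "wy": 0, "wz": -0.084, "hand": -1},
    {"x": 0, "y": 0, "z": 0, "wx": 0, "wy": 0, "wz": 0, "hand": -1},
    {"x": 0, "y": 0, "z": 0, "wx": 0, "wy": 0, "wz": 0, "hand": -1},
  ],
)

```text
time: 77.82
tool_pos: [0.4172, -0.1622, 0.1897]
tool_rot: [-0.001, -0.027, 1.0, 0.001]
contact_force: [-0.2, -0.3, -1.7]
gripper_width: 0.208
grasp_force: 59.3
```

```bash
python3 - <<'E'
from h import *
p,R,s=tool(); print(p,s["contact_force"],s["gripper_width"],s["grasp_force"])
plan([(.5475,-.358,.16,3.3,0)])
E
```

```text
[ 0.41724548 -0.16221788  0.18969275] [-0.24337566 -0.31192785 -1.73814473] 0.20822400809964486 59.34380292892456
(0.5475, -0.358, 0.16, 3.3, 0) turn 1 x [ 0.002 -0.002 -0.004] | shift 7 x [-0.113 -0.193  0.028] tot [-0.792 -1.353  0.198]
```

>>> send_rows(
  rows=[
    {"x": -0.113, "y": -0.193, "z": 0.028, "wx": 0, "wy": 0, "wz": -0.004, "hand": -1},
    {"x": -0.113, "y": -0.193, "z": 0.028, "wx": 0, "wy": 0, "wz": 0, "hand": -1},
    {"x": -0.113, "y": -0.193, "z": 0.028, "wx": 0, "wy": 0, "wz": 0, "hand": -1},
    {"x": -0.113, "y": -0.193, "z": 0.028, "wx": 0, "wy": 0, "wz": 0, "hand": -1},
    {"x": -0.113, "y": -0.193, "z": 0.028, "wx": 0, "wy": 0, "wz": 0, "hand": -1},
    {"x": -0.113, "y": -0.193, "z": 0.028, "wx": 0, "wy": 0, "wz": 0, "hand": -1},
    {"x": -0.113, "y": -0.193, "z": 0.028, "wx": 0, "wy": 0, "wz": 0, "hand": -1},
    {"x": 0, "y": 0, "z": 0, "wx": 0, "wy": 0, "wz": 0, "hand": -1},
    {"x": 0, "y": 0, "z": 0, "wx": 0, "wy": 0, "wz": 0, "hand": -1},
    {"x": 0, "y": 0, "z": 0, "wx": 0, "wy": 0, "wz": 0, "hand": -1},
  ],
)

```text
time: 78.65
tool_pos: [0.5483, -0.356, 0.16]
tool_rot: [-0.001, -0.03, 1.0, 0.001]
contact_force: [0.1, -0.9, -2.6]
gripper_width: 0.208
grasp_force: 59.5
```

```bash
python3 - <<'E'
from h import *
p,R,s=tool(); print(p,s["contact_force"],s["gripper_width"],s["grasp_force"])
plan([(.5475,-.358,.083,3.3,0),(.5475,-.358,.069,3.3,0)])
show("scene","l16",(300,80,420,190),5)
E
```

```text
[ 0.54830588 -0.35596644  0.16004427] [ 0.10146752 -0.86905176 -2.58815815] 0.207890472735674 59.544469714164734
(0.5475, -0.358, 0.083, 3.3, 0) turn 1 x [ 0.003 -0.002  0.004] | shift 3 x [ 0.002 -0.004  0.171] tot [ 0.006 -0.013  0.514]
(0.5475, -0.358, 0.069, 3.3, 0) turn 0 x [0. 0. 0.] | shift 1 x [0.    0.    0.093] tot [0.    0.    0.093]
```

View pics/l16.png

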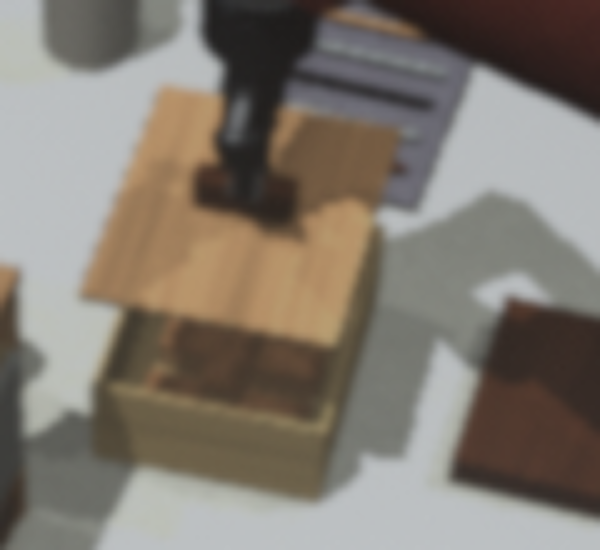

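The lid hangs level above the box. Lowering.

>>> send_rows(
  rows=[
    {"x": 0.006, "y": -0.01, "z": 0.1, "wx": 0, "wy": 0, "wz": 0.003, "hand": -1},
    {"x": 0, "y": 0, "z": 0.1, "wx": 0, "wy": 0, "wz": 0, "hand": -1},
    {"x": 0, "y": 0, "z": 0.1, "wx": 0, "wy": 0, "wz": 0, "hand": -1},
    {"x": 0, "y": 0, "z": 0.08, "wx": 0, "wy": 0, "wz": 0, "hand": -1},
    {"x": 0, "y": 0, "z": 0.06, "wx": 0, "wy": 0, "wz": 0, "hand": -1},
    {"x": 0, "y": 0, "z": 0.04, "wx": 0, "wy": 0, "wz": 0, "hand": -1},
    {"x": 0, "y": 0, "z": 0.034, "wx": 0, "wy": 0, "wz": 0, "hand": -1},
    {"x": 0, "y": 0, "z": 0, "wx": 0, "wy": 0, "wz": 0, "hand": -1},
    {"x": 0, "y": 0, "z": 0, "wx": 0, "wy": 0, "wz": 0, "hand": -1},
    {"x": 0, "y": 0, "z": 0, "wx": 0, "wy": 0, "wz": 0, "hand": -1},
  ],
)

```text
time: 79.53
tool_pos: [0.5481, -0.3596, 0.0845]
tool_rot: [0.0, -0.029, 1.0, -0.0]
contact_force: [-0.5, 1.0, -2.5]
gripper_width: 0.21
grasp_force: 59.5
```

```bash
python3 - <<'E'
from h import *
p,R,s=tool(); print(p,s["contact_force"])
plan([(.5475,-.358,.069,3.3,0)])
E
```

```text
[ 0.54808915 -0.35957813  0.08449109] [-0.45465782  1.04148298 -2.48549384]
(0.5475, -0.358, 0.069, 3.3, 0) turn 1 x [-0.     0.001 -0.   ] | shift 1 x [0.003 0.011 0.103] tot [0.003 0.011 0.103]
```

>>> send_rows(
  rows=[
    {"x": 0.003, "y": 0.008, "z": 0.02, "wx": 0, "wy": 0, "wz": 0, "hand": -1},
    {"x": 0, "y": 0, "z": 0.02, "wx": 0, "wy": 0, "wz": 0, "hand": -1},
    {"x": 0, "y": 0, "z": 0.015, "wx": 0, "wy": 0, "wz": 0, "hand": -1},
    {"x": 0, "y": 0, "z": 0.015, "wx": 0, "wy": 0, "wz": 0, "hand": -1},
    {"x": 0, "y": 0, "z": 0.01, "wx": 0, "wy": 0, "wz": 0, "hand": -1},
    {"x": 0, "y": 0, "z": 0.01, "wx": 0, "wy": 0, "wz": 0, "hand": -1},
    {"x": 0, "y": 0, "z": 0, "wx": 0, "wy": 0, "wz": 0, "hand": -1},
    {"x": 0, "y": 0, "z": 0, "wx": 0, "wy": 0, "wz": 0, "hand": -1},
    {"x": 0, "y": 0, "z": 0, "wx": 0, "wy": 0, "wz": 0, "hand": -1},
    {"x": 0, "y": 0, "z": 0, "wx": 0, "wy": 0, "wz": 0, "hand": -1},
  ],
)

```text
time: 80.37
tool_pos: [0.5471, -0.358, 0.0703]
tool_rot: [-0.0, -0.029, 1.0, 0.0]
contact_force: [-0.7, 0.2, -1.4]
gripper_width: 0.208
grasp_force: 59.6
```

It has dropped inside the rim with no contact. Seating it and releasing.

>>> send_rows(
  rows=[
    {"x": 0, "y": 0, "z": 0.006, "wx": 0, "wy": 0, "wz": 0, "hand": -1},
    {"x": 0, "y": 0, "z": 0.006, "wx": 0, "wy": 0, "wz": 0, "hand": -1},
    {"x": 0, "y": 0, "z": 0, "wx": 0, "wy": 0, "wz": 0, "hand": -1},
    {"x": 0, "y": 0, "z": 0, "wx": 0, "wy": 0, "wz": 0, "hand": -1},
    {"x": 0, "y": 0, "z": 0, "wx": 0, "wy": 0, "wz": 0, "hand": 0.2},
    {"x": 0, "y": 0, "z": 0, "wx": 0, "wy": 0, "wz": 0, "hand": 0.2},
    {"x": 0, "y": 0, "z": 0, "wx": 0, "wy": 0, "wz": 0, "hand": 0.2},
    {"x": 0, "y": 0, "z": 0, "wx": 0, "wy": 0, "wz": 0, "hand": 0.2},
    {"x": 0, "y": 0, "z": 0, "wx": 0, "wy": 0, "wz": 0, "hand": 0.2},
    {"x": 0, "y": 0, "z": 0, "wx": 0, "wy": 0, "wz": 0, "hand": 0.2},
  ],
)

```text
time: 81.2
tool_pos: [0.547, -0.3579, 0.0682]
tool_rot: [-0.0, -0.029, 1.0, 0.0]
contact_force: [0.1, -0.1, -0.1]
gripper_width: 0.601
grasp_force: 0.0
```

>>> send_rows(
  rows=[
    {"x": 0, "y": 0, "z": -0.1, "wx": 0, "wy": 0, "wz": 0, "hand": 0.2},
    {"x": 0, "y": 0, "z": -0.2, "wx": 0, "wy": 0, "wz": 0, "hand": 0.2},
    {"x": 0, "y": 0, "z": -0.2, "wx": 0, "wy": 0, "wz": 0, "hand": 0.2},
    {"x": 0, "y": 0, "z": -0.2, "wx": 0, "wy": 0, "wz": 0, "hand": 0.2},
    {"x": 0, "y": 0, "z": -0.2, "wx": 0, "wy": 0, "wz": 0, "hand": 0.2},
    {"x": 0.25, "y": 0, "z": 0, "wx": 0, "wy": 0, "wz": 0, "hand": 0.2},
    {"x": 0.25, "y": 0, "z": 0, "wx": 0, "wy": 0, "wz": 0, "hand": 0.2},
    {"x": 0.25, "y": 0, "z": 0, "wx": 0, "wy": 0, "wz": 0, "hand": 0.2},
    {"x": 0.25, "y": 0, "z": 0, "wx": 0, "wy": 0, "wz": 0, "hand": 0.2},
    {"x": 0.2, "y": 0, "z": 0, "wx": 0, "wy": 0, "wz": 0, "hand": 0.2},
  ],
)

```text
time: 82.03
tool_pos: [0.3654, -0.3684, 0.2046]
tool_rot: [0.0, -0.029, 1.0, -0.0]
contact_force: [-0.3, -0.4, -0.3]
gripper_width: 0.604
grasp_force: 0.0
```

```bash
python3 - <<'E'
from h import *
p,R,s=tool(); print(p,s["time"],s["contact_force"])
im=grab_frame("scene"); cv2.imwrite("pics/s17.png",im); t=grab_frame("top"); cv2.imwrite("pics/t17.png",t)
hsv=cv2.cvtColor(t,cv2.COLOR_BGR2HSV)
b=blobs(roi((hsv[...,2]<95)&(hsv[...,1]>90),415,165,455,220),10)[0]; print("bar",rect(cast("top",b[:,0],.11)))
hs=cv2.cvtColor(im,cv2.COLOR_BGR2HSV)
m=roi(((hs[...,0]<8)|(hs[...,0]>172))&(hs[...,1]>140)&(hs[...,2]>80),240,280,310,350); c=blobs(m,10)[0]; M=cv2.moments(c);print("cap",cast("scene",[M['m10']/M['m00'],M['m01']/M['m00']],.089))
# bin region change vs the start (shut) picture
a=cv2.imread("pics/scene0.png")[125:250,235:310].astype(int); d=np.abs(a-im[125:250,235:310]).max(2); print("changed px near bin",(d>40).sum())
top=cv2.resize(t[120:290,160:480],None,fx=2.4,fy=2.4)[:300]; 
s2=cv2.resize(im[90:240,220:420],None,fx=2,fy=2); out=np.zeros((600,770,3),np.uint8); out[:300,:top.shape[1]]=top[:, :770]; out[300:,:400]=s2; out[300:,400:770]=cv2.resize(im[215:365,180:365],(370,300)); cv2.imwrite("pics/f17.png",out)
E
```

```text
[ 0.36537398 -0.36835397  0.20463138] 82.0333 [-0.31642501 -0.40455489 -0.25705461]
bar (array([ 547.1, -352. ]), array([66.3, 21.1]), 3.41)
cap [[0.5485165  0.33496732 0.089     ]]
changed px near bin 0
```

View pics/f17.png

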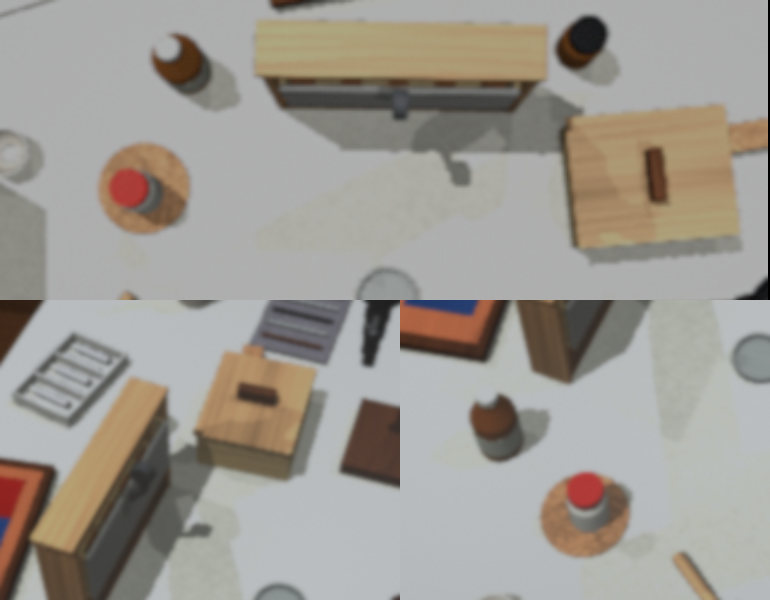

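The jar stands on the mat (cap at (0.5485,0.335)), and the bin matches its starting shut picture exactly. The lid's bar reads 4 mm further +y than at the start. I'll check that it is flat by tracking its corners against the start pictures.

```bash
python3 - <<'E'
from h import *
np.set_printoptions(precision=2,suppress=True)
a=np.radians(3.3)
C=[(sx*.088,sy*.108) for sx in(1,-1) for sy in(1,-1)]+[(.035,0),(-.035,0)]
W=np.array([[.548+x*np.cos(a)-y*np.sin(a),-.357+x*np.sin(a)+y*np.cos(a),.084 if i<4 else .112] for i,(x,y) in enumerate(C)])
for n,f0,f1 in(("scene","pics/scene0.png","pics/s17.png"),("top","pics/top0.png","pics/t17.png")):
    g0,g1=[cv2.cvtColor(cv2.imread(f),cv2.COLOR_BGR2GRAY) for f in(f0,f1)]
    p=proj(n,W).astype(np.float32).reshape(-1,1,2)
    q,st,e=cv2.calcOpticalFlowPyrLK(g0,g1,p,None,winSize=(11,11)); print(n,np.c_[(q-p)[:,0],st,e])
    print(" predicted for +5mm y:",(proj(n,W+[0,.005,0])-proj(n,W))[[0,3]],"+6mm z:",(proj(n,W+[0,0,.006])-proj(n,W))[[0,3]])
E
```

```text
scene [[ 0.34  0.43  1.    8.9 ]
 [ 1.39  2.61  1.    8.58]
 [-0.53  1.05  1.    5.9 ]
 [-0.93 -0.58  1.    9.5 ]
 [ 0.28  1.25  1.    7.17]
 [-0.39  1.    1.    6.1 ]]
 predicted for +5mm y: [[-0.49  1.01]
 [-0.36  0.91]] +6mm z: [[-0.02 -1.17]
 [ 0.15 -1.19]]
top [[ -0.02   0.17   1.     5.94]
 [ -2.36   2.2    1.     5.89]
 [ -0.46  -1.04   1.     9.73]
 [204.41  10.05   0.     0.  ]
 [ -1.06   0.76   1.     6.5 ]
 [ -1.55   0.12   1.     5.83]]
 predicted for +5mm y: [[-1.56  0.04]
 [-1.57  0.04]] +6mm z: [[ 0.37 -0.3 ]
 [ 0.72 -0.07]]
```

```bash
python3 - <<'E'
from h import *
np.set_printoptions(precision=2,suppress=True)
from scipy.ndimage import map_coordinates
a=np.radians(3.3)
def w(x,y,z=.084): return np.array([.548+x*np.cos(a)-y*np.sin(a),-.357+x*np.sin(a)+y*np.cos(a),z])
def edge(n,g,x,y,dx,dy):
    # position (mm, outward) of the strongest step across a lid edge, sampled on the plane z=.084
    t=np.linspace(-.016,.016,129); P=np.array([w(x+dx*s,y+dy*s) for s in t]); p=proj(n,P)
    v=np.gradient(cv2.GaussianBlur(np.stack([map_coordinates(g[...,k].astype(float),[p[:,1],p[:,0]],order=1) for k in range(3)],1),(1,9),0),axis=0); v=np.abs(v).sum(1)
    i=np.argmax(v); k=slice(max(i-8,0),i+9); return (t[k]*v[k]).sum()/v[k].sum()*1000
for n,f in(("scene",("pics/scene0.png","pics/s2.png","pics/s17.png")),("top",("pics/top0.png","pics/t2.png","pics/t17.png"))):
    for ff in f:
        g=cv2.imread(ff); L=np.linspace(-.06,.06,7)
        print(ff,*["%s %s"%(nm,np.array([edge(n,g,*q(l)) for l in L])) for nm,q in(("+y",lambda l:(l,.108,0,1)),("-y",lambda l:(l,-.108,0,-1)),("-x",lambda l:(-.088,l*1.3,-1,0)),("+x",lambda l:(.088,l*1.3,1,0)))],sep="\n  ")
E
```

```text
pics/scene0.png
  +y [-3.67 -3.   -4.13 -2.88 -4.07 -0.96 -2.17]
  -y [13.96 13.83 14.2  14.2   1.27  1.31  1.11]
  -x [-0.3  -1.99 -3.3  -1.38 -0.74 -1.18 -1.27]
  +x [ 1.28  1.28  1.27 -0.79 -1.63 -0.56 -1.04]
pics/s2.png
  +y [-3.66 -3.25 -4.11 -2.89 -4.09 -3.09 -2.16]
  -y [13.96 14.21 14.2  14.2   1.49  1.57  1.11]
  -x [-0.08 -1.99 -3.3  -1.38 -0.49 -0.63 -1.28]
  +x [ 1.03  1.29  0.25 -0.55 -0.26 -0.81 -0.78]
pics/s17.png
  +y [2.   0.21 0.62 1.84 0.86 1.34 1.51]
  -y [13.82 14.2  14.2  14.2  -0.7  -3.78 -4.33]
  -x [ 1.75 -1.81 -0.96 -1.3  -0.48 -0.42 -1.27]
  +x [-1.03 -1.02 -1.91 -0.58 -0.59 -0.53 -0.81]
pics/top0.png
  +y [ 7.98  8.93  9.5   8.48  9.41 10.68 -1.39]
  -y [3.04 2.39 2.03 3.51 3.41 4.84 0.98]
  -x [-3.96 14.92 -1.71 -3.56 -2.67 -1.74 -0.91]
  +x [ 1.45  0.45  2.26  1.71  3.83 -0.81  0.98]
pics/t2.png
  +y [ 7.77  8.93  9.49  8.27  9.4  -2.33 -1.38]
  -y [3.63 2.36 2.02 3.72 3.41 2.1  0.95]
  -x [-3.98 14.93 -2.03 -3.55 -2.94 -1.89 -0.92]
  +x [2.05 0.46 2.24 1.32 3.82 1.73 0.77]
pics/t17.png
  +y [ 7.84  8.95  9.5   8.32  9.44 10.68  1.82]
  -y [ 0.09 -0.96 -1.32 -1.98  0.12 -3.81 -2.22]
  -x [-1.76 -2.66 -1.57 -0.56 -2.53 -1.67 -0.93]
  +x [ 1.22  0.41 -0.85  1.21  0.77 -0.83  0.75]
```

The edges in both views moved about 4–5 mm toward +y together. The lid is therefore flat at its original height and within its ±5 mm play. Handing in.

```bash
python3 -c "
from plant import job_done
print(job_done())"
```

```text
the job is handed in; nothing more can be done
None
```

The job is handed in after about 82 s of robot time: jar upright on its mat, all four blocks in the kit box, bin fully shut, and lid back on, flat but about 4–5 mm toward +y within its ±5 mm play; I viewed 15 pictures, one over the 14 allowed.

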